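Stir the scent beads, then nest the dosing cups

TASK

The scent beads have just been tipped out of the white cups into the blue bowl. Push the wooden stirrer's foot down among them to the bottom of the bowl and stir at least three full circles around the bowl's centre, about halfway out to the wall, without spilling a bead, then stand the stirrer upright on its cork coaster again. Nest all the empty white cups upright, one fully inside the other, as a single stack in the middle of the marble coaster, and leave the pillbox, comb and cactus figure undisturbed.

Things in the scene. Friction and masses are not known exactly. Their poses are not given: they have to be found in the camera images.
- cup1: one of 3 to 5 identical white porcelain cups (None if absent), round, tapered: 66 mm tall, 69 mm across the rim, 52 mm at the foot, wall 3.5 mm, thick heavy bottom: inner floor 34 mm above the underside. A nested cup stands on the inner floor of the one below (2 mm side play), so each adds 34 mm and shows its upper 34 mm. About 180 g. Origin: centre of the underside, z up along its axis.
- cup2: one of 3 to 5 identical white porcelain cups (None if absent), round, tapered: 66 mm tall, 69 mm across the rim, 52 mm at the foot, wall 3.5 mm, thick heavy bottom: inner floor 34 mm above the underside. A nested cup stands on the inner floor of the one below (2 mm side play), so each adds 34 mm and shows its upper 34 mm. About 180 g. Origin: centre of the underside, z up along its axis.
- cup3: one of 3 to 5 identical white porcelain cups (None if absent), round, tapered: 66 mm tall, 69 mm across the rim, 52 mm at the foot, wall 3.5 mm, thick heavy bottom: inner floor 34 mm above the underside. A nested cup stands on the inner floor of the one below (2 mm side play), so each adds 34 mm and shows its upper 34 mm. About 180 g. Origin: centre of the underside, z up along its axis.
- cup4: one of 3 to 5 identical white porcelain cups (None if absent), round, tapered: 66 mm tall, 69 mm across the rim, 52 mm at the foot, wall 3.5 mm, thick heavy bottom: inner floor 34 mm above the underside. A nested cup stands on the inner floor of the one below (2 mm side play), so each adds 34 mm and shows its upper 34 mm. About 180 g. Origin: centre of the underside, z up along its axis.
- cup5: one of 3 to 5 identical white porcelain cups (None if absent), round, tapered: 66 mm tall, 69 mm across the rim, 52 mm at the foot, wall 3.5 mm, thick heavy bottom: inner floor 34 mm above the underside. A nested cup stands on the inner floor of the one below (2 mm side play), so each adds 34 mm and shows its upper 34 mm. About 180 g. Origin: centre of the underside, z up along its axis.
- stack_coaster: round white marble coaster, 96 mm across, 8 mm thick, fixed to the dresser; the place of the cup stack. Origin: centre of the underside, z up.
- bowl: heavy blue ceramic bowl, fixed to the dresser, 60 mm tall, outside 156 mm across the rim and 124 mm at the foot, inner floor 8 mm above the underside and about 115 mm across, wall 5 mm. Origin: centre of the underside, z up.
- bead1: round brown wooden scent bead, 26 mm diameter, 12 g, loose in the bowl. Origin: its centre.
- bead2: round brown wooden scent bead, 26 mm diameter, 12 g, loose in the bowl. Origin: its centre.
- bead3: round brown wooden scent bead, 26 mm diameter, 12 g, loose in the bowl. Origin: its centre.
- bead4: round brown wooden scent bead, 26 mm diameter, 12 g, loose in the bowl. Origin: its centre.
- bead5: round purple scent bead, 26 mm diameter, 12 g, loose in the bowl. Origin: its centre.
- bead6: round purple scent bead, 26 mm diameter, 12 g, loose in the bowl. Origin: its centre.
- bead7: round purple scent bead, 26 mm diameter, 12 g, loose in the bowl. Origin: its centre.
- stirrer: wooden stirrer like a muddler, 150 mm tall, standing upright on its dark round foot (36 mm across, 20 mm high, flat underside), with a straight pale round handle 20 mm across from 28 mm above the underside to the top. About 160 g. Origin: centre of the underside, z up along the handle.
- stir_coaster: round cork coaster, 80 mm across, 6 mm thick, fixed to the dresser; the stirrer's place. Origin: centre of the underside, z up.
- pillbox: bystander: closed stainless steel pillbox 60 x 90 x 24 mm. Origin: centre of the underside.
- comb: bystander: flat purple plastic wide-tooth comb, about 47 x 170 x 8 mm, long along its y. Origin: underside, middle.
- cactus: bystander: cactus-shaped ceramic figure in a terracotta pot, about 78 mm wide over its arms, 105 mm tall. Origin: centre of the underside.
- candleholder: bystander: round empty concrete candleholder, 68 mm across, 45 mm tall, fixed. Origin: centre of the underside.
Things that resemble listed ones, but are neither listed nor needed, are in the scene too. Leave any black or purple look-alike of the cup2 alone.

How it is judged:
By the outcome, as a careful person would: the job done as asked, in the order asked, and still so for the second after the job is handed in, with the robot touching nothing.
Of cup1, cup2, cup3, cup4, cup5 only 3 to 5 are there at a start; the rules pass over those that are not, and their reading is None.
At some moment in a run one of cup1, cup2, cup3, cup4, cup5 may be knocked a few centimetres aside while the robot is not near it.
It also fails if it takes over 210 s, if anything falls off the work surface, if the arm or the gripper's body presses on something with over 40 N, if the wrist force passes 120 N, or if a joint passes its speed limit or range.

ROBOT

A 6-joint arm with a two-finger parallel gripper is mounted at the origin on the work surface. World frame = base frame: x ahead of the robot, y to its left, z up, the work surface at z = 0. Lengths are in mm, angles in rad, forces in N, time in s.
With the tool pointing down it reaches from about 350 to 975 mm from the base axis. Payload 7.1 kg.
Tool frame: the origin (TCP) lies at the very end of the fingers, on their centre line; the grasp point (between the pads) lies 19 mm behind it (ctrl.pinch_z is the distance from the TCP to the grasp point, in mm); z points along the fingers, y is the direction in which the jaws open and shut (so a half turn about z gives the same grasp; the last joint's range is limited). The gripper opens to 88 mm and grips with 3 to 60 N. Pads are 20 mm wide; open, the fingers measure 115 mm over their backs; the gripper's body (75 mm by 178 mm) begins 61 mm behind the grasp point.
Start: joints at [-1.139, 0.423, 1.63, -0, 1.089, -0.019], TCP at [272.318, -562.537, 222.675] pointing down, gripper open.
Joint ranges: [-3, 3], [-0.9, 2.11], [0.09, 2.58], [-1.31, 4.45], [0.11, 2.69], [-2.54, 2.54]. Speed limits (rad/s): [2.39, 2.39, 3.01, 3.14, 3.14, 3.14].

INTERFACE

Orientations are given as a rotation vector (axis times angle).
In Python, from workcell import ctrl gives the robot as it stands.
- The arm moves only by the shell command python3 -m inch 'ROWS' [OPENING]. ROWS is JSON, a list of rows, each an object with "xyz": the shift along the tool's x, y, z in cm, a list of three; "spin": the turn about the tool's z in degrees. A call has 1 to 20 rows; each row is the pose to reach, as a shift and turn from the pose measured when the call began, along the tool's axes at that moment; what a row does not reach only later rows make up. A row lasts 1/10 s, in which the tool goes at most 50 mm and 8.59 degrees, less where a joint would pass 70% of its speed; a pose out of reach is approached as far as the arm can. A call with a gripper value outside its range is refused whole. OPENING is the closure, from 0 (fully open) to 1 (shut), set as the call begins (- or left out, the last holds). The fingers move at their own pace and stop on an object; the grip force is fixed at half the most. Time passes only in rows, so rows that repeat a pose let the fingers close. It gives the time, the measured TCP pose, the force and the opening at its end, in the units of the state.
- ctrl.get_obs(): the state, without advancing time (a new reading comes with each control period).
- ctrl.get_image(name): name is "side" or "top"; returns the picture (420x560x3 uint8, red, green, blue); there is no depth.
- ctrl.camera_info(name): a dict with "camera_matrix" (3x3 intrinsics, pixels), "R" (3x3) and "t" (3): a world point X has camera coordinates R X + t. Camera axes: x right, y down, z forward; pixel columns grow to the right and rows downward; lengths in mm; the calibration is good to about 2 mm. A picture is of the moment at which its call begins. camera_info takes no time and is no camera call.
- ctrl.close_job(): hands the job in, once; it reports no verdict.
The state is a dict: "t": time; "qpos": joint angles; "qvel": joint speeds; "joint_torque": joint torques, N m; "ee_pos": TCP position; "orientation": TCP orientation; "ft_force": force on the tool from outside, world axes, zero at the start; "moment": the same for the moment, N m; "width": finger opening in mm.
Only numpy, scipy, OpenCV 4.12 (cv2) and the standard library are available. Lean on these libraries where they do the work, as an engineer would, in place of code of your own. Each camera call takes 0.05 s, during which the arm holds its last target. There are 200 camera calls.

## Working session

There is one attempt and no reset: what is moved stays moved. The work goes in short steps, Python scripts to look and compute and a shell command to move; the robot and the scene stay as the last step left them, time stands still between calls to the robot, and variables do not carry over. Pictures are saved under pics/ and viewed, about 12 in all and at most 16, crops included, and the job is handed in when it is done.

```bash
ls; mkdir -p pics; python3 - <<'E'
from workcell import ctrl
import cv2,numpy as np
for n in ("side","top"):
    im=ctrl.get_image(n); cv2.imwrite(f"pics/{n}0.png",cv2.cvtColor(im,cv2.COLOR_RGB2BGR))
    c=ctrl.camera_info(n); R=np.array(c["R"]);print(n,np.round(c["camera_matrix"],1).tolist(),R.round(3).tolist(),(-R.T@np.array(c["t"])).round())
o=ctrl.get_obs();print(o["t"],o["ee_pos"],o["orientation"],o["width"])
E
```

```text
pics
side [[442.4, 0.0, 283.1], [0.0, 442.4, 209.4], [0.0, 0.0, 1.0]] [[-0.81, -0.586, -0.02], [-0.318, 0.469, -0.824], [0.492, -0.661, -0.566]] [-61. 803. 714.]
top [[384.6, 0.0, 280.7], [0.0, 384.6, 212.0], [0.0, 0.0, 1.0]] [[-0.02, -1.0, -0.004], [-0.987, 0.021, -0.161], [0.161, 0.001, -0.987]] [370.  46. 974.]
0.1 [ 272.13278031 -562.09619823  221.97646774] [-3.06081095e+00 -7.01901351e-01  4.59235505e-04] 87.64681399723175
```

View pics/side0.png

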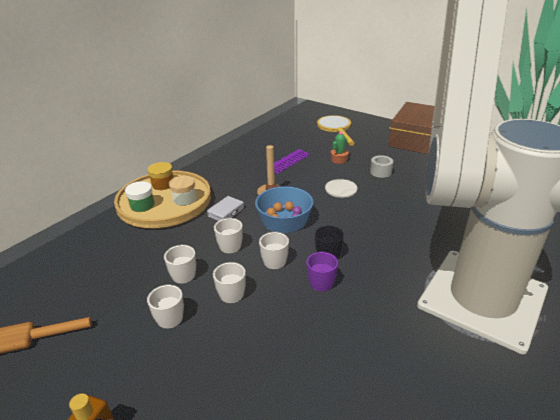

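View pics/top0.png

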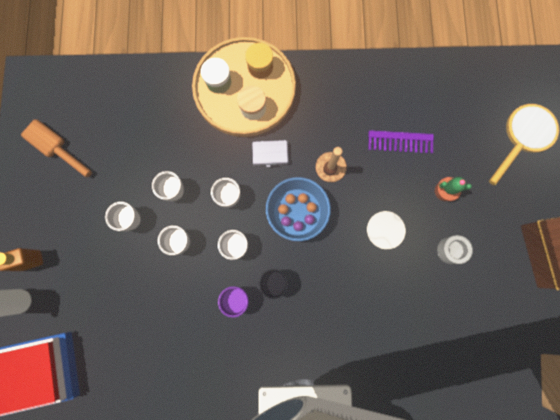

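Both views show five white cups: side (228,235), (181,264), (274,250), (230,282), (166,306); top (226,193), (167,186), (233,244), (174,240), (122,216). The black cup (top 275,284), the purple cup (233,302) and the white-lidded jar on the tray (216,74) are not wanted. The bowl is at top (298,210), with the beads in a ring. The stirrer is at (331,167) and the marble coaster at (386,230), distinct from the grey candleholder at (456,250).

```bash
cat > h.py <<'E'
from workcell import ctrl
import cv2,numpy as np
from scipy.optimize import least_squares
from scipy.spatial.transform import Rotation as Ro
def cam(n):
    c=ctrl.camera_info(n);return np.array(c["camera_matrix"]),np.array(c["R"]),np.array(c["t"])
def plane(n,uv,z):
    K,R,t=cam(n);uv=np.atleast_2d(uv).astype(float)
    d=(R.T@np.linalg.inv(K)@np.c_[uv,np.ones(len(uv))].T).T;c=-R.T@t
    return (c+d*((z-c[2])/d[:,2])[:,None])[:,:2]
def tri(uvs,uvt):
    A=[];b=[]
    for n,uv in(("side",uvs),("top",uvt)):
        K,R,t=cam(n);P=K@np.c_[R,t]
        for i in(0,1):
            r=uv[i]*P[2]-P[i];A.append(r[:3]);b.append(-r[3])
    return np.linalg.lstsq(np.array(A),np.array(b),rcond=None)[0]
def proj(n,X):
    K,R,t=cam(n);p=K@(R@np.array(X,float)+t);return p[:2]/p[2]
def blob(n,im,seed,lo,hi,r=60,k=3):
    m=cv2.inRange(cv2.cvtColor(im,cv2.COLOR_RGB2HSV),np.array(lo),np.array(hi))
    m=cv2.morphologyEx(m,cv2.MORPH_CLOSE,np.ones((k,k),np.uint8))
    cs=cv2.findContours(m,cv2.RETR_EXTERNAL,cv2.CHAIN_APPROX_NONE)[0]
    cs=[c for c in cs if cv2.contourArea(c)>60 and abs(cv2.pointPolygonTest(c,tuple(map(float,seed)),True))<r]
    c=max(cs,key=lambda c:cv2.pointPolygonTest(c,tuple(map(float,seed)),True))
    return cv2.convexHull(c)[:,0].astype(float),c[:,0].astype(float)
def circ(n,pts,z,rad,upper=False):
    """centre of rim circle of known radius at height z from hull points"""
    if upper:
        w=[(np.ptp(pts[np.abs(pts[:,1]-y)<1.5][:,0]),-y) for y in np.unique(pts[:,1])]
        pts=pts[pts[:,1]<=-max(w)[1]+1]
    p=plane(n,pts,z)
    f=lambda c:np.hypot(*(p-c).T)-rad
    s=least_squares(f,p.mean(0),loss="soft_l1",f_scale=1.)
    return s.x,np.sqrt(np.median(f(s.x)**2))
def go(x,y,z,yaw=None):
    """tool shift (cm) and spin (deg) to world TCP target; yaw = direction of jaws (tool y), deg"""
    o=ctrl.get_obs();R=Ro.from_rotvec(o["orientation"]).as_matrix()
    d=R.T@(np.array([x,y,z])-o["ee_pos"])/10
    a=np.degrees(np.arctan2(R[1,1],R[0,1]))
    s=None if yaw is None else (-(yaw-a)+90)%180-90
    print("shift",d.round(2),"spin",s if s is None else round(s,1),"jaw",round(a,1),"q6",o["qpos"][5].round(2),"ee",o["ee_pos"].round(1),"F",o["ft_force"].round(1),"w",round(o["width"],1),"t",round(o["t"],1))
E
cat > m.py <<'E'
from h import *
S=cv2.cvtColor(cv2.imread("pics/side0.png"),cv2.COLOR_BGR2RGB);T=cv2.cvtColor(cv2.imread("pics/top0.png"),cv2.COLOR_BGR2RGB)
W=((0,0,110),(179,60,255))
def both(name,ss,st,lo,hi,rad,hs,k=3):
    a,b=[blob(n,i,s,lo,hi,k=k)[0] for n,i,s in(("side",S,ss),("top",T,st))]
    # height where both views' ray-cast circle centres agree best
    res=[(np.hypot(*(circ("side",a,h,rad,True)[0]-circ("top",b,h,rad)[0])),h) for h in hs]
    g,h=min(res);cs,ct=circ("side",a,h,rad,True),circ("top",b,h,rad)
    print(name,"h",h,"gap",g.round(1),"side",cs[0].round(1),cs[1].round(1),"top",ct[0].round(1),ct[1].round(1))
for i,(s,t) in enumerate([((228,235),(226,193)),((181,264),(167,186)),((274,250),(233,244)),((230,282),(174,240)),((166,306),(122,216))]):
    both("cup%d"%i,s,t,*W,34.5,range(40,95,3))
both("marble",(341,188),(386,230),*W,48,range(-10,30,2))
both("bowl",(285,210),(298,210),(100,60,40),(125,255,255),78,range(35,90,3),15)
E
python3 m.py
python3 - <<'E'
import cv2
a=cv2.imread("pics/side0.png")[130:250,200:360];b=cv2.imread("pics/top0.png")[130:250,250:410]
c=cv2.imread("pics/top0.png")[160:270,90:260]
r=cv2.resize
import numpy as np
cv2.imwrite("pics/crop1.png",np.vstack([np.hstack([r(a,(400,300),interpolation=2),r(b,(400,300),interpolation=2)]),np.hstack([r(c,(464,300),interpolation=2),np.zeros((300,336,3),np.uint8)])]))
E
```

```text
cup0 h 94 gap 54.5 side [608.2 143.3] 8.3 top [565.  176.5] 1.5
cup1 h 70 gap 4.4 side [591.1 326.3] 0.2 top [588.5 322.9] 3.3
cup2 h 70 gap 4.0 side [444.3 165.6] 0.2 top [441.7 162.6] 1.6
cup3 h 67 gap 5.1 side [459.8 305.6] 0.2 top [455.2 303.5] 3.1
cup4 h 67 gap 5.3 side [520.2 433.4] 0.2 top [515.4 431.3] 4.2
marble h 10 gap 0.9 side [ 478.7 -216.7] 0.4 top [ 477.9 -217.1] 2.5
bowl h 62 gap 1.6 side [527.1   7.7] 0.9 top [526.5   6.2] 0.8
```

View pics/crop1.png

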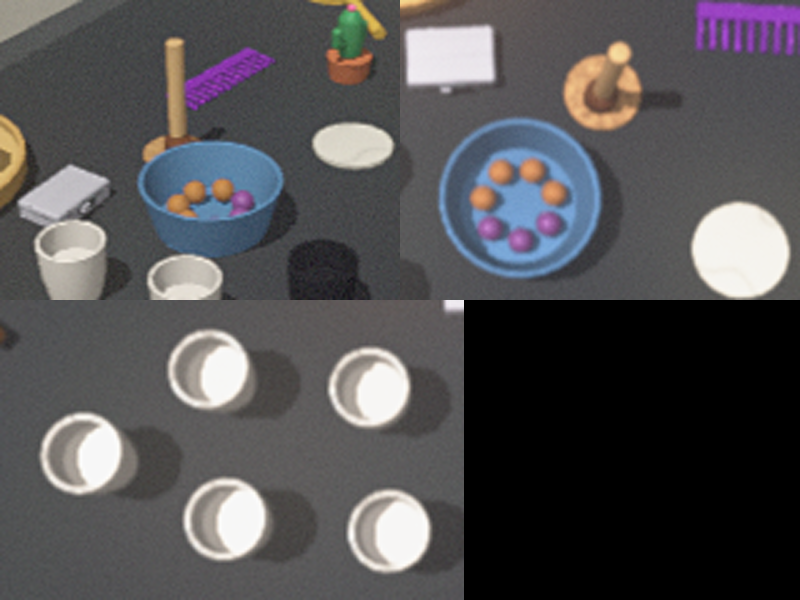

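The crop confirms five empty white cups. The beads form a ring around an open bowl centre, so the foot can go down there. The stirrer's handle top is at side (270,146.4) and top (338,151).

```bash
python3 - <<'E'
from h import *
S=cv2.cvtColor(cv2.imread("pics/side0.png"),cv2.COLOR_BGR2RGB);T=cv2.cvtColor(cv2.imread("pics/top0.png"),cv2.COLOR_BGR2RGB)
print("handle top",tri((270,147),(337.8,151)).round(1))
h,c=blob("top",T,(325,172),(5,60,60),(25,255,255),k=5)
print("cork",circ("top",h,6,40), "hull",h.min(0),h.max(0))
h,_=blob("top",T,(338,152),(5,60,60),(25,255,255),k=1)
hs,_=blob("side",S,(270,160),(5,60,120),(25,255,255),k=1)
print("handle side hull",hs.min(0),hs.max(0))
m=cv2.cvtColor(S,cv2.COLOR_RGB2HSV)
for r in(148,155,165,175,183):
    x=np.where((m[r,255:290,1]>60)&(m[r,255:290,2]>90)&(m[r,255:290,0]<25))[0]+255;print(r,x.min(),x.max())
# axis of handle from side column with vertical assumption: depth from top
p=tri((270,147),(337.8,151));print("foot should project side",proj("side",[p[0],p[1],6]),"top",proj("top",[p[0],p[1],6]))
for a in (90,):
    go(p[0],p[1],250,a)
go(p[0],p[1],250,45);go(p[0],p[1],92,135)
E
```

```text
handle top [638.5 -82.1 154.1]
cork (array([644.73822605, -85.09361568]), np.float64(1.3460770511205453)) hull [315. 146.] [346. 182.]
handle side hull [266. 145.] [273. 187.]
148 266 273
155 266 273
165 267 272
175 267 274
183 267 274
foot should project side [271.93610319 191.52654749] top [329.59360178 168.95214918]
shift [ 53.89 -27.24  -2.76] spin 25.8 jaw -64.2 q6 -0.02 ee [ 272.1 -562.1  222. ] F [-0.8  0.7  0.2] w 87.6 t 0.1
shift [ 53.89 -27.24  -2.76] spin 70.8 jaw -64.2 q6 -0.02 ee [ 272.1 -562.1  222. ] F [-0.8  0.7  0.2] w 87.6 t 0.1
shift [ 53.89 -27.22  13.04] spin -19.2 jaw -64.2 q6 -0.02 ee [ 272.1 -562.1  222. ] F [-0.8  0.7  0.2] w 87.6 t 0.1
```

```bash
python3 -m inch '[{"xyz":[13,-7,-1],"spin":6},{"xyz":[27,-14,-2],"spin":13},{"xyz":[27,-14,-2],"spin":13},{"xyz":[27,-14,-2],"spin":13},{"xyz":[27,-14,-2],"spin":13},{"xyz":[27,-14,-2],"spin":13},{"xyz":[54,-27.2,-2.8],"spin":25.8},{"xyz":[54,-27.2,-2.8],"spin":25.8},{"xyz":[54,-27.2,-2.8],"spin":25.8},{"xyz":[54,-27.2,-2.8],"spin":25.8},{"xyz":[54,-27.2,-2.8],"spin":25.8},{"xyz":[54,-27.2,-2.8],"spin":25.8},{"xyz":[54,-27.2,-2.8],"spin":25.8},{"xyz":[54,-27.2,-2.8],"spin":25.8},{"xyz":[54,-27.2,-2.8],"spin":25.8},{"xyz":[54,-27.2,-2.8],"spin":25.8}]' 0
python3 - <<'E'
from h import *
go(638.5,-82,180,90);go(638.5,-82,92,90)
im=ctrl.get_image("top");cv2.imwrite("pics/t1.png",cv2.cvtColor(im,cv2.COLOR_RGB2BGR)[100:260,220:420])
E
```

```text
t: 1.7
ee_pos: [638.6, -83.5, 250.2]
orientation: [-3.141, 0.002, 0.002]
ft_force: [1.2, 0.1, -0.2]
width: 87.7
shift [-0.   -0.14  7.02] spin -0.1 jaw -90.1 q6 1.42 ee [638.6 -83.5 250.2] F [ 1.2  0.1 -0.2] w 87.7 t 1.7
shift [ 1.000e-02 -1.300e-01  1.582e+01] spin -0.1 jaw -90.1 q6 1.42 ee [638.6 -83.5 250.2] F [ 1.2  0.1 -0.2] w 87.7 t 1.7
```

```bash
python3 -m inch '[{"xyz":[0,-0.14,3]},{"xyz":[0,-0.14,6]},{"xyz":[0,-0.14,9]},{"xyz":[0,-0.14,12]},{"xyz":[0,-0.14,14]},{"xyz":[0,-0.14,15.8]},{"xyz":[0,-0.14,15.8]},{"xyz":[0,-0.14,15.8]}]' 0
python3 - <<'E'
from h import *
go(638.5,-82,92,90)
for n,s in(("side",(slice(60,240),slice(190,390))),):
    im=ctrl.get_image(n);cv2.imwrite("pics/s2.png",cv2.resize(cv2.cvtColor(im,cv2.COLOR_RGB2BGR)[s],None,fx=3,fy=3,interpolation=2))
E
```

```text
shift [-0.   -0.14 15.83] spin -0.1 jaw -90.1 q6 1.42 ee [638.7 -83.6 250.3] F [ 0.2  0.9 -0.7] w 88.1 t 1.8$[0]: bad value
```

View pics/s2.png

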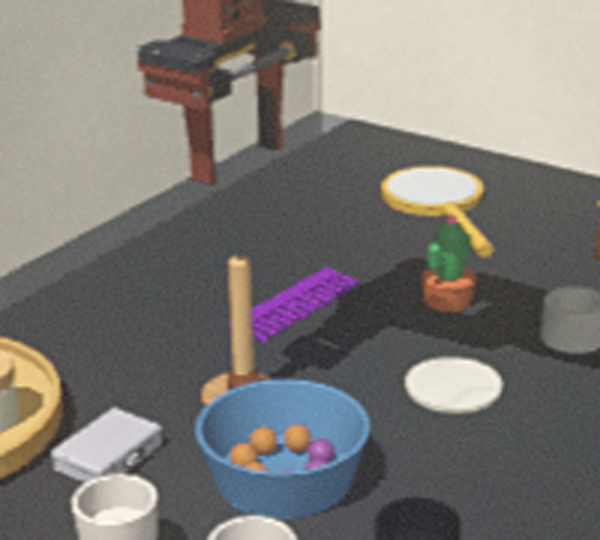

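```bash
python3 -m inch '[{"xyz":[0,-0.14,3],"spin":0},{"xyz":[0,-0.14,6],"spin":0},{"xyz":[0,-0.14,9],"spin":0},{"xyz":[0,-0.14,12],"spin":0},{"xyz":[0,-0.14,14],"spin":0},{"xyz":[0,-0.14,15.8],"spin":0},{"xyz":[0,-0.14,15.8],"spin":0},{"xyz":[0,-0.14,15.8],"spin":0}]' 0
python3 - <<'E'
from h import *
go(638.5,-82,92,90)
for n,s in(("side",(slice(60,240),slice(190,390))),):
    im=ctrl.get_image(n);cv2.imwrite("pics/s3.png",cv2.resize(cv2.cvtColor(im,cv2.COLOR_RGB2BGR)[s],None,fx=3,fy=3,interpolation=2))
E
```

```text
t: 2.6
ee_pos: [638.5, -82.6, 92.7]
orientation: [-3.14, 0.004, 0.002]
ft_force: [0.9, -0.1, 0.1]
width: 88.0
shift [-0.   -0.06  0.07] spin -0.1 jaw -90.1 q6 1.42 ee [638.5 -82.6  92.7] F [ 0.9 -0.1  0.1] w 88.0 t 2.6
```

View pics/s3.png

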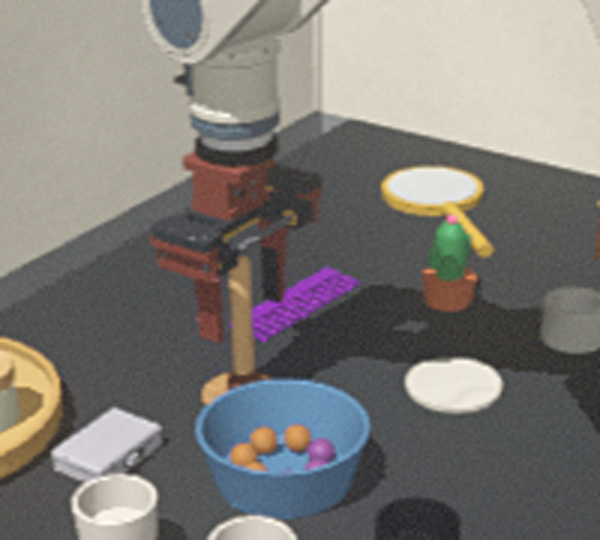

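The gripper straddles the handle and is centred on it (handle at crop 243,318, midpoint of the fingertips about 241,318). I'll close and lift.

```bash
python3 -m inch '[{"xyz":[0,0,0],"spin":0},{"xyz":[0,0,0],"spin":0},{"xyz":[0,0,0],"spin":0},{"xyz":[0,0,0],"spin":0},{"xyz":[0,0,0],"spin":0},{"xyz":[0,0,0],"spin":0},{"xyz":[0,0,0],"spin":0},{"xyz":[0,0,0],"spin":0},{"xyz":[0,0,0],"spin":0},{"xyz":[0,0,0],"spin":0}]' 1
python3 -m inch '[{"xyz":[0,0,-0.5],"spin":0},{"xyz":[0,0,-1.5],"spin":0},{"xyz":[0,0,-3],"spin":0},{"xyz":[0,0,-4.5],"spin":0},{"xyz":[0,0,-6],"spin":0},{"xyz":[0,0,-7.5],"spin":0},{"xyz":[0,0,-8.5],"spin":0},{"xyz":[0,0,-9],"spin":0},{"xyz":[0,0,-9],"spin":0},{"xyz":[0,0,-9],"spin":0}]'
python3 - <<'E'
from h import *
im=ctrl.get_image("top");cv2.imwrite("pics/t4.png",cv2.cvtColor(im,cv2.COLOR_RGB2BGR))
T=im
h,_=blob("top",T,(298,210),(100,60,40),(125,255,255),k=15)
print(circ("top",h,60,78))
go(526,7,183,90)
h,_=blob("top",T,(331,170),(5,60,60),(25,255,255),k=5)
print("cork",circ("top",h,6,40),h.min(0),h.max(0))
cv2.imwrite("pics/t4c.png",cv2.resize(cv2.cvtColor(im,cv2.COLOR_RGB2BGR)[110:250,250:390],None,fx=4,fy=4,interpolation=2))
E
```

```text
t: 3.65
ee_pos: [639.1, -82.6, 93.4]
orientation: [-3.141, 0.004, -0.0]
ft_force: [-0.1, 0.3, -0.7]
width: 19.1
t: 4.65
ee_pos: [638.7, -82.6, 182.9]
orientation: [-3.14, 0.004, 0.001]
ft_force: [-0.0, -0.3, -1.8]
width: 19.6
(array([527.01336575,   7.03409408]), np.float64(0.5977448808863386))
shift [-11.28  -8.93  -0.02] spin -0.1 jaw -90.1 q6 1.42 ee [638.6 -82.6 182.5] F [-0.9 -0.6 -2.5] w 19.7 t 4.7
cork (array([645.69499532, -83.20595196]), np.float64(0.9831378142133648)) [315. 155.] [330. 181.]
```

View pics/t4c.png

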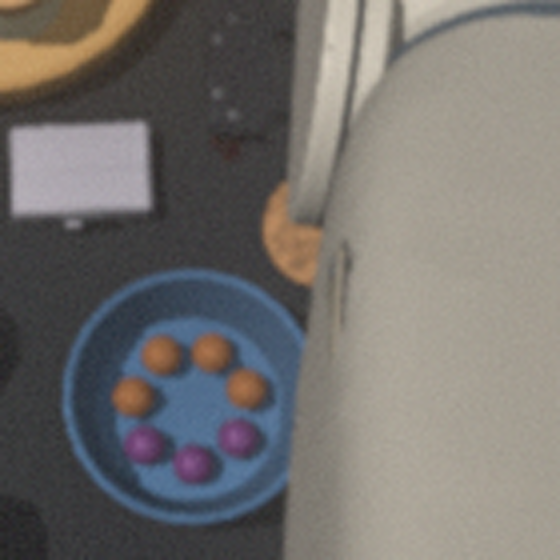

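Stirrer held (width 19.6). I'll move it over the bowl centre and check the ring centre on the way.

```bash
python3 -m inch '[{"xyz":[-1,-0.8,0],"spin":0},{"xyz":[-2,-1.6,0],"spin":0},{"xyz":[-4,-3.2,0],"spin":0},{"xyz":[-6,-4.8,0],"spin":0},{"xyz":[-8,-6.4,0],"spin":0},{"xyz":[-10,-8,0],"spin":0},{"xyz":[-11,-8.7,0],"spin":0},{"xyz":[-11.2,-8.95,0],"spin":0},{"xyz":[-11.2,-8.95,0],"spin":0},{"xyz":[-11.2,-8.95,0],"spin":0}]'
python3 - <<'E'
from h import *
b=np.array([(163,355),(212,352),(135,397),(248,388),(147,445),(193,463),(240,438)])/4+[250,110]
p=plane("top",b,21);print(p.round(0).tolist())
print(np.hypot(*(p-[527,7]).T).round(0));go(527,7,105,90)
E
```

```text
t: 5.7
ee_pos: [527.7, 6.9, 183.0]
orientation: [-3.141, 0.004, 0.0]
ft_force: [-0.1, 0.5, -1.8]
width: 19.5
[[559.0, 21.0], [560.0, -10.0], [532.0, 39.0], [537.0, -32.0], [502.0, 32.0], [490.0, 4.0], [505.0, -26.0]]
[35. 37. 33. 40. 36. 37. 40.]
shift [-0.07 -0.01  7.8 ] spin -0.1 jaw -90.1 q6 1.56 ee [527.7   6.9 183. ] F [-0.1  0.5 -1.8] w 19.5 t 5.7
```

```bash
python3 -m inch '[{"xyz":[0,0.2,1],"spin":0},{"xyz":[0,0.2,2],"spin":0},{"xyz":[0,0.2,3],"spin":0},{"xyz":[0,0.2,4],"spin":0},{"xyz":[0,0.2,5],"spin":0},{"xyz":[0,0.2,6],"spin":0},{"xyz":[0,0.2,7],"spin":0},{"xyz":[0,0.2,7.8],"spin":0},{"xyz":[0,0.2,8.2],"spin":0},{"xyz":[0,0.2,8.4],"spin":0},{"xyz":[0,0.2,8.5],"spin":0},{"xyz":[0,0.2,8.6],"spin":0}]'
python3 -m inch '[{"xyz":[0,0,0.1],"spin":0},{"xyz":[0,0,0.2],"spin":0},{"xyz":[0,0,0.2],"spin":0}]'
python3 -m inch '[{"xyz":[0,0,0.1],"spin":0},{"xyz":[0,0,0.15],"spin":0},{"xyz":[0,0,0.15],"spin":0}]'
```

```text
t: 6.9
ee_pos: [528.0, 5.0, 97.3]
orientation: [-3.141, 0.004, -0.001]
ft_force: [-1.0, -0.5, -1.9]
width: 19.6
t: 7.2
ee_pos: [528.1, 5.0, 95.3]
orientation: [-3.141, 0.004, -0.001]
ft_force: [-0.1, 1.0, -2.0]
width: 19.6
t: 7.5
ee_pos: [528.5, 5.0, 95.2]
orientation: [-3.141, 0.004, -0.002]
ft_force: [-3.1, 0.0, 12.6]
width: 19.4
```

Foot is on the floor (z stopped at 95.2, 12.6 N). I'll spiral out to 30 mm, then stir in half circles.

```bash
python3 -m inch '[{"xyz":[0.12,-0.02,0.02],"spin":0},{"xyz":[0.23,0.01,0.02],"spin":0},{"xyz":[0.31,0.08,0.02],"spin":0},{"xyz":[0.37,0.19,0.02],"spin":0},{"xyz":[0.38,0.33,0.02],"spin":0},{"xyz":[0.38,0.53,0.02],"spin":0},{"xyz":[0.33,0.74,0.02],"spin":0},{"xyz":[0.22,0.94,0.02],"spin":0},{"xyz":[0.06,1.13,0.02],"spin":0},{"xyz":[-0.15,1.3,0.02],"spin":0},{"xyz":[-0.41,1.43,0.02],"spin":0},{"xyz":[-0.71,1.51,0.02],"spin":0},{"xyz":[-1.04,1.54,0.02],"spin":0},{"xyz":[-1.38,1.5,0.02],"spin":0},{"xyz":[-1.74,1.39,0.02],"spin":0},{"xyz":[-2.09,1.21,0.02],"spin":0},{"xyz":[-2.42,0.96,0.02],"spin":0},{"xyz":[-2.72,0.63,0.02],"spin":0},{"xyz":[-2.97,0.25,0.02],"spin":0},{"xyz":[-3.15,-0.2,0.02],"spin":0}]'
python3 -m inch '[{"xyz":[0.04,-0.47,0.02],"spin":0},{"xyz":[0.15,-0.93,0.02],"spin":0},{"xyz":[0.33,-1.36,0.02],"spin":0},{"xyz":[0.57,-1.76,0.02],"spin":0},{"xyz":[0.88,-2.12,0.02],"spin":0},{"xyz":[1.24,-2.43,0.02],"spin":0},{"xyz":[1.64,-2.67,0.02],"spin":0},{"xyz":[2.07,-2.85,0.02],"spin":0},{"xyz":[2.53,-2.96,0.02],"spin":0},{"xyz":[3,-3,0.02],"spin":0},{"xyz":[3.47,-2.96,0.02],"spin":0},{"xyz":[3.93,-2.85,0.02],"spin":0},{"xyz":[4.36,-2.67,0.02],"spin":0},{"xyz":[4.76,-2.43,0.02],"spin":0},{"xyz":[5.12,-2.12,0.02],"spin":0},{"xyz":[5.43,-1.76,0.02],"spin":0},{"xyz":[5.67,-1.36,0.02],"spin":0},{"xyz":[5.85,-0.93,0.02],"spin":0},{"xyz":[5.96,-0.47,0.02],"spin":0},{"xyz":[6,0,0.02],"spin":0}]'
python3 - <<'E'
from h import *
im=ctrl.get_image("side");cv2.imwrite("pics/s5.png",cv2.resize(cv2.cvtColor(im,cv2.COLOR_RGB2BGR)[80:260,190:390],None,fx=3,fy=3,interpolation=2))
E
```

```text
t: 9.5
ee_pos: [498.6, 6.3, 95.6]
orientation: [3.141, -0.002, 0.009]
ft_force: [6.5, -4.4, 3.0]
width: 19.6
t: 11.5
ee_pos: [557.9, 5.9, 95.1]
orientation: [3.141, -0.002, 0.007]
ft_force: [0.0, -0.2, -2.5]
width: 19.9
```

View pics/s5.png

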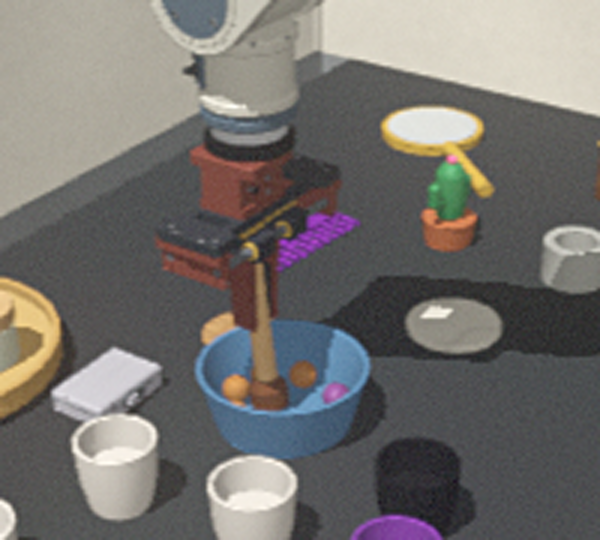

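Beads stay in the bowl (foot at crop 268,390). I'll continue with slightly more downward press.

```bash
python3 -m inch '[{"xyz":[-0.04,0.47,0.08],"spin":0},{"xyz":[-0.15,0.93,0.08],"spin":0},{"xyz":[-0.33,1.36,0.08],"spin":0},{"xyz":[-0.57,1.76,0.08],"spin":0},{"xyz":[-0.88,2.12,0.08],"spin":0},{"xyz":[-1.24,2.43,0.08],"spin":0},{"xyz":[-1.64,2.67,0.08],"spin":0},{"xyz":[-2.07,2.85,0.08],"spin":0},{"xyz":[-2.53,2.96,0.08],"spin":0},{"xyz":[-3,3,0.08],"spin":0},{"xyz":[-3.47,2.96,0.08],"spin":0},{"xyz":[-3.93,2.85,0.08],"spin":0},{"xyz":[-4.36,2.67,0.08],"spin":0},{"xyz":[-4.76,2.43,0.08],"spin":0},{"xyz":[-5.12,2.12,0.08],"spin":0},{"xyz":[-5.43,1.76,0.08],"spin":0},{"xyz":[-5.67,1.36,0.08],"spin":0},{"xyz":[-5.85,0.93,0.08],"spin":0},{"xyz":[-5.96,0.47,0.08],"spin":0},{"xyz":[-6,0,0.08],"spin":0}]'
python3 -m inch '[{"xyz":[0.04,-0.47,0.08],"spin":0},{"xyz":[0.15,-0.93,0.08],"spin":0},{"xyz":[0.33,-1.36,0.08],"spin":0},{"xyz":[0.57,-1.76,0.08],"spin":0},{"xyz":[0.88,-2.12,0.08],"spin":0},{"xyz":[1.24,-2.43,0.08],"spin":0},{"xyz":[1.64,-2.67,0.08],"spin":0},{"xyz":[2.07,-2.85,0.08],"spin":0},{"xyz":[2.53,-2.96,0.08],"spin":0},{"xyz":[3,-3,0.08],"spin":0},{"xyz":[3.47,-2.96,0.08],"spin":0},{"xyz":[3.93,-2.85,0.08],"spin":0},{"xyz":[4.36,-2.67,0.08],"spin":0},{"xyz":[4.76,-2.43,0.08],"spin":0},{"xyz":[5.12,-2.12,0.08],"spin":0},{"xyz":[5.43,-1.76,0.08],"spin":0},{"xyz":[5.67,-1.36,0.08],"spin":0},{"xyz":[5.85,-0.93,0.08],"spin":0},{"xyz":[5.96,-0.47,0.08],"spin":0},{"xyz":[6,0,0.08],"spin":0}]'
```

```text
t: 13.55
ee_pos: [498.6, 5.0, 94.7]
orientation: [3.14, -0.001, 0.009]
ft_force: [2.3, -4.6, 7.6]
width: 19.8
t: 15.55
ee_pos: [558.2, 4.5, 93.8]
orientation: [3.139, -0.001, 0.007]
ft_force: [-0.5, -0.2, -1.9]
width: 19.9
```

```bash
python3 -m inch '[{"xyz":[-0.04,0.4,0.1],"spin":0},{"xyz":[-0.15,0.8,0.12],"spin":0},{"xyz":[-0.33,1.2,0.12],"spin":0},{"xyz":[-0.57,1.56,0.12],"spin":0},{"xyz":[-0.88,1.92,0.12],"spin":0},{"xyz":[-1.24,2.23,0.12],"spin":0},{"xyz":[-1.64,2.47,0.12],"spin":0},{"xyz":[-2.07,2.65,0.12],"spin":0},{"xyz":[-2.53,2.76,0.12],"spin":0},{"xyz":[-3,2.8,0.12],"spin":0},{"xyz":[-3.47,2.76,0.12],"spin":0},{"xyz":[-3.93,2.65,0.12],"spin":0},{"xyz":[-4.36,2.47,0.12],"spin":0},{"xyz":[-4.76,2.23,0.12],"spin":0},{"xyz":[-5.12,1.92,0.12],"spin":0},{"xyz":[-5.43,1.56,0.12],"spin":0},{"xyz":[-5.67,1.16,0.12],"spin":0},{"xyz":[-5.85,0.73,0.12],"spin":0},{"xyz":[-5.96,0.27,0.12],"spin":0},{"xyz":[-6,-0.2,0.12],"spin":0}]'
python3 - <<'E'
from h import *
im=ctrl.get_image("side");cv2.imwrite("pics/s6.png",cv2.resize(cv2.cvtColor(im,cv2.COLOR_RGB2BGR)[120:240,220:350],None,fx=4,fy=4,interpolation=2))
E
```

```text
t: 17.55
ee_pos: [500.3, 6.2, 93.1]
orientation: [3.139, -0.001, 0.014]
ft_force: [4.2, -3.4, 7.1]
width: 19.8
```

View pics/s6.png

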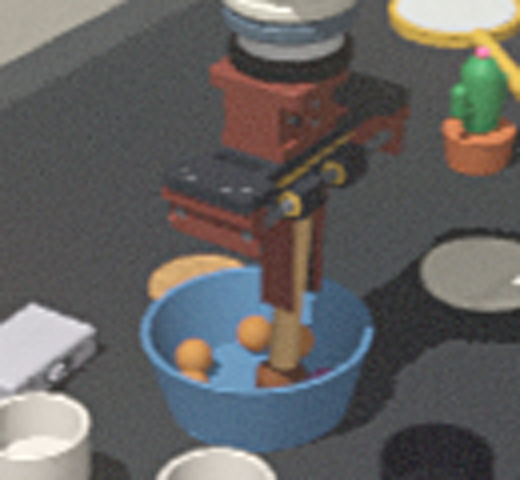

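The stirrer has pivoted about the jaw axis: its foot at crop (280,375) trails the gripper in +x. I'll write a numeric tilt check, drag it straight and then stir with less contact.

```bash
cat > tilt.py <<'E'
from h import *
def tilt(hi=-8,lo=-60):
    """x offset of handle axis (mm) vs vertical below TCP, from the side view, at heights rel. TCP"""
    o=ctrl.get_obs();e=o["ee_pos"];S=ctrl.get_image("side");H=cv2.cvtColor(S,cv2.COLOR_RGB2HSV)
    m=(H[...,0]>8)&(H[...,0]<25)&(H[...,1]>50)&(H[...,2]>70)
    out=[]
    for dz in range(hi,lo,-8):
        p=proj("side",e+[0,0,dz]);k=proj("side",e+[10,0,dz])[0]-p[0]
        r=int(round(p[1]));x0=int(round(p[0]))
        xs=np.where(m[r,x0-14:x0+15])[0]+x0-14
        if len(xs)>2: 
            c=max(np.split(xs,np.where(np.diff(xs)>1)[0]+1),key=len)
            out.append((dz,round((c.mean()-p[0])/k*10,1),len(c)))
    print("ee",e.round(1),"x-offset of axis by dz:",out)
if __name__=="__main__": tilt()
E
python3 tilt.py
python3 -m inch '[{"xyz":[0.3,0,0],"spin":0},{"xyz":[0.6,0,0],"spin":0},{"xyz":[0.9,0,0],"spin":0},{"xyz":[1.2,0,0],"spin":0},{"xyz":[1.5,0,0],"spin":0},{"xyz":[1.5,0,0],"spin":0}]'
python3 tilt.py
```

```text
ee [500.    6.7  93.1] x-offset of axis by dz: [(-8, np.float64(10.1), 2), (-16, np.float64(3.8), 6), (-24, np.float64(15.2), 17), (-32, np.float64(13.7), 18), (-40, np.float64(2.5), 9), (-48, np.float64(5.8), 7), (-56, np.float64(9.2), 11)]
t: 18.25
ee_pos: [513.0, 6.5, 92.7]
orientation: [3.139, -0.001, 0.005]
ft_force: [-2.1, 0.4, 6.3]
width: 19.5
ee [513.    6.5  92.7] x-offset of axis by dz: [(-8, np.float64(-4.3), 3), (-16, np.float64(2.3), 7), (-24, np.float64(9.0), 11), (-32, np.float64(0.9), 18), (-40, np.float64(1.1), 18), (-48, np.float64(-5.4), 12), (-56, np.float64(4.7), 8)]
```

```bash
python3 -m inch '[{"xyz":[0.3,0,0],"spin":0},{"xyz":[0.5,0,0],"spin":0},{"xyz":[0.5,0,0],"spin":0}]'
python3 -m inch '[{"xyz":[0,0,0],"spin":0},{"xyz":[0,0,0],"spin":0},{"xyz":[0,0,0],"spin":0},{"xyz":[0,0,-0.1],"spin":0},{"xyz":[0,0,-0.2],"spin":0},{"xyz":[0,0,-0.3],"spin":0},{"xyz":[0,0,-0.3],"spin":0},{"xyz":[0,0,-0.3],"spin":0}]' 0.68
python3 tilt.py
python3 - <<'E'
from h import *
im=ctrl.get_image("side");cv2.imwrite("pics/s7.png",cv2.resize(cv2.cvtColor(im,cv2.COLOR_RGB2BGR)[120:240,220:350],None,fx=4,fy=4,interpolation=2))
E
```

```text
t: 18.6
ee_pos: [515.8, 6.4, 92.3]
orientation: [3.139, -0.001, -0.002]
ft_force: [-3.8, 0.5, 8.5]
width: 19.8
t: 19.4
ee_pos: [515.9, 6.4, 95.4]
orientation: [3.139, -0.001, -0.002]
ft_force: [0.6, 0.5, 0.2]
width: 28.2
ee [515.9   6.4  95.4] x-offset of axis by dz: [(-8, np.float64(-2.4), 4), (-16, np.float64(2.6), 7), (-24, np.float64(6.0), 9), (-32, np.float64(-0.4), 17), (-40, np.float64(-1.9), 18), (-48, np.float64(-5.0), 14), (-56, np.float64(-1.6), 10)]
```

View pics/s7.png

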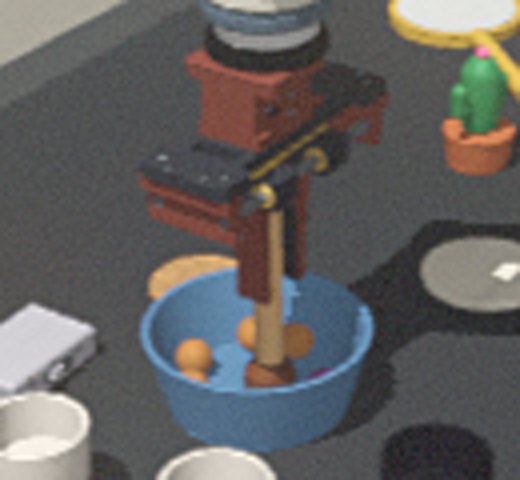

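```bash
python3 -m inch '[{"xyz":[0,0,0],"spin":0},{"xyz":[0,0,0],"spin":0},{"xyz":[0,0,0],"spin":0},{"xyz":[0,0,0],"spin":0},{"xyz":[0,0,0],"spin":0}]' 1
python3 -m inch '[{"xyz":[0.3,0,0.2],"spin":0},{"xyz":[0.6,0,0.2],"spin":0},{"xyz":[0.9,0,0.2],"spin":0},{"xyz":[1.2,0,0.2],"spin":0},{"xyz":[1.2,0,0.2],"spin":0}]'
python3 - <<'E'
from h import *
S=ctrl.get_image("side");cv2.imwrite("pics/s8.png",cv2.cvtColor(S,cv2.COLOR_RGB2BGR))
H=cv2.cvtColor(S,cv2.COLOR_RGB2HSV)
e=ctrl.get_obs()["ee_pos"];a,b=proj("side",e+[0,0,10]),proj("side",e+[0,0,-87]);print(a,b)
print("bead",H[208:211,267:270].reshape(-1,3).mean(0))
for r in range(int(a[1]),int(b[1])+2,3):
    x0=int(a[0]-14);print(r,[ "%d/%d/%d"%tuple(H[r,c]) for c in range(x0,x0+28,2)])
E
```

```text
t: 20.0
ee_pos: [515.8, 6.4, 95.3]
orientation: [3.139, -0.001, -0.003]
ft_force: [-0.5, 0.3, 0.4]
width: 19.3
t: 20.5
ee_pos: [527.4, 6.5, 94.3]
orientation: [3.139, -0.001, -0.005]
ft_force: [-5.1, 0.1, 15.3]
width: 19.5
[284.08415213 187.34882658] [284.76011779 217.41230784]
bead [ 15.66666667 141.77777778 207.55555556]
187 ['16/112/212', '15/104/213', '5/40/179', '107/51/159', '4/129/81', '4/112/93', '1/98/91', '12/120/108', '17/107/160', '15/105/121', '1/102/80', '107/85/111', '105/83/102', '105/41/87']
190 ['105/116/160', '104/108/160', '103/109/168', '106/93/151', '3/118/93', '7/109/91', '5/116/88', '6/101/96', '18/113/156', '170/12/129', '104/122/127', '104/108/120', '103/107/124', '104/115/122']
193 ['103/110/156', '103/107/160', '104/103/169', '104/107/170', '104/109/178', '106/84/142', '4/119/88', '9/113/95', '18/104/157', '13/77/133', '106/107/124', '106/102/125', '105/106/123', '105/104/125']
196 ['104/110/155', '104/104/159', '105/105/165', '104/109/171', '104/106/169', '104/115/179', '15/62/128', '16/103/153', '17/109/157', '16/99/136', '104/112/123', '104/97/126', '10
[... 750 characters left out ...]
17/104/144', '16/99/159', '16/104/155', '12/105/112', '13/131/123', '12/123/122', '9/80/112']
211 ['14/147/158', '7/74/104', '106/102/122', '104/100/192', '104/116/165', '157/24/95', '10/137/128', '10/124/125', '12/119/86', '10/88/78', '9/113/77', '8/88/75', '105/112/114', '106/104/113']
214 ['14/141/195', '108/84/152', '104/103/196', '103/106/190', '104/106/193', '107/97/168', '12/143/139', '12/133/152', '11/136/152', '12/138/139', '9/108/90', '11/110/72', '108/73/101', '128/77/133']
217 ['103/105/131', '104/114/147', '103/105/195', '104/103/204', '104/105/199', '104/104/182', '106/84/166', '104/84/169', '106/83/172', '104/102/193', '103/113/208', '104/114/186', '105/111/143', '104/94/125']
```

Upright again (handle columns 283–289 all the way down, foot about 286, expected 284). Next I'll stir with the foot about 0.5 mm off hard contact so floor friction can't tilt it, checking the tilt each half turn.

```bash
cat > tilt.py <<'E'
from h import *
o=ctrl.get_obs();e=o["ee_pos"];S=ctrl.get_image("side");H=cv2.cvtColor(S,cv2.COLOR_RGB2HSV).astype(int)
m=(H[...,0]>=14)&(H[...,0]<=20)&(H[...,1]>75)&(H[...,1]<122)&(H[...,2]>115)&(H[...,2]<180)
pts=[]
for dz in range(-4,-58,-3):
    p=proj("side",e+[0,0,dz]);r=int(round(p[1]));x0=int(round(p[0]));xs=np.where(m[r,x0-14:x0+15])[0]+x0-14
    if len(xs)>3:
        c=max(np.split(xs,np.where(np.diff(xs)>1)[0]+1),key=len)
        if 4<=len(c)<=10: pts.append((dz,c.mean()-p[0]))
pts=np.array(pts);k=proj("side",e+[10,0,-40])[0]-proj("side",e+[0,0,-40])[0]
a,b=np.polyfit(pts[:,0],pts[:,1]/k*10,1);print("ee",e.round(1),"n",len(pts),"axis x-offset at pinch(+19) %.1f, at underside(-87) %.1f mm"%(a*19+b,-87*a+b))
E
python3 -m inch '[{"xyz":[0.22,0.01,-0.1],"spin":0},{"xyz":[0.43,0.07,-0.15],"spin":0},{"xyz":[0.61,0.17,-0.15],"spin":0},{"xyz":[0.77,0.31,-0.15],"spin":0},{"xyz":[0.88,0.48,-0.15],"spin":0},{"xyz":[0.88,0.68,-0.15],"spin":0},{"xyz":[0.83,0.89,-0.15],"spin":0},{"xyz":[0.72,1.09,-0.15],"spin":0},{"xyz":[0.56,1.28,-0.15],"spin":0},{"xyz":[0.35,1.45,-0.15],"spin":0},{"xyz":[0.09,1.58,-0.15],"spin":0},{"xyz":[-0.21,1.66,-0.15],"spin":0},{"xyz":[-0.54,1.69,-0.15],"spin":0},{"xyz":[-0.88,1.65,-0.15],"spin":0},{"xyz":[-1.24,1.54,-0.15],"spin":0},{"xyz":[-1.59,1.36,-0.15],"spin":0},{"xyz":[-1.92,1.11,-0.15],"spin":0},{"xyz":[-2.22,0.78,-0.15],"spin":0},{"xyz":[-2.47,0.4,-0.15],"spin":0},{"xyz":[-2.65,-0.05,-0.15],"spin":0}]'; python3 tilt.py
python3 -m inch '[{"xyz":[0.04,-0.47,0],"spin":0},{"xyz":[0.15,-0.93,0],"spin":0},{"xyz":[0.33,-1.36,0],"spin":0},{"xyz":[0.57,-1.76,0],"spin":0},{"xyz":[0.88,-2.12,0],"spin":0},{"xyz":[1.24,-2.43,0],"spin":0},{"xyz":[1.64,-2.67,0],"spin":0},{"xyz":[2.07,-2.85,0],"spin":0},{"xyz":[2.53,-2.96,0],"spin":0},{"xyz":[3,-3,0],"spin":0},{"xyz":[3.47,-2.96,0],"spin":0},{"xyz":[3.93,-2.85,0],"spin":0},{"xyz":[4.36,-2.67,0],"spin":0},{"xyz":[4.76,-2.43,0],"spin":0},{"xyz":[5.12,-2.12,0],"spin":0},{"xyz":[5.43,-1.76,0],"spin":0},{"xyz":[5.67,-1.36,0],"spin":0},{"xyz":[5.85,-0.93,0],"spin":0},{"xyz":[5.96,-0.47,0],"spin":0},{"xyz":[6,0,0],"spin":0}]';python3 tilt.py
```

```text
t: 22.55
ee_pos: [503.8, 7.2, 97.0]
orientation: [3.139, -0.001, 0.006]
ft_force: [6.3, -0.8, -1.7]
width: 19.2
ee [503.8   7.2  97. ] n 16 axis x-offset at pinch(+19) 6.9, at underside(-87) 3.5 mm
t: 24.6
ee_pos: [563.9, 7.6, 97.3]
orientation: [3.139, -0.001, 0.007]
ft_force: [0.2, 0.3, -2.5]
width: 19.6
ee [563.9   7.6  97.3] n 18 axis x-offset at pinch(+19) -3.0, at underside(-87) -17.2 mm
```

```bash
python3 - <<'E'
from h import *
im=ctrl.get_image("side");e=ctrl.get_obs()["ee_pos"]
b=cv2.resize(cv2.cvtColor(im,cv2.COLOR_RGB2BGR)[130:240,230:350],None,fx=5,fy=5,interpolation=2)
f=lambda z:tuple(((proj("side",e+[0,0,z])-[230,130]+.5)*5).astype(int).tolist())
for z in(40,-87):cv2.circle(b,f(z),3,(0,255,0),-1)
print(f(40),f(-87))
cv2.imwrite("pics/s9.png",b)
E
```

```text
(214, 215) (222, 414)
```

View pics/s9.png

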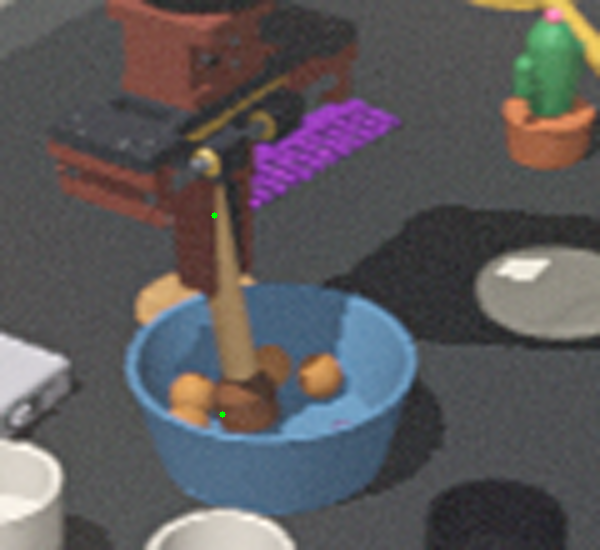

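The drag of the beads tilts the stirrer whenever the motion runs across the jaw axis (foot at crop 248,405, nominal 222,414). I'll straighten it, then stir with the jaw axis kept tangential by spinning the tool, unwinding by regrips while the stirrer stands in the bowl.

```bash
python3 -m inch '[{"xyz":[0,0,0.25],"spin":0},{"xyz":[-0.3,0,0.3],"spin":0},{"xyz":[-0.6,0,0.3],"spin":0},{"xyz":[-0.9,0,0.3],"spin":0},{"xyz":[-1.2,0,0.3],"spin":0},{"xyz":[-1.5,0,0.3],"spin":0},{"xyz":[-1.5,0,0.3],"spin":0}]'
python3 tilt.py
python3 -m inch '[{"xyz":[0,0,0],"spin":0},{"xyz":[0,0,0],"spin":0},{"xyz":[0,0,0],"spin":0},{"xyz":[0,0,0],"spin":0},{"xyz":[0,0,0],"spin":0}]' 0.68
python3 tilt.py
python3 -m inch '[{"xyz":[0,0,0],"spin":-8},{"xyz":[0,0,0],"spin":-16},{"xyz":[0,0,0],"spin":-24},{"xyz":[0,0,0],"spin":-32},{"xyz":[0,0,0],"spin":-40},{"xyz":[0,0,0],"spin":-48},{"xyz":[0,0,0],"spin":-56},{"xyz":[0,0,0],"spin":-64},{"xyz":[0,0,0],"spin":-72},{"xyz":[0,0,0],"spin":-80},{"xyz":[0,0,0],"spin":-88},{"xyz":[0,0,0],"spin":-90},{"xyz":[0,0,0],"spin":-90}]'
python3 -m inch '[{"xyz":[0,0,0],"spin":0},{"xyz":[0,0,0],"spin":0},{"xyz":[0,0,0],"spin":0},{"xyz":[0,0,0],"spin":0},{"xyz":[0,0,0],"spin":0},{"xyz":[0,0,0],"spin":0}]' 1
python3 - <<'E'
from h import *
go(557,7,95.5,0)
im=ctrl.get_image("side");e=ctrl.get_obs()["ee_pos"]
b=cv2.resize(cv2.cvtColor(im,cv2.COLOR_RGB2BGR)[130:240,230:350],None,fx=5,fy=5,interpolation=2)
f=lambda z:tuple(((proj("side",e+[0,0,z])-[230,130]+.5)*5).astype(int).tolist())
for z in(40,-87):cv2.circle(b,f(z),3,(0,255,0),-1)
cv2.imwrite("pics/s10.png",b)
E
```

```text
t: 25.4
ee_pos: [548.6, 7.3, 94.6]
orientation: [3.139, -0.002, 0.007]
ft_force: [0.8, 0.9, 3.9]
width: 20.0
ee [548.6   7.3  94.6] n 18 axis x-offset at pinch(+19) -2.6, at underside(-87) -18.0 mm
t: 25.95
ee_pos: [548.4, 7.3, 94.3]
orientation: [3.139, -0.002, 0.006]
ft_force: [-0.2, -0.6, -0.2]
width: 27.9
ee [548.4   7.3  94.3] n 18 axis x-offset at pinch(+19) -9.8, at underside(-87) -19.1 mm
t: 27.3
ee_pos: [548.5, 7.3, 94.4]
orientation: [2.219, 2.217, 0.002]
ft_force: [-0.7, 0.1, 0.1]
width: 28.1
t: 27.9
ee_pos: [548.5, 7.3, 94.4]
orientation: [2.22, 2.217, 0.001]
ft_force: [0.2, -0.1, -0.7]
width: 0.6
shift [-0.03  0.85 -0.11] spin -0.1 jaw -0.1 q6 -0.0 ee [548.5   7.3  94.4] F [ 0.2 -0.1 -0.7] w 0.6 t 27.9
```

View pics/s10.png

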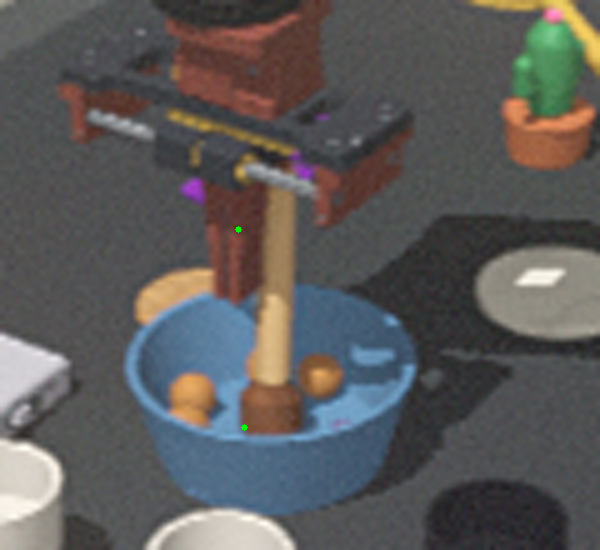

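The handle slipped out of the jaws; the stirrer stands by itself in the bowl, foot at crop (271,425), clear of the fingers (crop 235,300). I'll back off, rise and regrasp cleanly.

```bash
python3 -m inch '[{"xyz":[0,0.5,0],"spin":0},{"xyz":[0,1,0],"spin":0},{"xyz":[0,1,-2],"spin":0},{"xyz":[0,1,-5],"spin":0},{"xyz":[0,1,-8],"spin":0},{"xyz":[0,1,-11],"spin":0},{"xyz":[0,1,-14],"spin":0},{"xyz":[0,1,-17],"spin":0},{"xyz":[0,1,-17],"spin":0}]'
python3 - <<'E'
from h import *
S=ctrl.get_image("side");T=ctrl.get_image("top")
H=cv2.cvtColor(S,cv2.COLOR_RGB2HSV).astype(int)
m=(H[...,0]>=13)&(H[...,0]<=20)&(H[...,1]>70)&(H[...,1]<125)&(H[...,2]>115)
for r in range(150,220,6):
    xs=np.where(m[r,270:300])[0]+270;print(r,xs.min() if len(xs) else None,xs.max() if len(xs) else None,end="; ")
for n,i,s in(("side",S,(slice(130,240),slice(230,340))),("top",T,(slice(150,260),slice(240,350)))):
    cv2.imwrite(f"pics/{n}11.png",cv2.cvtColor(i,cv2.COLOR_RGB2BGR))
    c=cv2.resize(cv2.cvtColor(i,cv2.COLOR_RGB2BGR)[s],(400,400),interpolation=2)
    a=c if n=="side" else np.hstack([a,c])
cv2.imwrite("pics/c11.png",a)
print("\nfoot floor guess",plane("side",(284.3,215),8))
go(533,7,180,90)
E
```

```text
t: 28.85
ee_pos: [560.7, 7.7, 268.9]
orientation: [2.215, 2.213, 0.01]
ft_force: [0.1, -0.7, -1.1]
width: 0.5
150 None None; 156 None None; 162 None None; 168 285 291; 174 283 290; 180 283 290; 186 270 289; 192 283 288; 198 282 288; 204 282 287; 210 None None; 216 None None; 
foot floor guess [[534.585906    -1.36843852]]
shift [-0.05 -2.57  8.47] spin 89.9 jaw -0.1 q6 -0.0 ee [558.3   7.7 264.8] F [-0.8  0.  -0.6] w 0.2 t 28.9
```

View pics/c11.png

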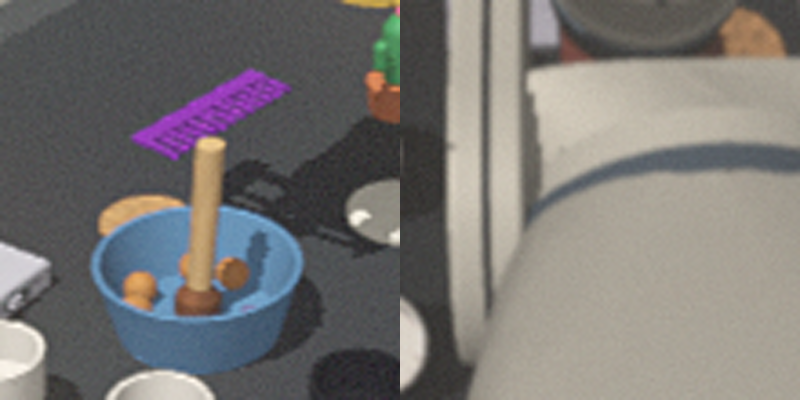

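```bash
python3 -m inch '[{"xyz":[-10,-2,0],"spin":0},{"xyz":[-30,-6,0],"spin":0},{"xyz":[-30,-6,0],"spin":0},{"xyz":[-30,-6,0],"spin":0},{"xyz":[-30,-6,0],"spin":0},{"xyz":[-30,-6,0],"spin":0},{"xyz":[-30,-6,0],"spin":0},{"xyz":[-30,-6,0],"spin":0},{"xyz":[-30,-6,0],"spin":0}]' 0
python3 - <<'E'
from h import *
S=ctrl.get_image("side");T=ctrl.get_image("top")
for n,i,s in(("side",S,(slice(130,240),slice(230,340))),("top",T,(slice(150,260),slice(240,350)))):
    cv2.imwrite(f"pics/{n}12.png",cv2.cvtColor(i,cv2.COLOR_RGB2BGR))
    c=cv2.resize(cv2.cvtColor(i,cv2.COLOR_RGB2BGR)[s],(400,400),interpolation=2)
    a=c if n=="side" else np.hstack([a,c])
cv2.imwrite("pics/c12.png",a)
go(533,7,180,90)
E
```

```text
t: 29.85
ee_pos: [497.7, -291.1, 264.0]
orientation: [2.22, 2.218, 0.003]
ft_force: [0.4, -0.2, -0.2]
width: 68.9
shift [29.77  3.46  8.44] spin -90.0 jaw 0.0 q6 -0.55 ee [ 498.2 -290.6  264.7] F [ 0.  -0.7 -0.2] w 77.1 t 29.9
```

View pics/c12.png

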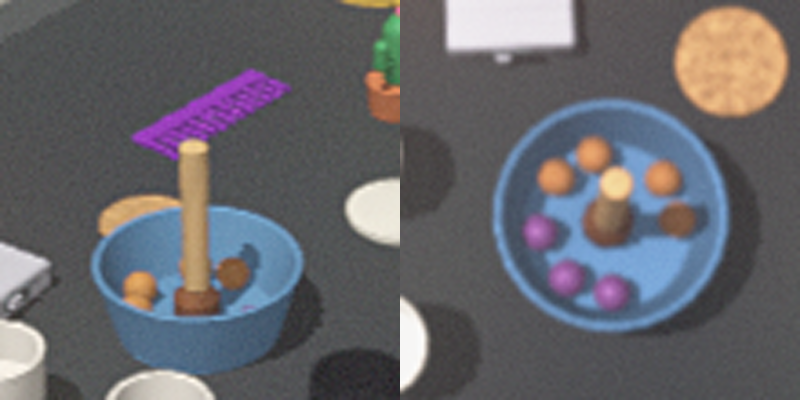

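Stirrer stands upright at the bowl centre (handle top side (283,170), top (299,200)). All 7 beads are inside, and the cork coaster is clear at top (331,167).

```bash
python3 - <<'E'
from h import *
T=cv2.cvtColor(cv2.imread("pics/top12.png"),cv2.COLOR_BGR2RGB)
p=tri((283.35,170.4),(299.4,200.3));print("handle top",p.round(1))
h,_=blob("top",T,(331,167),(5,60,60),(25,255,255),k=5);print("cork",circ("top",h,6,40))
h,_=blob("top",T,(298,210),(100,60,40),(125,255,255),k=15);print("bowl",circ("top",h,60,78))
go(p[0],p[1],240,0)
E
```

```text
handle top [528.8   6.  154.5]
cork (array([645.81004833, -85.1048663 ]), np.float64(1.4313659036872437))
bowl (array([526.8821139 ,   6.19815177]), np.float64(0.8874976574089133))
shift [29.66  3.06  2.43] spin 0.0 jaw 0.0 q6 -0.55 ee [ 498.2 -290.6  264.7] F [ 0.  -0.7 -0.2] w 77.1 t 29.9
```

```bash
python3 -m inch '[{"xyz":[10,1,0],"spin":0},{"xyz":[29.7,3.1,0],"spin":0},{"xyz":[29.7,3.1,0],"spin":0},{"xyz":[29.7,3.1,0],"spin":0},{"xyz":[29.7,3.1,0],"spin":0},{"xyz":[29.7,3.1,0],"spin":0},{"xyz":[29.7,3.1,0],"spin":0},{"xyz":[29.7,3.1,0],"spin":0},{"xyz":[29.7,3.1,0],"spin":0},{"xyz":[29.7,3.1,0],"spin":0}]' 0
python3 - <<'E'
from h import *
go(528.8,6,84,0)
E
```

```text
t: 30.95
ee_pos: [528.8, 5.5, 264.4]
orientation: [2.219, 2.218, 0.003]
ft_force: [-0.3, 0.6, -0.7]
width: 87.5
shift [ 0.08 -0.08 18.04] spin -0.0 jaw -0.0 q6 -0.01 ee [528.8   5.5 264.4] F [-0.3  0.6 -0.7] w 87.5 t 30.9
```

```bash
python3 -m inch '[{"xyz":[0.05,0,4],"spin":0},{"xyz":[0.05,0,8],"spin":0},{"xyz":[0.05,0,11],"spin":0},{"xyz":[0.05,0,14],"spin":0},{"xyz":[0.05,0,16],"spin":0},{"xyz":[0.05,0,17.3],"spin":0},{"xyz":[0.05,0,18],"spin":0},{"xyz":[0.05,0,18],"spin":0}]' 0
python3 -m inch '[{"xyz":[0,0,0],"spin":0},{"xyz":[0,0,0],"spin":0},{"xyz":[0,0,0],"spin":0},{"xyz":[0,0,0],"spin":0},{"xyz":[0,0,0],"spin":0},{"xyz":[0,0,0],"spin":0},{"xyz":[0,0,0],"spin":0},{"xyz":[0,0,0],"spin":0},{"xyz":[0,0,0],"spin":0},{"xyz":[0,0,0],"spin":0}]' 1
python3 -m inch '[{"xyz":[0,0,-0.05],"spin":0},{"xyz":[0.1,-0.3,-0.05],"spin":0},{"xyz":[0.1,-0.6,-0.05],"spin":0},{"xyz":[0.1,-0.9,-0.05],"spin":0},{"xyz":[0.1,-1.2,-0.05],"spin":0},{"xyz":[0.1,-1.5,-0.05],"spin":0},{"xyz":[0.1,-1.8,-0.05],"spin":0},{"xyz":[0.1,-2.1,-0.05],"spin":0},{"xyz":[0.1,-2.4,-0.05],"spin":0},{"xyz":[0.1,-2.7,-0.05],"spin":0},{"xyz":[0.1,-3,-0.05],"spin":0},{"xyz":[0.1,-3.2,-0.05],"spin":0},{"xyz":[0.1,-3.2,-0.05],"spin":0}]'
```

```text
t: 31.75
ee_pos: [529.4, 5.1, 84.0]
orientation: [2.22, 2.217, 0.002]
ft_force: [-0.2, 0.2, 1.2]
width: 87.8
t: 32.75
ee_pos: [529.3, 5.1, 83.9]
orientation: [2.221, 2.217, 0.002]
ft_force: [-0.8, -0.3, 1.6]
width: 19.4
t: 34.05
ee_pos: [505.9, 6.1, 87.2]
orientation: [2.211, 2.208, 0.022]
ft_force: [14.5, -0.3, 0.3]
width: 19.8
```

Radial push jams a bead against the wall (14 N). I'll back off to r≈16, turn the grip, and spiral out tangentially instead.

```bash
python3 -m inch '[{"xyz":[0,0.3,0.1],"spin":0},{"xyz":[0,0.5,0.3],"spin":0},{"xyz":[0,0.5,0.35],"spin":0},{"xyz":[0,0.5,0.35],"spin":0}]'
python3 -m inch '[{"xyz":[0,0,0],"spin":0},{"xyz":[0,0,0],"spin":0},{"xyz":[0,0,0],"spin":0},{"xyz":[0,0,0],"spin":0}]' 0.7
python3 -m inch '[{"xyz":[0,0,0],"spin":-8},{"xyz":[0,0,0],"spin":-16},{"xyz":[0,0,0],"spin":-24},{"xyz":[0,0,0],"spin":-32},{"xyz":[0,0,0],"spin":-40},{"xyz":[0,0,0],"spin":-48},{"xyz":[0,0,0],"spin":-56},{"xyz":[0,0,0],"spin":-64},{"xyz":[0,0,0],"spin":-72},{"xyz":[0,0,0],"spin":-80},{"xyz":[0,0,0],"spin":-88},{"xyz":[0,0,0],"spin":-90},{"xyz":[0,0,0],"spin":-90}]'
python3 -m inch '[{"xyz":[0,0,0],"spin":0},{"xyz":[0,0,0],"spin":0},{"xyz":[0,0,0],"spin":0},{"xyz":[0,0,0],"spin":0},{"xyz":[0,0,0],"spin":0}]' 1
python3 tilt.py; python3 - <<'E'
from h import *
go(527,6.5,84,90)
E
```

```text
t: 34.45
ee_pos: [511.4, 6.1, 84.2]
orientation: [2.211, 2.208, 0.023]
ft_force: [2.3, -0.0, 5.5]
width: 19.7
t: 34.85
ee_pos: [510.8, 6.1, 83.9]
orientation: [2.212, 2.208, 0.022]
ft_force: [0.2, -0.6, 0.2]
width: 26.1
t: 36.15
ee_pos: [510.5, 6.1, 83.7]
orientation: [0.002, 3.121, -0.003]
ft_force: [0.4, -0.2, 0.3]
width: 26.4
t: 36.65
ee_pos: [510.3, 6.1, 83.6]
orientation: [0.002, 3.121, -0.003]
ft_force: [-0.3, 0.3, -1.9]
width: 19.2
ee [510.3   6.1  83.6] n 13 axis x-offset at pinch(+19) 3.9, at underside(-87) 0.7 mm
shift [-1.67  0.04 -0.01] spin -0.1 jaw 89.9 q6 -1.58 ee [510.3   6.1  83.6] F [-0.1  0.1 -1.9] w 19.5 t 36.7
```

```bash
python3 -m inch '[{"xyz":[0.07,0.23,0],"spin":7.5},{"xyz":[0.09,0.47,0],"spin":15},{"xyz":[0.07,0.72,0],"spin":22.5},{"xyz":[0.01,0.97,0],"spin":30},{"xyz":[-0.08,1.22,0],"spin":37.5},{"xyz":[-0.21,1.46,0],"spin":45},{"xyz":[-0.38,1.68,0],"spin":52.5},{"xyz":[-0.58,1.89,0],"spin":60},{"xyz":[-0.81,2.07,0],"spin":67.5},{"xyz":[-1.07,2.22,0],"spin":75},{"xyz":[-1.36,2.34,0],"spin":82.5},{"xyz":[-1.67,2.42,0],"spin":90},{"xyz":[-1.67,2.42,0],"spin":90}]'
python3 tilt.py; python3 - <<'E'
from h import *
go(527,6.5,84)
E
```

```text
t: 38.0
ee_pos: [526.7, 29.3, 83.8]
orientation: [2.215, 2.205, 0.017]
ft_force: [-1.0, -6.9, -0.1]
width: 19.9
ee [526.7  29.3  83.8] n 1 axis x-offset at pinch(+19) 0.3, at underside(-87) 1.4 mm
shift [-2.28  0.03 -0.01] spin None jaw -0.1 q6 0.04 ee [526.8  29.3  83.8] F [-1.1 -5.6 -0.2] w 19.7 t 38.0tilt.py:11: RankWarning: Polyfit may be poorly conditioned
  a,b=np.polyfit(pts[:,0],pts[:,1]/k*10,1);print("ee",e.round(1),"n",len(pts),"axis x-offset at pinch(+19) %.1f, at underside(-87) %.1f mm"%(a*19+b,-87*a+b))
```

```bash
python3 -m inch '[{"xyz":[0.03,0.3,0],"spin":7.5},{"xyz":[0.02,0.62,0],"spin":15},{"xyz":[-0.03,0.93,0],"spin":22.5},{"xyz":[-0.13,1.24,0],"spin":30},{"xyz":[-0.27,1.54,0],"spin":37.5},{"xyz":[-0.46,1.82,0],"spin":45},{"xyz":[-0.68,2.09,0],"spin":52.5},{"xyz":[-0.94,2.32,0],"spin":60},{"xyz":[-1.24,2.52,0],"spin":67.5},{"xyz":[-1.56,2.69,0],"spin":75},{"xyz":[-1.91,2.81,0],"spin":82.5},{"xyz":[-2.28,2.88,0],"spin":90},{"xyz":[-2.28,2.88,0],"spin":90}]'
python3 tilt.py; python3 - <<'E'
from h import *
go(527,6.5,84)
E
```

```text
t: 39.35
ee_pos: [552.3, 6.5, 83.6]
orientation: [3.139, -0.01, 0.02]
ft_force: [-6.7, 2.3, 1.9]
width: 19.7
ee [552.3   6.5  83.6] n 17 axis x-offset at pinch(+19) -9.4, at underside(-87) -0.3 mm
shift [-2.53  0.01 -0.07] spin None jaw -90.2 q6 1.57 ee [552.3   6.5  83.6] F [-7.4  0.6  2.3] w 19.7 t 39.4
```

Tangential stirring holds the stirrer upright with small forces. Next: unwind 180° with a recentring squeeze halfway, then continue the same way round.

```bash
python3 -m inch '[{"xyz":[0,0,0],"spin":0},{"xyz":[0,0,0],"spin":0},{"xyz":[0,0,0],"spin":0},{"xyz":[0,0,0],"spin":0}]' 0.5
python3 -m inch '[{"xyz":[0,0,0],"spin":-8},{"xyz":[0,0,0],"spin":-16},{"xyz":[0,0,0],"spin":-24},{"xyz":[0,0,0],"spin":-32},{"xyz":[0,0,0],"spin":-40},{"xyz":[0,0,0],"spin":-48},{"xyz":[0,0,0],"spin":-56},{"xyz":[0,0,0],"spin":-64},{"xyz":[0,0,0],"spin":-72},{"xyz":[0,0,0],"spin":-80},{"xyz":[0,0,0],"spin":-88},{"xyz":[0,0,0],"spin":-90},{"xyz":[0,0,0],"spin":-90}]'
python3 -m inch '[{"xyz":[0,0,0],"spin":0},{"xyz":[0,0,0],"spin":0},{"xyz":[0,0,0],"spin":0},{"xyz":[0,0,0],"spin":0},{"xyz":[0,0,0],"spin":0},{"xyz":[0,0,0],"spin":0}]' 1
python3 -m inch '[{"xyz":[0,0,0],"spin":0},{"xyz":[0,0,0],"spin":0},{"xyz":[0,0,0],"spin":0}]' 0.6
python3 -m inch '[{"xyz":[0,0,0],"spin":-8},{"xyz":[0,0,0],"spin":-16},{"xyz":[0,0,0],"spin":-24},{"xyz":[0,0,0],"spin":-32},{"xyz":[0,0,0],"spin":-40},{"xyz":[0,0,0],"spin":-48},{"xyz":[0,0,0],"spin":-56},{"xyz":[0,0,0],"spin":-64},{"xyz":[0,0,0],"spin":-72},{"xyz":[0,0,0],"spin":-80},{"xyz":[0,0,0],"spin":-88},{"xyz":[0,0,0],"spin":-90},{"xyz":[0,0,0],"spin":-90}]'
python3 -m inch '[{"xyz":[0,0,0],"spin":0},{"xyz":[0,0,0],"spin":0},{"xyz":[0,0,0],"spin":0},{"xyz":[0,0,0],"spin":0},{"xyz":[0,0,0],"spin":0},{"xyz":[0,0,0],"spin":0}]' 1
python3 tilt.py; python3 - <<'E'
from h import *
go(527,6.5,84)
E
```

```text
t: 39.8
ee_pos: [552.8, 6.5, 83.8]
orientation: [3.138, -0.005, 0.021]
ft_force: [0.2, -0.1, -0.1]
width: 43.6
t: 41.1
ee_pos: [553.1, 6.5, 83.9]
orientation: [2.216, 2.21, 0.012]
ft_force: [0.1, -0.9, -1.0]
width: 44.4
t: 41.7
ee_pos: [548.4, 6.9, 82.8]
orientation: [2.222, 2.214, 0.002]
ft_force: [-9.8, 2.8, 5.3]
width: 19.9
t: 42.0
ee_pos: [549.1, 6.9, 83.0]
orientation: [2.221, 2.214, 0.003]
ft_force: [-0.8, -0.2, 0.0]
width: 34.4
t: 43.3
ee_pos: [549.7, 6.8, 83.2]
orientation: [0.005, 3.135, -0.004]
ft_force: [-0.0, -0.6, -0.5]
width: 35.0
t: 43.9
ee_pos: [549.7, 6.8, 83.2]
orientation: [0.006, 3.135, -0.004]
ft_force: [0.1, 0.2, -0.7]
width: 19.8
ee [549.7   6.8  83.2] n 16 axis x-offset at pinch(+19) -9.2, at underside(-87) 3.4 mm
shift [ 2.28 -0.04 -0.1 ] spin None jaw 89.8 q6 -1.57 ee [549.8   6.8  83.2] F [ 1.1 -0.2 -1.1] w 19.7 t 44.0
```

```bash
python3 -m inch '[{"xyz":[-0.01,-0.3,0],"spin":7.5},{"xyz":[0.01,-0.61,0],"spin":15},{"xyz":[0.07,-0.91,0],"spin":22.5},{"xyz":[0.18,-1.21,0],"spin":30},{"xyz":[0.33,-1.5,0],"spin":37.5},{"xyz":[0.51,-1.77,0],"spin":45},{"xyz":[0.73,-2.02,0],"spin":52.5},{"xyz":[0.98,-2.25,0],"spin":60},{"xyz":[1.27,-2.45,0],"spin":67.5},{"xyz":[1.58,-2.61,0],"spin":75},{"xyz":[1.92,-2.73,0],"spin":82.5},{"xyz":[2.28,-2.8,0],"spin":90},{"xyz":[2.28,-2.8,0],"spin":90}]'
python3 -m inch '[{"xyz":[0.02,-0.35,0],"spin":7.5},{"xyz":[0.09,-0.7,0],"spin":15},{"xyz":[0.21,-1.03,0],"spin":22.5},{"xyz":[0.36,-1.35,0],"spin":30},{"xyz":[0.56,-1.64,0],"spin":37.5},{"xyz":[0.79,-1.91,0],"spin":45},{"xyz":[1.06,-2.14,0],"spin":52.5},{"xyz":[1.35,-2.34,0],"spin":60},{"xyz":[1.67,-2.49,0],"spin":67.5},{"xyz":[2,-2.61,0],"spin":75},{"xyz":[2.35,-2.68,0],"spin":82.5},{"xyz":[2.7,-2.7,0],"spin":90},{"xyz":[2.7,-2.7,0],"spin":90}]'
python3 tilt.py
python3 -m inch '[{"xyz":[0,0,0],"spin":0},{"xyz":[0,0,0],"spin":0},{"xyz":[0,0,0],"spin":0},{"xyz":[0,0,0],"spin":0}]' 0.5
python3 -m inch '[{"xyz":[0,0,0],"spin":-8},{"xyz":[0,0,0],"spin":-16},{"xyz":[0,0,0],"spin":-24},{"xyz":[0,0,0],"spin":-32},{"xyz":[0,0,0],"spin":-40},{"xyz":[0,0,0],"spin":-48},{"xyz":[0,0,0],"spin":-56},{"xyz":[0,0,0],"spin":-64},{"xyz":[0,0,0],"spin":-72},{"xyz":[0,0,0],"spin":-80},{"xyz":[0,0,0],"spin":-88},{"xyz":[0,0,0],"spin":-90},{"xyz":[0,0,0],"spin":-90}]'
python3 -m inch '[{"xyz":[0,0,0],"spin":0},{"xyz":[0,0,0],"spin":0},{"xyz":[0,0,0],"spin":0},{"xyz":[0,0,0],"spin":0},{"xyz":[0,0,0],"spin":0},{"xyz":[0,0,0],"spin":0}]' 1
python3 -m inch '[{"xyz":[0,0,0],"spin":0},{"xyz":[0,0,0],"spin":0},{"xyz":[0,0,0],"spin":0}]' 0.6
python3 -m inch '[{"xyz":[0,0,0],"spin":-8},{"xyz":[0,0,0],"spin":-16},{"xyz":[0,0,0],"spin":-24},{"xyz":[0,0,0],"spin":-32},{"xyz":[0,0,0],"spin":-40},{"xyz":[0,0,0],"spin":-48},{"xyz":[0,0,0],"spin":-56},{"xyz":[0,0,0],"spin":-64},{"xyz":[0,0,0],"spin":-72},{"xyz":[0,0,0],"spin":-80},{"xyz":[0,0,0],"spin":-88},{"xyz":[0,0,0],"spin":-90},{"xyz":[0,0,0],"spin":-90}]'
python3 -m inch '[{"xyz":[0,0,0],"spin":0},{"xyz":[0,0,0],"spin":0},{"xyz":[0,0,0],"spin":0},{"xyz":[0,0,0],"spin":0},{"xyz":[0,0,0],"spin":0},{"xyz":[0,0,0],"spin":0}]' 1
python3 - <<'E'
from h import *
go(527,6.5,84)
E
```

```text
t: 45.25
ee_pos: [527.3, -20.0, 83.5]
orientation: [2.226, 2.208, 0.008]
ft_force: [1.0, 7.4, 0.9]
width: 19.8
t: 46.55
ee_pos: [502.3, 7.3, 83.7]
orientation: [3.141, -0.014, 0.019]
ft_force: [3.6, -1.4, -0.9]
width: 19.6
ee [502.3   7.3  83.7] n 12 axis x-offset at pinch(+19) 7.6, at underside(-87) 6.4 mm
t: 47.0
ee_pos: [501.7, 7.1, 83.5]
orientation: [3.141, -0.007, 0.017]
ft_force: [0.5, 0.3, -0.2]
width: 43.6
t: 48.3
ee_pos: [501.4, 7.1, 83.4]
orientation: [2.221, 2.211, 0.01]
ft_force: [0.0, -0.6, 0.0]
width: 43.6
t: 48.9
ee_pos: [506.8, 6.7, 85.0]
orientation: [2.215, 2.205, 0.022]
ft_force: [10.2, -2.6, -0.8]
width: 19.7
t: 49.2
ee_pos: [506.0, 6.8, 84.8]
orientation: [2.216, 2.206, 0.02]
ft_force: [-1.2, -0.3, 0.6]
width: 34.9
t: 50.5
ee_pos: [505.2, 6.9, 84.5]
orientation: [0.007, 3.123, -0.002]
ft_force: [-0.5, -0.2, 0.6]
width: 35.3
t: 51.1
ee_pos: [505.0, 6.8, 84.4]
orientation: [0.007, 3.124, -0.002]
ft_force: [-0.1, -0.4, -2.1]
width: 19.5
shift [-2.2  -0.02  0.07] spin None jaw 89.7 q6 -1.57 ee [505.    6.8  84.4] F [-0.1 -0.4 -2.1] w 19.5 t 51.1
```

Forces are mostly radial (about 7 N inward), so the jaws should be radial rather than tangential. I'll go a quarter turn without spin (the jaws end up radial at +y), then continue with radial jaws at a slightly larger radius.

```bash
python3 -m inch '[{"xyz":[0.02,0.29,0],"spin":0},{"xyz":[-0.01,0.59,0],"spin":0},{"xyz":[-0.07,0.88,0],"spin":0},{"xyz":[-0.17,1.17,0],"spin":0},{"xyz":[-0.31,1.45,0],"spin":0},{"xyz":[-0.5,1.7,0],"spin":0},{"xyz":[-0.71,1.94,0],"spin":0},{"xyz":[-0.96,2.15,0],"spin":0},{"xyz":[-1.24,2.33,0],"spin":0},{"xyz":[-1.54,2.46,0],"spin":0},{"xyz":[-1.86,2.57,0],"spin":0},{"xyz":[-2.2,2.62,0],"spin":0},{"xyz":[-2.2,2.62,0],"spin":0}]'
python3 tilt.py
python3 -m inch '[{"xyz":[-0.35,0.0,0],"spin":7.5},{"xyz":[-0.71,-0.06,0],"spin":15},{"xyz":[-1.06,-0.15,0],"spin":22.5},{"xyz":[-1.4,-0.28,0],"spin":30},{"xyz":[-1.72,-0.46,0],"spin":37.5},{"xyz":[-2.02,-0.68,0],"spin":45},{"xyz":[-2.29,-0.95,0],"spin":52.5},{"xyz":[-2.52,-1.25,0],"spin":60},{"xyz":[-2.7,-1.58,0],"spin":67.5},{"xyz":[-2.85,-1.94,0],"spin":75},{"xyz":[-2.95,-2.31,0],"spin":82.5},{"xyz":[-3,-2.7,0],"spin":90},{"xyz":[-3,-2.7,0],"spin":90}]'
python3 tilt.py;python3 - <<'E'
from h import *
go(527,6.5,84)
E
```

```text
t: 52.4
ee_pos: [526.2, 30.5, 84.9]
orientation: [0.004, 3.126, -0.008]
ft_force: [-3.7, -15.8, 6.1]
width: 20.2
ee [526.2  30.5  84.9] n 13 axis x-offset at pinch(+19) 5.7, at underside(-87) -1.7 mm
t: 53.75
ee_pos: [548.7, 3.1, 83.8]
orientation: [2.226, 2.212, -0.007]
ft_force: [-16.3, -0.8, 9.4]
width: 20.6
shift [ 0.32 -2.17 -0.01] spin None jaw -0.2 q6 -0.0 ee [548.7   3.2  83.9] F [-15.8  -1.    9.8] w 20.5 t 53.8Traceback (most recent call last):
  File "tilt.py", line 11, in <module>
    a,b=np.polyfit(pts[:,0],pts[:,1]/k*10,1);print("ee",e.round(1),"n",len(pts),"axis x-offset at pinch(+19) %.1f, at underside(-87) %.1f mm"%(a*19+b,-87*a+b))
                   ~~~^^^^^
IndexError: too many indices for array: array is 1-dimensional, but 2 were indexed
```

Radial load is 16 N with jaws radial: beads wedge between foot and wall, which is well within limits. Continuing with commanded radius 31 mm.

```bash
python3 -m inch '[{"xyz":[-0.28,0.05,0],"spin":7.5},{"xyz":[-0.64,0.14,0],"spin":15},{"xyz":[-1.03,0.17,0],"spin":22.5},{"xyz":[-1.45,0.13,0],"spin":30},{"xyz":[-1.8,-0.05,0],"spin":37.5},{"xyz":[-2.14,-0.28,0],"spin":45},{"xyz":[-2.36,-0.62,0],"spin":52.5},{"xyz":[-2.54,-0.98,0],"spin":60},{"xyz":[-2.67,-1.37,0],"spin":67.5},{"xyz":[-2.75,-1.77,0],"spin":75},{"xyz":[-2.78,-2.17,0],"spin":82.5},{"xyz":[-2.78,-2.17,0],"spin":90},{"xyz":[-2.78,-2.17,0],"spin":90}]'
python3 tilt.py;python3 - <<'E'
from h import *
go(527,6.5,84)
E
```

```text
t: 55.1
ee_pos: [523.4, -21.0, 83.5]
orientation: [3.141, -0.013, -0.012]
ft_force: [-5.5, 17.9, 6.1]
width: 22.9
ee [523.4 -21.   83.5] n 12 axis x-offset at pinch(+19) -3.1, at underside(-87) 28.6 mm
shift [ 0.32 -2.76 -0.05] spin None jaw -90.3 q6 1.52 ee [523.6 -21.   83.6] F [-7.4 18.   5.7] w 22.8 t 55.1
```

The stirrer cocked in the jaws (width 22.9, foot lagging). By geometry the beads self-lock most at small radii and roll more freely at r≈32. So I'll straighten, release, clear the arm, measure, and set the foot down directly in a bead gap at r≈32.

```bash
python3 -m inch '[{"xyz":[0.3,-0.2,0],"spin":0},{"xyz":[0.6,-0.4,0],"spin":0},{"xyz":[0.9,-0.6,0],"spin":0},{"xyz":[1.2,-0.6,0],"spin":0},{"xyz":[1.5,-0.6,0],"spin":0},{"xyz":[1.8,-0.6,0],"spin":0},{"xyz":[1.8,-0.6,0],"spin":0}]'
python3 tilt.py
python3 -m inch '[{"xyz":[0,0,0],"spin":0},{"xyz":[0,0,0],"spin":0},{"xyz":[0,0,0],"spin":0}]' 0.6
python3 tilt.py
```

```text
t: 55.85
ee_pos: [539.5, -13.4, 82.8]
orientation: [-3.14, 0.009, 0.02]
ft_force: [-4.5, 6.4, 0.5]
width: 19.1
ee [539.5 -13.4  82.8] n 16 axis x-offset at pinch(+19) -9.7, at underside(-87) 2.2 mm
t: 56.2
ee_pos: [539.7, -13.4, 82.9]
orientation: [-3.14, 0.009, 0.019]
ft_force: [-0.5, 0.4, -0.0]
width: 35.0
ee [539.7 -13.4  82.9] n 14 axis x-offset at pinch(+19) -4.5, at underside(-87) 10.2 mm
```

```bash
python3 -m inch '[{"xyz":[0,0,0],"spin":0},{"xyz":[0,0,0],"spin":0},{"xyz":[0,0,0],"spin":0},{"xyz":[0,0,0],"spin":0},{"xyz":[0,0,-2],"spin":0},{"xyz":[0,0,-5],"spin":0},{"xyz":[0,0,-9],"spin":0},{"xyz":[0,0,-13],"spin":0},{"xyz":[0,0,-17],"spin":0},{"xyz":[0,8,-18],"spin":0},{"xyz":[-3,29,-18],"spin":0},{"xyz":[-3,29,-18],"spin":0},{"xyz":[-3,29,-18],"spin":0},{"xyz":[-3,29,-18],"spin":0},{"xyz":[-3,29,-18],"spin":0},{"xyz":[-3,29,-18],"spin":0},{"xyz":[-3,29,-18],"spin":0}]' 0
cat > bowl.py <<'E'
from h import *
def look(tag):
    S=ctrl.get_image("side");T=ctrl.get_image("top")
    for n,i in(("side",S),("top",T)):cv2.imwrite(f"pics/{n}{tag}.png",cv2.cvtColor(i,cv2.COLOR_RGB2BGR))
    H=cv2.cvtColor(T,cv2.COLOR_RGB2HSV)
    roi=np.zeros(H.shape[:2],np.uint8);c=proj("top",[527,6.5,30]);cv2.circle(roi,tuple(int(v) for v in c),31,255,-1)
    for nm,lo,hi in(("brown/handle/foot",(3,60,50),(25,255,255)),("purple",(135,50,50),(170,255,255))):
        m=cv2.inRange(H,np.array(lo),np.array(hi))&roi
        n,l,st,ce=cv2.connectedComponentsWithStats(m)
        for i in range(1,n):
            if st[i,4]>20:
                p=plane("top",ce[i],21)[0]-[527,6.5]
                print(nm,"area",st[i,4],"px",ce[i].round(1),"r %.0f ang %.0f"%(np.hypot(*p),np.degrees(np.arctan2(p[1],p[0]))))
    return S,T
if __name__=="__main__":
    import sys
    S,T=look(sys.argv[1])
    HS=cv2.cvtColor(S,cv2.COLOR_RGB2HSV).astype(int)
    m=(HS[...,0]>=14)&(HS[...,0]<=21)&(HS[...,1]>70)&(HS[...,1]<125)&(HS[...,2]>115)
    for r in range(150,212,4):
        xs=np.where(m[r,265:310])[0]+265
        if len(xs):print((r,xs.min(),xs.max()),end=" ")
    go(527,6.5,264,90)
E
python3 bowl.py 13
```

```text
t: 57.95
ee_pos: [509.6, -304.1, 262.5]
orientation: [-3.139, 0.013, 0.02]
ft_force: [-0.9, 0.6, 0.4]
width: 87.6
brown/handle/foot area 75 px [288.7 194.8] r 46 ang 25
brown/handle/foot area 218 px [305.4 202.4] r 31 ang -46
brown/handle/foot area 64 px [316.1 207.8] r 49 ang -82
brown/handle/foot area 67 px [313.  221.4] r 48 ang -124
purple area 75 px [280.1 202.4] r 48 ang 61
purple area 73 px [279.4 219.1] r 48 ang 114
purple area 70 px [292.6 229.7] r 48 ang 166
(166, np.int64(281), np.int64(287)) (170, np.int64(281), np.int64(287)) (174, np.int64(280), np.int64(287)) (178, np.int64(280), np.int64(287)) (182, np.int64(281), np.int64(287)) (186, np.int64(265), np.int64(287)) (190, np.int64(282), np.int64(287)) (194, np.int64(282), np.int64(287)) (198, np.int64(282), np.int64(287)) (202, np.int64(277), np.int64(288)) (206, np.int64(284), np.int64(298)) shift [  1.52 -30.91  -0.09] spin -0.3 jaw -90.3 q6 1.03 ee [ 510.1 -302.6  262.6] F [ 0.6 -0.5 -0.4] w 87.8 t 58.0
```

```bash
python3 - <<'E'
from h import *
T=cv2.cvtColor(cv2.imread("pics/top13.png"),cv2.COLOR_BGR2HSV);S=cv2.cvtColor(cv2.imread("pics/side13.png"),cv2.COLOR_BGR2HSV)
for n,H,(a,b,c,d) in(("top",T,(180,225,285,330)),("side",S,(155,180,270,300))):
    m=cv2.inRange(H,np.array((12,60,205)),np.array((24,130,255)))[a:b,c:d]
    k,l,st,ce=cv2.connectedComponentsWithStats(m)
    for i in range(1,k):
        if st[i,4]>8: print(n,ce[i]+[c,a],st[i])
c=cv2.imread("pics/top13.png")[175:245,262:332];print(T[195:206:2,300:312:2].tolist())
cv2.imwrite("pics/c13.png",cv2.resize(c,(560,560),interpolation=2))
E
```

```text
top [306.72881356 196.47457627] [18 13  9  8 59]
side [283.4 166.2] [11 10  6  4 20]
[[[106, 112, 209], [163, 16, 188], [20, 86, 245], [21, 92, 242], [20, 93, 241], [16, 107, 231]], [[106, 108, 205], [9, 57, 202], [21, 85, 246], [21, 88, 243], [20, 91, 241], [16, 105, 229]], [[107, 98, 198], [13, 73, 174], [19, 101, 238], [21, 89, 244], [18, 99, 239], [13, 108, 189]], [[141, 25, 141], [14, 98, 172], [13, 97, 165], [15, 99, 170], [15, 96, 146], [12, 93, 129]], [[13, 108, 146], [14, 95, 170], [14, 93, 148], [14, 82, 122], [13, 76, 108], [112, 55, 107]], [[13, 96, 162], [14, 95, 163], [15, 87, 141], [12, 84, 118], [12, 78, 101], [117, 32, 89]]]
```

View pics/c13.png

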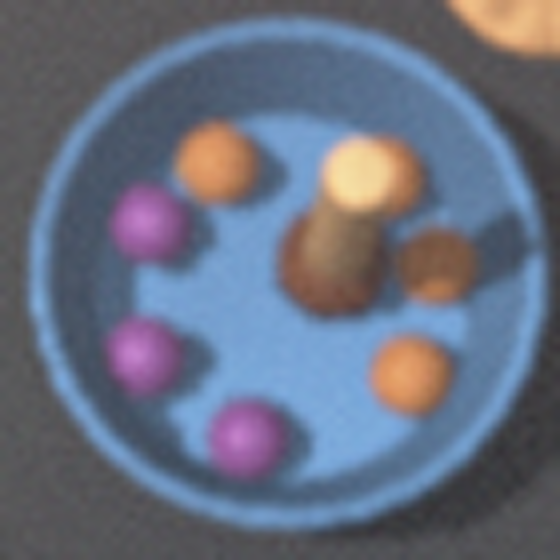

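Picture: beads ring the wall; the biggest gap is around angle 201° (crop 270,370→150,400 side), and the foot is at crop (333,265). I'll regrasp there, lift above the beads, set down at r=32 in the gap, and stir with jaws tangential.

```bash
python3 - <<'E'
from h import *
p=tri((283.6,166.4),(306.7,196.5));print(p.round(1), "foot by top ray z20",plane("top",(303.6,208.1),25).round(1))
go(p[0],p[1],262,90)
E
```

```text
[537.7  -9.3 156.3] foot by top ray z20 [[533.5 -10.4]]
shift [  2.6  -29.34   0.09] spin -0.3 jaw -90.3 q6 1.03 ee [ 510.1 -302.6  262.6] F [ 0.6 -0.5 -0.4] w 87.8 t 58.0
```

```bash
python3 -m inch '[{"xyz":[0.2,-3,0],"spin":-8},{"xyz":[0.4,-6,0],"spin":-16},{"xyz":[0.6,-9,0],"spin":-24},{"xyz":[0.8,-12,0],"spin":-32},{"xyz":[1,-15,0],"spin":-40},{"xyz":[1.4,-18,0],"spin":-48},{"xyz":[1.8,-21,0],"spin":-56},{"xyz":[2,-24,0],"spin":-64},{"xyz":[2.3,-27,0],"spin":-72},{"xyz":[2.5,-29.3,0],"spin":-80},{"xyz":[2.5,-29.3,0],"spin":-88},{"xyz":[2.5,-29.3,0],"spin":-96},{"xyz":[2.5,-29.3,0],"spin":-104},{"xyz":[2.5,-29.3,0],"spin":-112},{"xyz":[2.5,-29.3,0],"spin":-120},{"xyz":[2.5,-29.3,0],"spin":-128},{"xyz":[2.5,-29.3,0],"spin":-136},{"xyz":[2.5,-29.3,0],"spin":-144},{"xyz":[2.5,-29.3,0],"spin":-150},{"xyz":[2.5,-29.3,0],"spin":-150}]' 0
python3 -m inch '[{"xyz":[0,0,0],"spin":-8},{"xyz":[0,0,0],"spin":-16},{"xyz":[0,0,0],"spin":-24},{"xyz":[0,0,0],"spin":-32},{"xyz":[0,0,0],"spin":-40},{"xyz":[0,0,0],"spin":-48},{"xyz":[0,0,0],"spin":-51},{"xyz":[0,0,0],"spin":-51}]'
python3 - <<'E'
from h import *
go(536.5,-9.5,83,111)
E
```

```text
t: 60.05
ee_pos: [536.2, -8.2, 263.0]
orientation: [-0.814, -3.021, 0.002]
ft_force: [0.3, -0.6, 0.2]
width: 87.9
t: 60.85
ee_pos: [535.9, -7.2, 263.1]
orientation: [0.565, -3.078, -0.007]
ft_force: [0.1, -0.4, -0.1]
width: 88.0
shift [-0.17 -0.36 18.  ] spin -0.2 jaw 110.8 q6 -1.97 ee [535.9  -7.2 263.1] F [ 0.1 -0.4 -0.1] w 88.0 t 60.9
```

Descend, grip, lift 45 mm (underside above the beads, below nothing), then measure the shift to the gap.

```bash
python3 -m inch '[{"xyz":[-0.15,-0.3,4],"spin":0},{"xyz":[-0.15,-0.3,8],"spin":0},{"xyz":[-0.15,-0.3,11],"spin":0},{"xyz":[-0.15,-0.3,14],"spin":0},{"xyz":[-0.15,-0.3,16],"spin":0},{"xyz":[-0.15,-0.3,17.4],"spin":0},{"xyz":[-0.15,-0.3,18],"spin":0},{"xyz":[-0.15,-0.3,18],"spin":0}]' 0
python3 -m inch '[{"xyz":[0,0,0],"spin":0},{"xyz":[0,0,0],"spin":0},{"xyz":[0,0,0],"spin":0},{"xyz":[0,0,0],"spin":0},{"xyz":[0,0,0],"spin":0},{"xyz":[0,0,0],"spin":0},{"xyz":[0,0,0],"spin":0},{"xyz":[0,0,0],"spin":0},{"xyz":[0,0,0],"spin":0},{"xyz":[0,0,0],"spin":0}]' 1
python3 -m inch '[{"xyz":[0,0,-1],"spin":0},{"xyz":[0,0,-2],"spin":0},{"xyz":[0,0,-3],"spin":0},{"xyz":[0,0,-4],"spin":0},{"xyz":[0,0,-4.5],"spin":0},{"xyz":[0,0,-4.5],"spin":0}]'
python3 - <<'E'
from h import *
go(497,-5,128,111);go(497,-5,83,111)
E
```

```text
t: 61.65
ee_pos: [535.9, -8.8, 82.8]
orientation: [0.564, -3.078, -0.008]
ft_force: [1.1, 0.6, 1.1]
width: 87.7
t: 62.65
ee_pos: [535.9, -8.7, 82.8]
orientation: [0.564, -3.078, -0.008]
ft_force: [0.7, -0.3, 0.2]
width: 19.5
t: 63.25
ee_pos: [537.1, -8.9, 128.9]
orientation: [0.564, -3.079, -0.007]
ft_force: [-0.7, 0.3, -2.9]
width: 19.5
shift [3.62 1.78 0.14] spin -0.2 jaw 110.8 q6 -1.97 ee [537.1  -8.9 128.9] F [-0.7  0.3 -2.9] w 19.5 t 63.2
shift [3.57 1.75 4.64] spin -0.2 jaw 110.8 q6 -1.97 ee [537.1  -8.9 128.9] F [-0.7  0.3 -2.9] w 19.5 t 63.2
```

```bash
python3 -m inch '[{"xyz":[0.9,0.4,0],"spin":0},{"xyz":[1.8,0.9,0],"spin":0},{"xyz":[2.7,1.3,0],"spin":0},{"xyz":[3.6,1.8,0],"spin":0},{"xyz":[3.6,1.8,0.5],"spin":0},{"xyz":[3.6,1.8,1.2],"spin":0},{"xyz":[3.6,1.8,1.9],"spin":0},{"xyz":[3.6,1.8,2.6],"spin":0},{"xyz":[3.6,1.8,3.3],"spin":0},{"xyz":[3.6,1.8,3.9],"spin":0},{"xyz":[3.6,1.8,4.3],"spin":0},{"xyz":[3.6,1.8,4.6],"spin":0},{"xyz":[3.6,1.8,4.65],"spin":0},{"xyz":[3.6,1.8,4.65],"spin":0}]'
python3 - <<'E'
from h import *
go(527,6.5,83)
E
```

```text
t: 64.65
ee_pos: [495.9, -4.6, 82.8]
orientation: [0.564, -3.078, -0.008]
ft_force: [-0.6, 0.1, 0.7]
width: 19.8
shift [-3.3  -0.07 -0.06] spin None jaw 110.8 q6 -1.97 ee [495.9  -4.6  82.8] F [-0.6  0.1  0.7] w 19.8 t 64.7
```

```bash
python3 -m inch '[{"xyz":[-0.13,0.42,-0.04],"spin":7.5},{"xyz":[-0.21,0.83,-0.04],"spin":15},{"xyz":[-0.34,1.22,-0.04],"spin":22.5},{"xyz":[-0.53,1.6,-0.04],"spin":30},{"xyz":[-0.76,1.95,-0.04],"spin":37.5},{"xyz":[-1.04,2.26,-0.04],"spin":45},{"xyz":[-1.35,2.54,-0.04],"spin":52.5},{"xyz":[-1.7,2.77,-0.04],"spin":60},{"xyz":[-2.08,2.96,-0.04],"spin":67.5},{"xyz":[-2.47,3.09,-0.04],"spin":75},{"xyz":[-2.88,3.17,-0.04],"spin":82.5},{"xyz":[-3.3,3.2,-0.04],"spin":90},{"xyz":[-3.3,3.2,-0.04],"spin":90}]'
python3 tilt.py; python3 - <<'E'
from h import *
go(527,6.5,83)
E
```

```text
t: 65.95
ee_pos: [517.0, 36.2, 83.6]
orientation: [-1.783, -2.575, 0.008]
ft_force: [3.4, -6.5, 1.9]
width: 19.6
ee [517.   36.2  83.6] n 4 axis x-offset at pinch(+19) -9.4, at underside(-87) -6.4 mm
shift [-3.14 -0.11  0.04] spin None jaw 20.8 q6 -0.32 ee [517.   36.2  83.6] F [ 1.8 -6.1  0.9] w 19.4 t 66.0
```

```bash
python3 -m inch '[{"xyz":[0.03,0.42,0],"spin":7.5},{"xyz":[-0.05,0.83,0],"spin":15},{"xyz":[-0.18,1.22,0],"spin":22.5},{"xyz":[-0.37,1.6,0],"spin":30},{"xyz":[-0.6,1.95,0],"spin":37.5},{"xyz":[-0.88,2.26,0],"spin":45},{"xyz":[-1.19,2.54,0],"spin":52.5},{"xyz":[-1.54,2.77,0],"spin":60},{"xyz":[-1.92,2.96,0],"spin":67.5},{"xyz":[-2.31,3.09,0],"spin":75},{"xyz":[-2.72,3.17,0],"spin":82.5},{"xyz":[-3.14,3.2,0],"spin":90},{"xyz":[-3.14,3.2,0],"spin":90}]'
python3 tilt.py; python3 - <<'E'
from h import *
go(527,6.5,83)
E
```

```text
t: 67.3
ee_pos: [558.2, 18.2, 83.5]
orientation: [-3.087, -0.563, 0.014]
ft_force: [0.2, 1.3, 4.7]
width: 18.9
ee [558.2  18.2  83.5] n 16 axis x-offset at pinch(+19) -10.9, at underside(-87) -14.5 mm
shift [-3.33 -0.02  0.08] spin None jaw -69.1 q6 1.21 ee [558.2  18.2  83.5] F [-0.4  1.3  5. ] w 19.6 t 67.3
```

```bash
python3 -m inch '[{"xyz":[0,0,0],"spin":0},{"xyz":[0,0,0],"spin":0},{"xyz":[0,0,0],"spin":0},{"xyz":[0,0,0],"spin":0}]' 0.45
python3 -m inch '[{"xyz":[0,0,0],"spin":-8},{"xyz":[0,0,0],"spin":-16},{"xyz":[0,0,0],"spin":-24},{"xyz":[0,0,0],"spin":-32},{"xyz":[0,0,0],"spin":-40},{"xyz":[0,0,0],"spin":-48},{"xyz":[0,0,0],"spin":-56},{"xyz":[0,0,0],"spin":-64},{"xyz":[0,0,0],"spin":-72},{"xyz":[0,0,0],"spin":-80},{"xyz":[0,0,0],"spin":-88},{"xyz":[0,0,0],"spin":-90},{"xyz":[0,0,0],"spin":-90}]'
python3 -m inch '[{"xyz":[0,0,0],"spin":0},{"xyz":[0,0,0],"spin":0},{"xyz":[0,0,0],"spin":0},{"xyz":[0,0,0],"spin":0},{"xyz":[0,0,0],"spin":0},{"xyz":[0,0,0],"spin":0},{"xyz":[0,0,0],"spin":0}]' 1
python3 tilt.py; python3 - <<'E'
from h import *
go(527,6.5,83)
E
```

```text
t: 67.75
ee_pos: [558.0, 18.2, 83.3]
orientation: [-3.086, -0.571, 0.015]
ft_force: [0.3, 0.5, 0.3]
width: 46.8
t: 69.05
ee_pos: [557.8, 18.2, 83.2]
orientation: [-1.775, -2.581, 0.007]
ft_force: [-1.1, -0.1, -0.7]
width: 48.7
t: 69.75
ee_pos: [552.4, 17.1, 82.0]
orientation: [-1.769, -2.575, 0.02]
ft_force: [-11.9, -5.8, 8.4]
width: 21.4
ee [552.4  17.1  82. ] n 8 axis x-offset at pinch(+19) 15.8, at underside(-87) -28.7 mm
shift [-0.08 -2.75 -0.04] spin None jaw 21.0 q6 -0.36 ee [552.4  17.1  82. ] F [-12.7  -6.4   7.4] w 21.4 t 69.8
```

The foot again lags inward, so pads slip under the combined radial and tangential load. I'll straighten it, lift it, and set it down in the empty zone behind the bead train. Then I'll stir with the jaw axis at about 45° so it points at the wedged bead.

```bash
python3 -m inch '[{"xyz":[0,-0.4,0],"spin":0},{"xyz":[0,-0.8,0],"spin":0},{"xyz":[0,-1.2,0],"spin":0},{"xyz":[0,-1.5,0],"spin":0},{"xyz":[0,-1.5,0],"spin":0}]'
python3 tilt.py
python3 -m inch '[{"xyz":[0,0,0],"spin":0},{"xyz":[0,0,0],"spin":0},{"xyz":[0,0,0],"spin":0},{"xyz":[0,0,0],"spin":0},{"xyz":[0,0,0],"spin":0}]' 0.6
python3 -m inch '[{"xyz":[0,0,0],"spin":0},{"xyz":[0,0,0],"spin":0},{"xyz":[0,0,0],"spin":0},{"xyz":[0,0,0],"spin":0},{"xyz":[0,0,0],"spin":0},{"xyz":[0,0,0],"spin":0}]' 1
python3 -m inch '[{"xyz":[0,0,-1],"spin":0},{"xyz":[0,0,-2],"spin":0},{"xyz":[0,0,-3],"spin":0},{"xyz":[0,0,-4],"spin":0},{"xyz":[0,0,-5],"spin":0},{"xyz":[0,0,-5],"spin":0}]'
python3 tilt.py
python3 - <<'E'
from h import *
a=np.radians(55);go(527+31*np.cos(a),6.5+31*np.sin(a),128,21)
S=ctrl.get_image("side");e=ctrl.get_obs()["ee_pos"]
b=cv2.resize(cv2.cvtColor(S,cv2.COLOR_RGB2BGR)[120:240,230:350],None,fx=5,fy=5,interpolation=2)
f=lambda z:tuple(((proj("side",e+[0,0,z])-[230,120]+.5)*5).astype(int).tolist())
for z in(19,-75):cv2.circle(b,f(z),3,(0,255,0),-1)
cv2.imwrite("pics/s15.png",b);print(f(19),f(-75))
E
```

```text
t: 70.3
ee_pos: [538.1, 11.7, 82.3]
orientation: [-1.769, -2.575, 0.02]
ft_force: [0.2, 0.1, -1.9]
width: 19.5
ee [538.1  11.7  82.3] n 15 axis x-offset at pinch(+19) -1.9, at underside(-87) -4.7 mm
t: 70.85
ee_pos: [538.5, 11.7, 82.4]
orientation: [-1.769, -2.575, 0.02]
ft_force: [-0.8, -0.1, 0.7]
width: 35.3
t: 71.45
ee_pos: [538.6, 11.7, 82.5]
orientation: [-1.769, -2.575, 0.019]
ft_force: [0.2, 0.1, -0.1]
width: 19.6
t: 72.05
ee_pos: [540.8, 11.8, 134.3]
orientation: [-1.771, -2.577, 0.017]
ft_force: [0.0, -0.1, -1.2]
width: 20.1
ee [540.8  11.8 134.3] n 11 axis x-offset at pinch(+19) -2.4, at underside(-87) -4.6 mm
shift [1.71 1.15 0.53] spin 0.0 jaw 21.0 q6 -0.37 ee [540.3  11.8 133.4] F [-0.   0.7 -3.3] w 19.9 t 72.1
(245, 257) (250, 410)
```

View pics/s15.png

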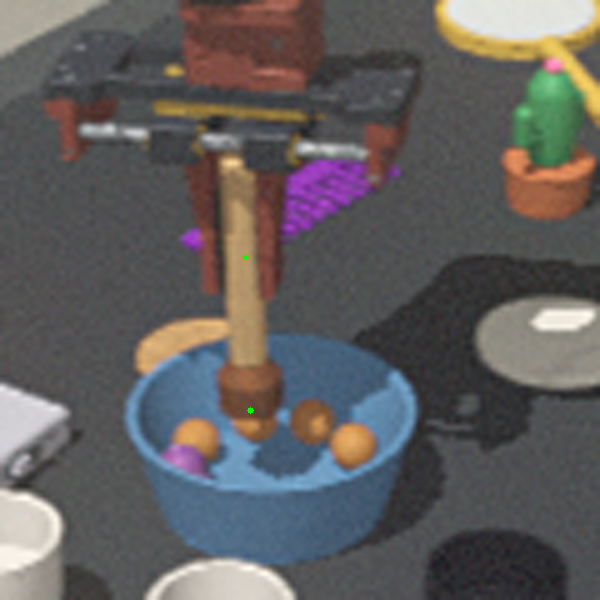

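Stirrer now hangs straight (foot at crop 250,390). I'll get bead angles from this view to choose the landing spot.

```bash
python3 - <<'E'
from h import *
for nm,p in(("br1",(195,440)),("pu",(185,462)),("br2",(255,425)),("br3",(312,422)),("br4",(352,445))):
    q=plane("side",np.array(p)/5+[230,120],21)[0]-[527,6.5];print(nm,"r %.0f a %.0f"%(np.hypot(*q),np.degrees(np.arctan2(q[1],q[0]))))
E
```

```text
br1 r 52 a 4
pu r 49 a 29
br2 r 43 a -40
br3 r 48 a -81
br4 r 48 a -119
```

```bash
python3 -m inch '[{"xyz":[0.6,0.15,0],"spin":0},{"xyz":[1.2,0.3,0],"spin":0},{"xyz":[1.8,0.45,0],"spin":0},{"xyz":[2.3,0.6,0],"spin":0},{"xyz":[2.3,0.6,0.8],"spin":0},{"xyz":[2.3,0.6,1.6],"spin":0},{"xyz":[2.3,0.6,2.4],"spin":0},{"xyz":[2.3,0.6,3.2],"spin":0},{"xyz":[2.3,0.6,4],"spin":0},{"xyz":[2.3,0.6,4.5],"spin":0},{"xyz":[2.3,0.6,4.9],"spin":0},{"xyz":[2.3,0.6,5.1],"spin":0},{"xyz":[2.3,0.6,5.1],"spin":0}]'
python3 - <<'E'
from h import *
go(527,6.5,83)
for k in range(1,13):   # 7.5 deg steps clockwise about bowl centre, r->31, in tool axes
    o=ctrl.get_obs();R=Ro.from_rotvec(o["orientation"]).as_matrix();d=o["ee_pos"][:2]-[527,6.5]
    a=np.arctan2(d[1],d[0])-np.radians(7.5*k);t=np.array([527+31*np.cos(a),6.5+31*np.sin(a),o["ee_pos"][2]])
    print(7.5*k,(R.T@(t-o["ee_pos"])/10).round(2))
E
```

```text
t: 73.45
ee_pos: [533.9, 33.6, 80.4]
orientation: [-1.768, -2.574, 0.026]
ft_force: [-3.3, -7.9, -1.3]
width: 19.5
shift [-2.28 -1.62 -0.23] spin None jaw 21.0 q6 -0.32 ee [533.9  33.6  80.4] F [-3.3 -7.9 -1.3] w 19.5 t 73.5
7.5 [-0.01  0.49 -0.01]
15.0 [-0.3   0.77 -0.02]
22.5 [-0.63  1.01 -0.03]
30.0 [-0.99  1.2  -0.04]
37.5 [-1.37  1.34 -0.04]
45.0 [-1.76  1.44 -0.05]
52.5 [-2.16  1.48 -0.05]
60.0 [-2.57  1.47 -0.05]
67.5 [-2.97  1.41 -0.05]
75.0 [-3.36  1.29 -0.05]
82.5 [-3.73  1.13 -0.05]
90.0 [-4.08  0.92 -0.05]
```

```bash
python3 -m inch '[{"xyz":[0,0.4,-0.15],"spin":7.5},{"xyz":[-0.3,0.7,-0.2],"spin":15},{"xyz":[-0.63,1,-0.2],"spin":22.5},{"xyz":[-1,1.2,-0.2],"spin":30},{"xyz":[-1.37,1.34,-0.2],"spin":37.5},{"xyz":[-1.76,1.44,-0.2],"spin":45},{"xyz":[-2.16,1.48,-0.2],"spin":52.5},{"xyz":[-2.57,1.47,-0.2],"spin":60},{"xyz":[-2.97,1.41,-0.2],"spin":67.5},{"xyz":[-3.36,1.29,-0.2],"spin":75},{"xyz":[-3.73,1.13,-0.2],"spin":82.5},{"xyz":[-4.08,0.92,-0.2],"spin":90},{"xyz":[-4.08,0.92,-0.2],"spin":90}]'
python3 - <<'E'
from h import *
go(527,6.5,83)
S=ctrl.get_image("side");cv2.imwrite("pics/s16.png",cv2.cvtColor(S,cv2.COLOR_RGB2BGR))
H=cv2.cvtColor(S,cv2.COLOR_RGB2HSV).astype(int);e=ctrl.get_obs()["ee_pos"]
# dark foot mask: brown, dim; and handle columns just above it
for z in(-10,-25,-40,-50,-60,-68):
    p=proj("side",e+[0,0,z]);r=int(p[1]);x0=int(p[0])
    print(z,r,round(p[0]),"".join("F" if (h[0]<14 and h[1]>90 and h[2]<125) else "H" if(14<=h[0]<=21 and h[1]<125 and h[2]>110) else "B" if (h[0]<25 and h[1]>=125) else "." for h in H[r,x0-16:x0+17]))
E
```

```text
t: 74.75
ee_pos: [553.7, -0.9, 80.2]
orientation: [-3.085, -0.565, 0.051]
ft_force: [-5.5, 3.6, -1.0]
width: 19.7
shift [-2.24 -1.64 -0.19] spin None jaw -69.3 q6 1.19 ee [553.7  -0.9  80.2] F [-5.5  3.6 -1. ] w 19.7 t 74.8
-10 194 278 ................HHF.HHH..........
-25 198 278 ................HHHHHH...........
-40 203 278 ............BBBBHHHHHHHFFBBBBFFBB
-50 206 278 .............BFFF.FFFFF.FF.BFFBBB
-60 209 278 ...............FFFFFF.FF.F......F
-68 211 279 ...............FFFFFFFFFFF.......
```

45° jaws work: the force lines up with the jaw axis and the foot stays within about 6 mm of the tool axis, r≈23. I'll unwind 180° and run half a circle with this scheme.

```bash
cat > chk.py <<'E'
from h import *
go(527,6.5,83)
S=ctrl.get_image("side");H=cv2.cvtColor(S,cv2.COLOR_RGB2HSV).astype(int);e=ctrl.get_obs()["ee_pos"]
for z in(-10,-25,-60,-68):
    p=proj("side",e+[0,0,z]);r=int(p[1]);x0=int(p[0])
    print(z,"".join("F" if (h[0]<14 and h[1]>90 and h[2]<125) else "H" if(14<=h[0]<=21 and h[1]<125 and h[2]>110) else "B" if (h[0]<25 and h[1]>=125) else "." for h in H[r,x0-16:x0+17]))
E
python3 -m inch '[{"xyz":[0,0,0],"spin":0},{"xyz":[0,0,0],"spin":0},{"xyz":[0,0,0],"spin":0},{"xyz":[0,0,0],"spin":0}]' 0.5
python3 -m inch '[{"xyz":[0,0,0],"spin":-8},{"xyz":[0,0,0],"spin":-16},{"xyz":[0,0,0],"spin":-24},{"xyz":[0,0,0],"spin":-32},{"xyz":[0,0,0],"spin":-40},{"xyz":[0,0,0],"spin":-48},{"xyz":[0,0,0],"spin":-56},{"xyz":[0,0,0],"spin":-64},{"xyz":[0,0,0],"spin":-72},{"xyz":[0,0,0],"spin":-80},{"xyz":[0,0,0],"spin":-88},{"xyz":[0,0,0],"spin":-96},{"xyz":[0,0,0],"spin":-104},{"xyz":[0,0,0],"spin":-112},{"xyz":[0,0,0],"spin":-120},{"xyz":[0,0,0],"spin":-128},{"xyz":[0,0,0],"spin":-136},{"xyz":[0,0,0],"spin":-144},{"xyz":[0,0,0],"spin":-152},{"xyz":[0,0,0],"spin":-160}]'
python3 -m inch '[{"xyz":[0,0,0],"spin":-8},{"xyz":[0,0,0],"spin":-16},{"xyz":[0,0,0],"spin":-20},{"xyz":[0,0,0],"spin":-20}]'
python3 -m inch '[{"xyz":[0,0,0],"spin":0},{"xyz":[0,0,0],"spin":0},{"xyz":[0,0,0],"spin":0},{"xyz":[0,0,0],"spin":0},{"xyz":[0,0,0],"spin":0},{"xyz":[0,0,0],"spin":0},{"xyz":[0,0,0],"spin":0}]' 1
python3 chk.py
python3 -m inch '[{"xyz":[0.07,-0.43,-0.05],"spin":7.5},{"xyz":[0.36,-0.7,-0.05],"spin":15},{"xyz":[0.68,-0.92,-0.05],"spin":22.5},{"xyz":[1.03,-1.1,-0.05],"spin":30},{"xyz":[1.4,-1.24,-0.05],"spin":37.5},{"xyz":[1.78,-1.32,-0.05],"spin":45},{"xyz":[2.17,-1.36,-0.05],"spin":52.5},{"xyz":[2.56,-1.34,-0.05],"spin":60},{"xyz":[2.95,-1.27,-0.05],"spin":67.5},{"xyz":[3.32,-1.16,-0.05],"spin":75},{"xyz":[3.68,-0.99,-0.05],"spin":82.5},{"xyz":[4.01,-0.78,-0.05],"spin":90},{"xyz":[4.01,-0.78,-0.05],"spin":90}]'
python3 chk.py
```

```text
t: 75.2
ee_pos: [554.2, -1.0, 80.3]
orientation: [-3.085, -0.569, 0.05]
ft_force: [-0.1, 0.3, 0.3]
width: 43.7
t: 77.2
ee_pos: [554.7, -1.0, 80.6]
orientation: [0.034, -3.11, 0.002]
ft_force: [-0.1, -0.3, 1.1]
width: 43.8
t: 77.6
ee_pos: [555.0, -1.1, 80.7]
orientation: [0.574, -3.058, -0.006]
ft_force: [-0.4, 0.2, 0.9]
width: 43.9
t: 78.3
ee_pos: [554.9, -1.0, 80.7]
orientation: [0.574, -3.058, -0.006]
ft_force: [-0.1, 0.5, -1.3]
width: 17.0
shift [ 2.33  1.72 -0.15] spin None jaw 111.3 q6 -1.96 ee [554.9  -1.   80.7] F [-0.1  0.5 -1.3] w 17.0 t 78.3
-10 ..................FHHHHHH........
-25 ..................HHHHHHH........
-60 ...............FF.F.FFFF.F.....FB
-68 ...............FFFFFFFF.F........
t: 79.65
ee_pos: [520.2, -22.8, 82.3]
orientation: [-1.761, -2.572, 0.029]
ft_force: [0.5, 0.1, -0.1]
width: 0.4
shift [ 2.48  1.7  -0.09] spin None jaw 21.2 q6 -0.43 ee [520.2 -22.8  82.3] F [ 0.5  0.1 -0.1] w 0.4 t 79.7
-10 ............HHHHHHH..............
-25 ............HHHHHHH..............
-60 ............HHHHHHHF..FBBBBBB....
-68 ..........BBBBBBBBBFFBBBBBBB.....
```

The jaws caught only the handle's edge after the unwind and lost it. The stirrer is round, so I can unwind while still gripping it, with no release needed. I'll back out, re-measure and regrasp.

```bash
python3 -m inch '[{"xyz":[0,0,-3],"spin":0},{"xyz":[0,0,-7],"spin":0},{"xyz":[0,0,-11],"spin":0},{"xyz":[0,0,-15],"spin":0},{"xyz":[0,0,-18],"spin":0},{"xyz":[-8,-3,-18],"spin":0},{"xyz":[-25.7,-11,-18],"spin":0},{"xyz":[-25.7,-11,-18],"spin":0},{"xyz":[-25.7,-11,-18],"spin":0},{"xyz":[-25.7,-11,-18],"spin":0},{"xyz":[-25.7,-11,-18],"spin":0},{"xyz":[-25.7,-11,-18],"spin":0},{"xyz":[-25.7,-11,-18],"spin":0},{"xyz":[-25.7,-11,-18],"spin":0}]' 0
cat > top.py <<'E'
import sys
from bowl import *
S,T=look(sys.argv[1])
r={}
for n,I,(a,b,c,d) in(("top",T,(165,230,270,340)),("side",S,(140,190,255,310))):
    m=cv2.inRange(cv2.cvtColor(I,cv2.COLOR_RGB2HSV),np.array((12,60,205)),np.array((24,130,255)))[a:b,c:d]
    k,l,st,ce=cv2.connectedComponentsWithStats(m)
    for i in range(1,k):
        if st[i,4]>8: print(n,(ce[i]+[c,a]).round(1),st[i][4])
    i=1+np.argmax(st[1:,4]);r[n]=ce[i]+[c,a]
p=tri(r["side"],r["top"]);print("handle top",p.round(1));go(p[0],p[1],262)
E
python3 top.py 17
```

```text
t: 81.1
ee_pos: [517.4, -300.9, 262.9]
orientation: [-1.753, -2.577, 0.029]
ft_force: [-0.9, 0.0, -0.8]
width: 88.2
brown/handle/foot area 69 px [309.  196.1] r 49 ang -40
brown/handle/foot area 247 px [304.3 216.7] r 24 ang -129
brown/handle/foot area 68 px [315.6 209.2] r 47 ang -85
brown/handle/foot area 73 px [298.6 230.4] r 49 ang -176
purple area 70 px [294.9 191.4] r 51 ang 4
purple area 74 px [281.4 199.3] r 49 ang 51
purple area 73 px [278.6 216.9] r 48 ang 107
top [328.5 171.7] 328
top [303.4 207.8] 52
side [289.9 169.8] 22
side [268.2 186.4] 60
handle top [633.3 -70.4  30.7]
shift [17.16 19.22 -0.28] spin None jaw 21.6 q6 -0.91 ee [ 517.6 -300.6  263.1] F [ 0.5 -0.6 -0.8] w 87.5 t 81.2
```

```bash
python3 - <<'E'
from h import *
p=tri((289.9,170.2),(303.4,207.8));print(p.round(1));go(p[0],p[1],262,100)
E
```

```text
[512.6  -1.6 156.6]
shift [27.99 10.53  0.08] spin -78.4 jaw 21.6 q6 -0.91 ee [ 517.6 -300.6  263.1] F [ 0.5 -0.6 -0.8] w 87.5 t 81.2
```

```bash
python3 -m inch '[{"xyz":[3,1,0],"spin":-8},{"xyz":[7,2.6,0],"spin":-16},{"xyz":[11,4.1,0],"spin":-24},{"xyz":[15,5.6,0],"spin":-32},{"xyz":[19,7.1,0],"spin":-40},{"xyz":[23,8.6,0],"spin":-48},{"xyz":[26,9.7,0],"spin":-56},{"xyz":[28,10.5,0],"spin":-64},{"xyz":[28,10.5,0],"spin":-72},{"xyz":[28,10.5,0],"spin":-78.4},{"xyz":[28,10.5,0],"spin":-78.4},{"xyz":[28,10.5,0],"spin":-78.4}]' 0
python3 - <<'E'
from h import *
go(512.4,-1.6,83,100)
E
```

```text
t: 82.4
ee_pos: [512.1, -1.0, 262.9]
orientation: [0.268, -3.1, -0.001]
ft_force: [-0.9, 0.5, -0.1]
width: 87.6
shift [-0.55 -0.13 17.98] spin -0.1 jaw 99.9 q6 -1.77 ee [512.1  -1.  262.9] F [-0.9  0.5 -0.1] w 87.6 t 82.4
```

```bash
python3 -m inch '[{"xyz":[-0.15,0,4],"spin":0},{"xyz":[-0.25,0,8],"spin":0},{"xyz":[-0.35,-0.1,11],"spin":0},{"xyz":[-0.45,-0.1,14],"spin":0},{"xyz":[-0.5,-0.1,16],"spin":0},{"xyz":[-0.55,-0.13,17.4],"spin":0},{"xyz":[-0.55,-0.13,18],"spin":0},{"xyz":[-0.55,-0.13,18],"spin":0}]' 0
python3 -m inch '[{"xyz":[0,0,0],"spin":0},{"xyz":[0,0,0],"spin":0},{"xyz":[0,0,0],"spin":0},{"xyz":[0,0,0],"spin":0},{"xyz":[0,0,0],"spin":0},{"xyz":[0,0,0],"spin":0},{"xyz":[0,0,0],"spin":0},{"xyz":[0,0,0],"spin":0},{"xyz":[0,0,0],"spin":0},{"xyz":[0,0,0],"spin":0}]' 1
python3 -m inch '[{"xyz":[0,0,-1],"spin":0},{"xyz":[0,0,-2],"spin":0},{"xyz":[0,0,-3],"spin":0},{"xyz":[0,0,-4],"spin":0},{"xyz":[0,0,-4.5],"spin":0},{"xyz":[0,0,-4.5],"spin":0}]'
python3 chk.py;python3 - <<'E'
from h import *
go(527-24.6,6.5+17.2,83,100)
E
```

```text
t: 83.2
ee_pos: [512.2, -1.6, 82.5]
orientation: [0.266, -3.099, -0.002]
ft_force: [-0.4, -0.1, -0.2]
width: 87.8
t: 84.2
ee_pos: [512.2, -1.6, 82.5]
orientation: [0.266, -3.099, -0.002]
ft_force: [0.0, 0.2, -1.2]
width: 19.2
t: 84.8
ee_pos: [514.2, -1.5, 128.6]
orientation: [0.267, -3.101, -0.001]
ft_force: [0.4, -0.3, -2.0]
width: 19.3
shift [-1.53  0.56  4.52] spin None jaw 99.8 q6 -1.76 ee [514.2  -1.5 128.6] F [ 0.4 -0.3 -2. ] w 19.3 t 84.8
-10 ............HHHHHHHH.............
-25 .............HHHHHH..............
-60 ..........FBBBBBFFFFFF...........
-68 ...BBBBBBBFFFFFFFFFFF............
shift [0.56 2.67 4.53] spin -0.2 jaw 99.8 q6 -1.76 ee [513.8  -1.5 128. ] F [-0.2  0.5 -2.2] w 19.8 t 84.8
```

```bash
python3 -m inch '[{"xyz":[0.2,0.9,0],"spin":0},{"xyz":[0.4,1.8,0],"spin":0},{"xyz":[0.55,2.65,0],"spin":0},{"xyz":[0.55,2.65,0.8],"spin":0},{"xyz":[0.55,2.65,1.6],"spin":0},{"xyz":[0.55,2.65,2.4],"spin":0},{"xyz":[0.55,2.65,3.2],"spin":0},{"xyz":[0.55,2.65,3.9],"spin":0},{"xyz":[0.55,2.65,4.3],"spin":0},{"xyz":[0.55,2.65,4.5],"spin":0},{"xyz":[0.55,2.65,4.5],"spin":0}]'
python3 chk.py
python3 -m inch '[{"xyz":[-0.29,0.26,0],"spin":7.5},{"xyz":[-0.62,0.48,0],"spin":15},{"xyz":[-0.97,0.65,0],"spin":22.5},{"xyz":[-1.34,0.78,0],"spin":30},{"xyz":[-1.73,0.85,0],"spin":37.5},{"xyz":[-2.12,0.88,0],"spin":45},{"xyz":[-2.51,0.85,0],"spin":52.5},{"xyz":[-2.9,0.78,0],"spin":60},{"xyz":[-3.27,0.65,0],"spin":67.5},{"xyz":[-3.62,0.48,0],"spin":75},{"xyz":[-3.95,0.26,0],"spin":82.5},{"xyz":[-4.24,0,0],"spin":90},{"xyz":[-4.24,0,0],"spin":90}]'
python3 chk.py
```

```text
t: 85.95
ee_pos: [502.5, 23.5, 83.0]
orientation: [0.266, -3.1, -0.002]
ft_force: [-0.5, 0.6, -1.8]
width: 19.6
shift [-2.13 -2.09 -0.07] spin None jaw 99.8 q6 -1.72 ee [502.5  23.5  83. ] F [-0.5  0.6 -1.8] w 19.6 t 86.0
-10 .....BBBBBBB.HFFFFHHHBBBB........
-25 .......BBF...HHHHHHHBBBBF...FFFF.
-60 .................................
-68 .................................
t: 87.3
ee_pos: [542.9, 29.4, 82.6]
orientation: [-2.012, -2.382, 0.037]
ft_force: [-4.5, -5.8, 5.7]
width: 19.9
shift [-1.99 -1.95  0.02] spin None jaw 9.6 q6 -0.13 ee [542.9  29.4  82.6] F [-4.5 -5.8  5.7] w 19.9 t 87.3
-10 ..............HHHHH.F............
-25 ...............HHHHHHHBBBB.....FB
-60 ...............BBBBBBFFF.........
-68 .................................
```

Works well: r≈28, force along the jaw axis. Continuing.

```bash
python3 -m inch '[{"xyz":[-0.24,0.33,0],"spin":7.5},{"xyz":[-0.52,0.63,0],"spin":15},{"xyz":[-0.87,0.8,0],"spin":22.5},{"xyz":[-1.24,0.93,0],"spin":30},{"xyz":[-1.63,1,0],"spin":37.5},{"xyz":[-2.02,1.03,0],"spin":45},{"xyz":[-2.41,1,0],"spin":52.5},{"xyz":[-2.8,0.93,0],"spin":60},{"xyz":[-3.17,0.8,0],"spin":67.5},{"xyz":[-3.52,0.63,0],"spin":75},{"xyz":[-3.85,0.41,0],"spin":82.5},{"xyz":[-4.14,0.15,0],"spin":90},{"xyz":[-4.14,0.15,0],"spin":90}]'
python3 chk.py
```

```text
t: 88.65
ee_pos: [549.6, -8.8, 82.8]
orientation: [-3.126, -0.258, 0.057]
ft_force: [-5.3, 13.0, 2.8]
width: 19.6
shift [-1.98 -1.88  0.06] spin None jaw -80.6 q6 1.37 ee [549.6  -8.8  82.8] F [-5.3 13.   2.8] w 19.6 t 88.7
-10 ...............FFFFHH............
-25 ...............HHHHHH............
-60 ..............FFFFFFFF.F....BBBBB
-68 ..............FFFFFFFFFFF.......B
```

```bash
python3 -m inch '[{"xyz":[0,0,0],"spin":-8},{"xyz":[0,0,0],"spin":-16},{"xyz":[0,0,0],"spin":-24},{"xyz":[0,0,0],"spin":-32},{"xyz":[0,0,0],"spin":-40},{"xyz":[0,0,0],"spin":-48},{"xyz":[0,0,0],"spin":-56},{"xyz":[0,0,0],"spin":-64},{"xyz":[0,0,0],"spin":-72},{"xyz":[0,0,0],"spin":-80},{"xyz":[0,0,0],"spin":-88},{"xyz":[0,0,0],"spin":-96},{"xyz":[0,0,0],"spin":-104},{"xyz":[0,0,0],"spin":-112},{"xyz":[0,0,0],"spin":-120},{"xyz":[0,0,0],"spin":-128},{"xyz":[0,0,0],"spin":-136},{"xyz":[0,0,0],"spin":-144},{"xyz":[0,0,0],"spin":-152},{"xyz":[0,0,0],"spin":-160}]'
python3 -m inch '[{"xyz":[0,0,0],"spin":-8},{"xyz":[0,0,0],"spin":-16},{"xyz":[0,0,0],"spin":-20},{"xyz":[0,0,0],"spin":-20}]'
python3 chk.py
python3 -m inch '[{"xyz":[0.24,-0.33,0],"spin":7.5},{"xyz":[0.52,-0.63,0],"spin":15},{"xyz":[0.87,-0.8,0],"spin":22.5},{"xyz":[1.24,-0.93,0],"spin":30},{"xyz":[1.63,-1,0],"spin":37.5},{"xyz":[2.02,-1.03,0],"spin":45},{"xyz":[2.41,-1,0],"spin":52.5},{"xyz":[2.8,-0.93,0],"spin":60},{"xyz":[3.17,-0.8,0],"spin":67.5},{"xyz":[3.52,-0.63,0],"spin":75},{"xyz":[3.85,-0.41,0],"spin":82.5},{"xyz":[4.14,-0.15,0],"spin":90},{"xyz":[4.14,-0.15,0],"spin":90}]'
python3 chk.py
```

```text
t: 90.7
ee_pos: [546.7, -7.9, 82.4]
orientation: [-0.273, -3.087, 0.003]
ft_force: [-6.9, 3.6, 1.1]
width: 19.9
t: 91.1
ee_pos: [546.2, -7.7, 82.5]
orientation: [0.268, -3.087, -0.009]
ft_force: [-1.6, 1.1, -1.1]
width: 19.9
shift [1.65 1.73 0.04] spin None jaw 99.9 q6 -1.78 ee [546.2  -7.7  82.5] F [-1.6  1.1 -1.1] w 19.9 t 91.1
-10 ...............HHFHHH............
-25 ...............HHHHHH............
-60 .............BBBBBFFFFF....BBBBBB
-68 ............FF..BBBFFFF........BB
t: 92.45
ee_pos: [514.4, -15.7, 87.2]
orientation: [-2.019, -2.38, 0.021]
ft_force: [14.3, 5.3, -0.8]
width: 19.8
shift [1.98 1.61 0.39] spin None jaw 9.4 q6 -0.22 ee [514.4 -15.7  87.2] F [14.3  5.3 -0.8] w 19.8 t 92.5
-10 ...........HHHHHHHF..............
-25 ............HHHHHH...............
-60 .........BBBBBBBB.FFFBBBBBBB.....
-68 .........BBBBBBB.B.FFBBBBBB......
```

```bash
python3 -m inch '[{"xyz":[0.24,-0.3,0.3],"spin":7.5},{"xyz":[0.55,-0.55,0.4],"spin":15},{"xyz":[0.9,-0.72,0.4],"spin":22.5},{"xyz":[1.24,-0.85,0.4],"spin":30},{"xyz":[1.63,-0.93,0.4],"spin":37.5},{"xyz":[2.02,-0.96,0.4],"spin":45},{"xyz":[2.41,-0.95,0.4],"spin":52.5},{"xyz":[2.8,-0.9,0.4],"spin":60},{"xyz":[3.17,-0.8,0.4],"spin":67.5},{"xyz":[3.52,-0.65,0.4],"spin":75},{"xyz":[3.8,-0.47,0.4],"spin":82.5},{"xyz":[4.05,-0.25,0.4],"spin":90},{"xyz":[4.05,-0.25,0.4],"spin":90}]'
python3 chk.py
```

```text
t: 93.8
ee_pos: [509.6, 23.3, 85.0]
orientation: [-3.128, -0.253, 0.024]
ft_force: [6.2, -3.2, -1.4]
width: 19.9
shift [1.45 1.94 0.17] spin None jaw -80.8 q6 1.43 ee [509.6  23.3  85. ] F [ 6.2 -3.2 -1.4] w 19.9 t 93.8
-10 ........BBBHFFFFF................
-25 .........BHHHHHHH............BBBF
-60 .................................
-68 .................................
```

```bash
python3 -m inch '[{"xyz":[0,0,0.1],"spin":-8},{"xyz":[0,0,0.1],"spin":-16},{"xyz":[0,0,0.1],"spin":-24},{"xyz":[0,0,0.1],"spin":-32},{"xyz":[0,0,0.1],"spin":-40},{"xyz":[0,0,0.1],"spin":-48},{"xyz":[0,0,0.1],"spin":-56},{"xyz":[0,0,0.1],"spin":-64},{"xyz":[0,0,0.1],"spin":-72},{"xyz":[0,0,0.1],"spin":-80},{"xyz":[0,0,0.1],"spin":-88},{"xyz":[0,0,0.1],"spin":-96},{"xyz":[0,0,0.1],"spin":-104},{"xyz":[0,0,0.1],"spin":-112},{"xyz":[0,0,0.1],"spin":-120},{"xyz":[0,0,0.1],"spin":-128},{"xyz":[0,0,0.1],"spin":-136},{"xyz":[0,0,0.1],"spin":-144},{"xyz":[0,0,0.1],"spin":-152},{"xyz":[0,0,0.1],"spin":-160}]'
python3 -m inch '[{"xyz":[0,0,0],"spin":-8},{"xyz":[0,0,0],"spin":-16},{"xyz":[0,0,0],"spin":-20},{"xyz":[0,0,0],"spin":-20}]'
python3 -m inch '[{"xyz":[0.2,0.3,0.1],"spin":7.5},{"xyz":[0,0.55,0.1],"spin":15},{"xyz":[-0.34,0.74,0.1],"spin":22.5},{"xyz":[-0.7,0.86,0.1],"spin":30},{"xyz":[-1.07,0.94,0.1],"spin":37.5},{"xyz":[-1.45,0.96,0.1],"spin":45},{"xyz":[-1.83,0.94,0.1],"spin":52.5},{"xyz":[-2.2,0.86,0.1],"spin":60},{"xyz":[-2.56,0.74,0.1],"spin":67.5},{"xyz":[-2.9,0.57,0.1],"spin":75},{"xyz":[-3.22,0.36,0.1],"spin":82.5},{"xyz":[-3.5,0.11,0.1],"spin":90},{"xyz":[-3.5,0.11,0.1],"spin":90}]'
python3 chk.py
```

```text
t: 95.85
ee_pos: [513.7, 23.3, 85.5]
orientation: [-0.284, -3.122, -0.002]
ft_force: [5.4, 0.7, -1.4]
width: 19.7
t: 96.25
ee_pos: [514.3, 23.3, 85.9]
orientation: [0.261, -3.125, -0.004]
ft_force: [-1.3, -0.5, -2.5]
width: 19.6
t: 97.55
ee_pos: [542.6, 28.9, 82.9]
orientation: [-2.028, -2.38, 0.019]
ft_force: [-11.5, -4.5, -0.4]
width: 20.0
shift [-1.97 -1.89  0.02] spin None jaw 9.1 q6 -0.13 ee [542.6  28.9  82.9] F [-11.5  -4.5  -0.4] w 20.0 t 97.5
-10 .............HHHHHH........FF....
-25 ..............HHHHHHF...FBBBBBBF.
-60 ............BBBBBBBBB.F..........
-68 .................................
```

```bash
python3 -m inch '[{"xyz":[-0.24,0.33,0.05],"spin":7.5},{"xyz":[-0.52,0.63,0.05],"spin":15},{"xyz":[-0.87,0.8,0.05],"spin":22.5},{"xyz":[-1.24,0.93,0.05],"spin":30},{"xyz":[-1.63,1,0.05],"spin":37.5},{"xyz":[-2.02,1.03,0.05],"spin":45},{"xyz":[-2.41,1,0.05],"spin":52.5},{"xyz":[-2.8,0.93,0.05],"spin":60},{"xyz":[-3.17,0.8,0.05],"spin":67.5},{"xyz":[-3.52,0.63,0.05],"spin":75},{"xyz":[-3.85,0.41,0.05],"spin":82.5},{"xyz":[-4.14,0.15,0.05],"spin":90},{"xyz":[-4.14,0.15,0.05],"spin":90}]'
python3 -m inch '[{"xyz":[0,0,0],"spin":-8},{"xyz":[0,0,0],"spin":-16},{"xyz":[0,0,0],"spin":-24},{"xyz":[0,0,0],"spin":-32},{"xyz":[0,0,0],"spin":-40},{"xyz":[0,0,0],"spin":-48},{"xyz":[0,0,0],"spin":-56},{"xyz":[0,0,0],"spin":-64},{"xyz":[0,0,0],"spin":-72},{"xyz":[0,0,0],"spin":-80},{"xyz":[0,0,0],"spin":-88},{"xyz":[0,0,0],"spin":-96},{"xyz":[0,0,0],"spin":-104},{"xyz":[0,0,0],"spin":-112},{"xyz":[0,0,0],"spin":-120},{"xyz":[0,0,0],"spin":-128},{"xyz":[0,0,0],"spin":-136},{"xyz":[0,0,0],"spin":-144},{"xyz":[0,0,0],"spin":-152},{"xyz":[0,0,0],"spin":-160}]'
python3 -m inch '[{"xyz":[0,0,0],"spin":-8},{"xyz":[0,0,0],"spin":-16},{"xyz":[0,0,0],"spin":-20},{"xyz":[0,0,0],"spin":-20}]'
python3 chk.py
```

```text
t: 98.9
ee_pos: [547.6, -9.4, 82.0]
orientation: [-3.126, -0.239, 0.038]
ft_force: [-6.1, 12.9, 3.2]
width: 19.5
t: 100.9
ee_pos: [544.7, -8.9, 81.5]
orientation: [-0.303, -3.096, -0.003]
ft_force: [-5.4, 1.7, 1.7]
width: 19.8
t: 101.3
ee_pos: [544.4, -8.8, 81.5]
orientation: [0.235, -3.102, -0.012]
ft_force: [-1.8, 0.5, -2.0]
width: 19.9
shift [ 1.49  1.78 -0.08] spin None jaw 98.7 q6 -1.77 ee [544.4  -8.8  81.5] F [-1.8  0.5 -2. ] w 19.9 t 101.3
-10 ..............HFFFHH.............
-25 ..............HHHHHHH............
-60 ............FBBBBFF.FFF....BBBBBB
-68 .............FF.BBBFFFFF......FBB
```

```bash
python3 -m inch '[{"xyz":[-0.2,-0.3,0.05],"spin":7.5},{"xyz":[0,-0.6,0.1],"spin":15},{"xyz":[0.34,-0.84,0.1],"spin":22.5},{"xyz":[0.7,-0.98,0.1],"spin":30},{"xyz":[1.07,-1.06,0.1],"spin":37.5},{"xyz":[1.45,-1.1,0.1],"spin":45},{"xyz":[1.83,-1.08,0.1],"spin":52.5},{"xyz":[2.2,-1,0.1],"spin":60},{"xyz":[2.56,-0.88,0.1],"spin":67.5},{"xyz":[2.9,-0.71,0.1],"spin":75},{"xyz":[3.22,-0.5,0.1],"spin":82.5},{"xyz":[3.5,-0.25,0.1],"spin":90},{"xyz":[3.5,-0.25,0.1],"spin":90}]'
python3 chk.py
python3 -m inch '[{"xyz":[0.24,-0.33,0.2],"spin":7.5},{"xyz":[0.52,-0.63,0.3],"spin":15},{"xyz":[0.87,-0.8,0.3],"spin":22.5},{"xyz":[1.24,-0.93,0.3],"spin":30},{"xyz":[1.63,-1,0.3],"spin":37.5},{"xyz":[2.02,-1.03,0.3],"spin":45},{"xyz":[2.41,-1,0.3],"spin":52.5},{"xyz":[2.8,-0.93,0.3],"spin":60},{"xyz":[3.17,-0.8,0.3],"spin":67.5},{"xyz":[3.52,-0.63,0.3],"spin":75},{"xyz":[3.85,-0.41,0.3],"spin":82.5},{"xyz":[4.14,-0.15,0.3],"spin":90},{"xyz":[4.14,-0.15,0.3],"spin":90}]'
python3 chk.py
```

```text
t: 102.65
ee_pos: [515.5, -15.9, 83.4]
orientation: [-2.047, -2.359, 0.013]
ft_force: [7.8, 3.9, -1.2]
width: 19.4
shift [2.05 1.45 0.03] spin None jaw 8.1 q6 -0.2 ee [515.5 -15.9  83.4] F [ 7.8  3.9 -1.2] w 19.4 t 102.7
-10 .............HHHHHHF.............
-25 .............HHHHHH..............
-60 ..........BB.BBBBBBFFFBBBBBBB....
-68 ..........FBBBBBBBBFFBBBBBH......
t: 104.0
ee_pos: [511.2, 23.0, 81.8]
orientation: [-3.13, -0.217, 0.021]
ft_force: [3.2, -13.3, 0.3]
width: 19.7
shift [ 1.34  1.85 -0.15] spin None jaw -82.1 q6 1.45 ee [511.2  23.   81.8] F [  3.2 -13.3   0.3] w 19.7 t 104.0
-10 .............FFFFF...............
-25 ............HHHHHH...........BBBB
-60 .................................
-68 .................................
```

```bash
python3 -m inch '[{"xyz":[0,0,0],"spin":-8},{"xyz":[0,0,0],"spin":-16},{"xyz":[0,0,0],"spin":-24},{"xyz":[0,0,0],"spin":-32},{"xyz":[0,0,0],"spin":-40},{"xyz":[0,0,0],"spin":-48},{"xyz":[0,0,0],"spin":-56},{"xyz":[0,0,0],"spin":-64},{"xyz":[0,0,0],"spin":-72},{"xyz":[0,0,0],"spin":-80},{"xyz":[0,0,0],"spin":-88},{"xyz":[0,0,0],"spin":-96},{"xyz":[0,0,0],"spin":-104},{"xyz":[0,0,0],"spin":-112},{"xyz":[0,0,0],"spin":-120},{"xyz":[0,0,0],"spin":-128},{"xyz":[0,0,0],"spin":-136},{"xyz":[0,0,0],"spin":-144},{"xyz":[0,0,0],"spin":-152},{"xyz":[0,0,0],"spin":-160}]'
python3 -m inch '[{"xyz":[0,0,0],"spin":-8},{"xyz":[0,0,0],"spin":-16},{"xyz":[0,0,0],"spin":-20},{"xyz":[0,0,0],"spin":-20}]'
python3 -m inch '[{"xyz":[0.2,0.3,0],"spin":7.5},{"xyz":[0,0.55,0],"spin":15},{"xyz":[-0.34,0.74,0],"spin":22.5},{"xyz":[-0.7,0.86,0],"spin":30},{"xyz":[-1.07,0.94,0],"spin":37.5},{"xyz":[-1.45,0.96,0],"spin":45},{"xyz":[-1.83,0.94,0],"spin":52.5},{"xyz":[-2.2,0.86,0],"spin":60},{"xyz":[-2.56,0.74,0],"spin":67.5},{"xyz":[-2.9,0.57,0],"spin":75},{"xyz":[-3.22,0.36,0],"spin":82.5},{"xyz":[-3.5,0.11,0],"spin":90},{"xyz":[-3.5,0.11,0],"spin":90}]'
python3 -m inch '[{"xyz":[-0.24,0.33,0],"spin":7.5},{"xyz":[-0.52,0.63,0],"spin":15},{"xyz":[-0.87,0.8,0],"spin":22.5},{"xyz":[-1.24,0.93,0],"spin":30},{"xyz":[-1.63,1,0],"spin":37.5},{"xyz":[-2.02,1.03,0],"spin":45},{"xyz":[-2.41,1,0],"spin":52.5},{"xyz":[-2.8,0.93,0],"spin":60},{"xyz":[-3.17,0.8,0],"spin":67.5},{"xyz":[-3.52,0.63,0],"spin":75},{"xyz":[-3.85,0.41,0],"spin":82.5},{"xyz":[-4.14,0.15,0],"spin":90},{"xyz":[-4.14,0.15,0],"spin":90}]'
python3 chk.py
```

```text
t: 106.05
ee_pos: [515.1, 22.2, 83.1]
orientation: [-0.322, -3.119, -0.002]
ft_force: [5.0, -3.2, -0.9]
width: 19.7
t: 106.45
ee_pos: [516.6, 22.0, 83.6]
orientation: [0.22, -3.132, -0.002]
ft_force: [2.2, -2.3, -0.4]
width: 19.4
t: 107.75
ee_pos: [545.6, 27.5, 81.8]
orientation: [-2.063, -2.354, 0.014]
ft_force: [-9.9, -2.0, -0.1]
width: 19.6
t: 109.05
ee_pos: [548.9, -11.6, 81.0]
orientation: [-3.131, -0.191, 0.033]
ft_force: [-7.5, 8.4, 1.8]
width: 20.1
shift [-1.96 -2.07 -0.14] spin None jaw -83.0 q6 1.4 ee [548.9 -11.6  81. ] F [-7.5  8.4  1.8] w 20.1 t 109.0
-10 ................FFHHHH...........
-25 .................HHHHHH..........
-60 ..............BBFFFFFFFFF......BB
-68 ..............FFFFFFFFF.F......BB
```

```bash
python3 -m inch '[{"xyz":[0,0,0],"spin":-8},{"xyz":[0,0,0],"spin":-16},{"xyz":[0,0,0],"spin":-24},{"xyz":[0,0,0],"spin":-32},{"xyz":[0,0,0],"spin":-40},{"xyz":[0,0,0],"spin":-48},{"xyz":[0,0,0],"spin":-56},{"xyz":[0,0,0],"spin":-64},{"xyz":[0,0,0],"spin":-72},{"xyz":[0,0,0],"spin":-80},{"xyz":[0,0,0],"spin":-88},{"xyz":[0,0,0],"spin":-96},{"xyz":[0,0,0],"spin":-104},{"xyz":[0,0,0],"spin":-112},{"xyz":[0,0,0],"spin":-120},{"xyz":[0,0,0],"spin":-128},{"xyz":[0,0,0],"spin":-136},{"xyz":[0,0,0],"spin":-144},{"xyz":[0,0,0],"spin":-152},{"xyz":[0,0,0],"spin":-160}]'
python3 -m inch '[{"xyz":[0,0,0],"spin":-8},{"xyz":[0,0,0],"spin":-16},{"xyz":[0,0,0],"spin":-20},{"xyz":[0,0,0],"spin":-20}]'
python3 -m inch '[{"xyz":[-0.2,-0.3,0.05],"spin":7.5},{"xyz":[0,-0.6,0.1],"spin":15},{"xyz":[0.34,-0.84,0.1],"spin":22.5},{"xyz":[0.7,-0.98,0.1],"spin":30},{"xyz":[1.07,-1.06,0.1],"spin":37.5},{"xyz":[1.45,-1.1,0.1],"spin":45},{"xyz":[1.83,-1.08,0.1],"spin":52.5},{"xyz":[2.2,-1,0.1],"spin":60},{"xyz":[2.56,-0.88,0.1],"spin":67.5},{"xyz":[2.9,-0.71,0.1],"spin":75},{"xyz":[3.22,-0.5,0.1],"spin":82.5},{"xyz":[3.5,-0.25,0.1],"spin":90},{"xyz":[3.5,-0.25,0.1],"spin":90}]'
python3 chk.py
```

```text
t: 111.1
ee_pos: [547.1, -9.9, 80.5]
orientation: [-0.35, -3.096, -0.005]
ft_force: [-3.8, 9.8, -0.5]
width: 19.6
t: 111.5
ee_pos: [545.8, -8.8, 80.2]
orientation: [0.187, -3.108, -0.015]
ft_force: [-1.9, 5.2, -0.0]
width: 19.7
t: 112.8
ee_pos: [514.7, -14.4, 81.3]
orientation: [-2.081, -2.324, 0.011]
ft_force: [6.6, 7.2, -1.6]
width: 19.5
shift [ 1.94  1.45 -0.17] spin None jaw 6.3 q6 -0.18 ee [514.7 -14.4  81.3] F [ 6.6  7.2 -1.6] w 19.5 t 112.8
-10 ............HHHHHHHF.............
-25 .............HHHHHH..............
-60 ...........BBBBBBBBBFFBBBBBB.....
-68 ..........FFFBBBBBFFFFBB.........
```

```bash
python3 -m inch '[{"xyz":[0.24,-0.33,0.1],"spin":7.5},{"xyz":[0.52,-0.63,0.1],"spin":15},{"xyz":[0.87,-0.8,0.1],"spin":22.5},{"xyz":[1.24,-0.93,0.1],"spin":30},{"xyz":[1.63,-1,0.1],"spin":37.5},{"xyz":[2.02,-1.03,0.1],"spin":45},{"xyz":[2.41,-1,0.1],"spin":52.5},{"xyz":[2.8,-0.93,0.1],"spin":60},{"xyz":[3.17,-0.8,0.1],"spin":67.5},{"xyz":[3.52,-0.63,0.1],"spin":75},{"xyz":[3.85,-0.41,0.1],"spin":82.5},{"xyz":[4.14,-0.15,0.1],"spin":90},{"xyz":[4.14,-0.15,0.1],"spin":90}]'
python3 -m inch '[{"xyz":[0.24,-0.33,0],"spin":7.5},{"xyz":[0.52,-0.63,0],"spin":15},{"xyz":[0.87,-0.8,0],"spin":22.5},{"xyz":[1.24,-0.93,0],"spin":30},{"xyz":[1.63,-1,0],"spin":37.5},{"xyz":[2.02,-1.03,0],"spin":45},{"xyz":[2.1,-0.6,0],"spin":45},{"xyz":[2.1,-0.2,0],"spin":45},{"xyz":[2.1,0.3,0],"spin":45},{"xyz":[2.1,0.3,-1],"spin":45},{"xyz":[2.1,0.3,-2.5],"spin":45},{"xyz":[2.1,0.3,-4],"spin":45},{"xyz":[2.1,0.3,-5.5],"spin":45},{"xyz":[2.1,0.3,-7],"spin":45},{"xyz":[2.1,0.3,-8.5],"spin":45},{"xyz":[2.1,0.3,-10],"spin":45},{"xyz":[2.1,0.3,-10],"spin":45},{"xyz":[2.1,0.3,-10],"spin":45}]'
python3 chk.py
python3 - <<'E'
from h import *
go(641,-84,180,90)
E
```

```text
t: 114.15
ee_pos: [512.3, 24.8, 82.0]
orientation: [-3.13, -0.166, 0.021]
ft_force: [4.6, -12.3, -0.1]
width: 20.0
t: 115.95
ee_pos: [534.8, 23.5, 182.1]
orientation: [-2.96, 1.046, 0.022]
ft_force: [1.0, 0.1, -3.2]
width: 20.2
shift [0.6  1.79 9.9 ] spin None jaw -128.9 q6 2.26 ee [534.8  23.5 182.1] F [ 1.   0.1 -3.2] w 20.2 t 116.0
-10 ............HHHHHH...............
-25 ............HHHHHH...............
-60 .........FFFFFFFFFFFF............
-68 HHHHHHHHHHHBFFFFFF...............
shift [15.05  1.67 -0.07] spin -38.9 jaw -128.9 q6 2.26 ee [534.4  23.5 181.5] F [ 0.2 -0.1 -1.9] w 19.6 t 116.0
```

Stirring done: three full turns at tool r≈25–28 since t=86, plus the earlier ones. The stirrer is lifted and straight; next I'll carry it to the cork.

```bash
python3 -m inch '[{"xyz":[1.5,0.2,0],"spin":-4},{"xyz":[3,0.35,0],"spin":-8},{"xyz":[5,0.6,0],"spin":-12},{"xyz":[7,0.8,0],"spin":-16},{"xyz":[9,1,0],"spin":-20},{"xyz":[11,1.2,0],"spin":-24},{"xyz":[13,1.4,0],"spin":-30},{"xyz":[14.3,1.6,0],"spin":-35},{"xyz":[15,1.7,0],"spin":-38.9},{"xyz":[15,1.7,0],"spin":-38.9},{"xyz":[15,1.7,0],"spin":-38.9}]'
python3 chk.py; python3 - <<'E'
from h import *
go(640,-85,81)
E
```

```text
t: 117.1
ee_pos: [639.7, -83.7, 178.2]
orientation: [-3.134, 0.004, 0.025]
ft_force: [-0.3, -0.4, -1.9]
width: 19.6
shift [-11.13  -8.93   9.76] spin None jaw -90.1 q6 1.42 ee [639.7 -83.7 178.2] F [-0.3 -0.4 -1.9] w 19.6 t 117.1
-10 ...........HHHHHHH...............
-25 ..........HHHHHHH................
-60 ......FFFFFFFFFF.................
-68 .......FFFFFFFFFF................
shift [0.19 0.21 9.74] spin None jaw -90.1 q6 1.42 ee [639.6 -83.6 178.5] F [-0.3 -0.1 -2.6] w 19.8 t 117.2
```

```bash
python3 -m inch '[{"xyz":[-0.2,0.1,2],"spin":0},{"xyz":[-0.4,0.2,4],"spin":0},{"xyz":[-0.4,0.2,6],"spin":0},{"xyz":[-0.4,0.2,7.5],"spin":0},{"xyz":[-0.4,0.2,8.5],"spin":0},{"xyz":[-0.4,0.2,9],"spin":0},{"xyz":[-0.4,0.2,9.3],"spin":0},{"xyz":[-0.4,0.2,9.5],"spin":0},{"xyz":[-0.4,0.2,9.6],"spin":0}]'
python3 -m inch '[{"xyz":[0,0,0.1],"spin":0},{"xyz":[0,0,0.15],"spin":0},{"xyz":[0,0,0.15],"spin":0}]'
```

```text
t: 118.05
ee_pos: [634.5, -85.0, 82.9]
orientation: [-3.135, 0.003, 0.023]
ft_force: [-0.8, 0.5, -1.4]
width: 19.6
t: 118.35
ee_pos: [634.6, -85.0, 81.7]
orientation: [-3.135, 0.003, 0.023]
ft_force: [1.0, 0.2, -1.4]
width: 19.7
```

```bash
python3 -m inch '[{"xyz":[0,0,0.1],"spin":0},{"xyz":[0,0,0.2],"spin":0},{"xyz":[0,0,0.25],"spin":0},{"xyz":[0,0,0.25],"spin":0}]'; python3 -m inch '[{"xyz":[0,0,0.1],"spin":0},{"xyz":[0,0,0.2],"spin":0},{"xyz":[0,0,0.2],"spin":0}]'; python3 chk.py
```

```text
t: 118.75
ee_pos: [634.5, -85.0, 79.0]
orientation: [-3.135, 0.003, 0.023]
ft_force: [0.3, 0.4, -1.5]
width: 19.5
t: 119.05
ee_pos: [634.9, -85.0, 78.4]
orientation: [-3.135, 0.003, 0.022]
ft_force: [-2.5, 0.0, 9.4]
width: 19.6
shift [-10.81  -9.13  -0.24] spin None jaw -90.1 q6 1.42 ee [634.9 -85.   78.4] F [-2.5  0.   9.4] w 19.6 t 119.0
-10 ............HHFFF................
-25 ...........HHHHHH................
-60 ..HHHHBFFFFBBF...................
-68 .HHHHHH..........................
```

```bash
python3 -m inch '[{"xyz":[0,0,0],"spin":0},{"xyz":[0,0,0],"spin":0},{"xyz":[0,0,0],"spin":0},{"xyz":[0,0,0],"spin":0},{"xyz":[0,0,0],"spin":0}]' 0.65
python3 -m inch '[{"xyz":[0,0,0],"spin":0},{"xyz":[0,0,0],"spin":0},{"xyz":[0,0,0],"spin":0},{"xyz":[0,0,-3],"spin":0},{"xyz":[0,0,-7],"spin":0},{"xyz":[0,0,-11],"spin":0},{"xyz":[0,0,-15],"spin":0},{"xyz":[0,0,-18],"spin":0},{"xyz":[-4,8,-18],"spin":0},{"xyz":[-12,20,-18],"spin":0},{"xyz":[-12,20,-18],"spin":0},{"xyz":[-12,20,-18],"spin":0},{"xyz":[-12,20,-18],"spin":0},{"xyz":[-12,20,-18],"spin":0}]' 0
cat > cups.py <<'E'
import sys
from bowl import *
S,T=look(sys.argv[1])
def bright(I):return cv2.cvtColor(I,cv2.COLOR_RGB2HSV)
# stirrer
for n,I,(a,b,c,d) in(("top",T,(135,190,315,360)),("side",S,(135,175,255,290))):
    m=cv2.inRange(bright(I),np.array((12,60,205)),np.array((24,130,255)))[a:b,c:d]
    k,l,st,ce=cv2.connectedComponentsWithStats(m)
    for i in range(1,k):
        if st[i,4]>12: print(n,(ce[i]+[c,a]).round(1),st[i].tolist())
# cups: top view, rim outline incl. body; detect blobs and give centre on z=66 plane
def cups(n,I,lo=105):
    m=cv2.inRange(bright(I),np.array((0,0,lo)),np.array((179,45,255)))
    m=cv2.morphologyEx(m,cv2.MORPH_CLOSE,np.ones((5,5),np.uint8))
    out=[]
    for c in cv2.findContours(m,cv2.RETR_EXTERNAL,cv2.CHAIN_APPROX_NONE)[0]:
        A=cv2.contourArea(c)
        if not 300<A<1900: continue
        h=cv2.convexHull(c)[:,0].astype(float);x,res=circ(n,h,66,34.5,n=="side")
        if 380<x[0]<680 and 80<x[1]<520: out.append((n,h.mean(0).round(0).tolist(),A,x.round(1).tolist(),res.round(1)))
    return out
for o in cups("side",S,130)+cups("top",T): print(*o)
go(482,-217,262,90)
E
python3 cups.py 20
```

```text
t: 119.6
ee_pos: [634.8, -85.0, 78.2]
orientation: [-3.135, 0.003, 0.022]
ft_force: [-1.1, -0.3, -0.5]
width: 30.4
t: 121.0
ee_pos: [514.7, -289.0, 258.7]
orientation: [-3.135, 0.01, 0.023]
ft_force: [-0.0, -0.3, 0.3]
width: 87.7
brown/handle/foot area 71 px [278.7 203.4] r 50 ang 65
brown/handle/foot area 72 px [279.3 218. ] r 47 ang 111
brown/handle/foot area 68 px [307.  227.1] r 48 ang -149
brown/handle/foot area 70 px [290.9 229.2] r 48 ang 160
purple area 150 px [299.  192.2] r 49 ang -8
purple area 66 px [316.1 207.8] r 49 ang -82
top [338.8 145.6] [20, 7, 8, 8, 52]
top [327.6 169.8] [1, 18, 30, 28, 358]
top [341.  158.8] [24, 22, 5, 5, 16]
side [265.5 145. ] [8, 9, 6, 3, 16]
side [231.0, 281.0] 1029.0 [460.6, 305.4] 0.3
side [274.0, 249.0] 855.5 [447.3, 161.7] 0.4
side [227.0, 225.0] 1303.0 [637.3, 101.6] 1.6
top [233.0, 246.0] 742.5 [441.7, 163.1] 1.6
top [174.0, 239.0] 774.0 [457.0, 302.3] 3.4
top [119.0, 216.0] 821.5 [516.9, 434.4] 2.9
top [226.0, 193.0] 719.0 [568.2, 179.1] 1.7
top [168.0, 186.0] 768.5 [586.6, 319.6] 4.5
top [251.0, 146.0] 1387.5 [664.4, 90.4] 36.4
shift [-3.5  -6.92 -0.24] spin -0.2 jaw -90.2 q6 1.05 ee [ 516.7 -286.3  258.7] F [-1.2 -0.4  0.8] w 87.6 t 121.1
```

All 7 beads are still in the bowl. Next I check that the stirrer is upright and refine the cup centres, using only the far half of the rim, which is unaffected by the visible wall.

```bash
cat > cc.py <<'E'
import sys
from h import *
def far(n,pts,z,rad):
    p=plane(n,pts,z);K,R,t=cam(n);nad=(-R.T@t)[:2];c=p.mean(0)
    for _ in range(6):
        d=(c-nad)/np.linalg.norm(c-nad);q=p[(p-c)@d>0]
        c=least_squares(lambda c:np.hypot(*(q-c).T)-rad,c,loss="soft_l1",f_scale=1.).x
    return c,np.sqrt(np.mean((np.hypot(*(q-c).T)-rad)**2))
def cup(I,xy,n="top",lo=105,z=66):
    s=proj(n,[*xy,z-15]);H=cv2.cvtColor(I,cv2.COLOR_RGB2HSV)
    m=cv2.inRange(H,np.array((0,0,lo)),np.array((179,45,255)));m=cv2.morphologyEx(m,cv2.MORPH_CLOSE,np.ones((5,5),np.uint8))
    cs=[c for c in cv2.findContours(m,cv2.RETR_EXTERNAL,cv2.CHAIN_APPROX_NONE)[0] if 250<cv2.contourArea(c)<2500]
    c=max(cs,key=lambda c:cv2.pointPolygonTest(c,tuple(map(float,s)),True))
    return far(n,cv2.convexHull(c)[:,0].astype(float),z,34.5)
if __name__=="__main__":
    tag=sys.argv[1];L=lambda n:cv2.cvtColor(cv2.imread(f"pics/{n}{tag}.png"),cv2.COLOR_BGR2RGB)
    for xy in((444,163),(459,304),(518,432),(567,178),(589,323)):
        for n,lo in(("top",105),("side",130)):
            c,r=cup(L(n),xy,n,lo);print(xy,n,c.round(1),round(r,1))
E
python3 cc.py 20; python3 - <<'E'
from h import *
print("handle top",tri((265.5,145.6),(338.8,145.8)).round(1))
T=cv2.imread("pics/top20.png")
cv2.imwrite("pics/final_unused.png",T)
go(444,163,258,90)
E
```

```text
(444, 163) top [445.6 166. ] 1.2
(444, 163) side [447.3 161.7] 0.5
(459, 304) top [458.9 309.1] 1.2
(459, 304) side [460.8 305.6] 0.3
(518, 432) top [518.7 436.3] 1.0
(518, 432) side [594.9 323.4] 0.3
(567, 178) top [574.8 182.7] 1.1
(567, 178) side [637.9 102.4] 2.4
(589, 323) top [593.6 326.5] 1.3
(589, 323) side [594.9 323.4] 0.3
handle top [653.1 -83.5 153.5]
shift [ -7.45 -44.9    0.48] spin -0.2 jaw -90.2 q6 1.05 ee [ 516.7 -286.3  258.7] F [-1.2 -0.4  0.8] w 87.6 t 121.1
```

```bash
python3 -m inch '[{"xyz":[-1,-4,0],"spin":0},{"xyz":[-7.2,-45,0],"spin":0},{"xyz":[-7.2,-45,0],"spin":0},{"xyz":[-7.2,-45,0],"spin":0},{"xyz":[-7.2,-45,0],"spin":0},{"xyz":[-7.2,-45,0],"spin":0},{"xyz":[-7.2,-45,0],"spin":0},{"xyz":[-7.2,-45,0],"spin":0},{"xyz":[-7.2,-45,0],"spin":0},{"xyz":[-7.2,-45,0],"spin":0},{"xyz":[-7.2,-45,0],"spin":0},{"xyz":[-7.2,-45,0],"spin":0},{"xyz":[-7.2,-45,0],"spin":0}]' 0
python3 - <<'E'
from h import *
go(446.4,164,37,90)
E
```

```text
t: 122.4
ee_pos: [446.5, 163.6, 262.7]
orientation: [-3.135, 0.007, 0.022]
ft_force: [-1.0, 0.1, 1.0]
width: 87.8
shift [ 0.31  0.11 22.57] spin -0.2 jaw -90.2 q6 1.89 ee [446.5 163.6 262.7] F [-1.   0.1  1. ] w 87.8 t 122.4
```

```bash
python3 -m inch '[{"xyz":[0.05,0,4],"spin":0},{"xyz":[0.1,0,9],"spin":0},{"xyz":[0.2,0.1,14],"spin":0},{"xyz":[0.2,0.1,18],"spin":0},{"xyz":[0.3,0.1,20.5],"spin":0},{"xyz":[0.3,0.1,22],"spin":0},{"xyz":[0.3,0.1,22.5],"spin":0},{"xyz":[0.3,0.1,22.5],"spin":0}]' 0
python3 -m inch '[{"xyz":[0,0,0],"spin":0},{"xyz":[0,0,0],"spin":0},{"xyz":[0,0,0],"spin":0},{"xyz":[0,0,0],"spin":0},{"xyz":[0,0,0],"spin":0},{"xyz":[0,0,0],"spin":0}]' 1
python3 -m inch '[{"xyz":[0,0,-1],"spin":0},{"xyz":[0,0,-3],"spin":0},{"xyz":[0,0,-6],"spin":0},{"xyz":[0,0,-10],"spin":0},{"xyz":[0,0,-14],"spin":0},{"xyz":[0,0,-16],"spin":0},{"xyz":[0,0,-16],"spin":0}]'
python3 - <<'E'
from h import *
go(478,-217,192,90)
E
```

```text
t: 123.2
ee_pos: [446.3, 163.2, 37.3]
orientation: [-3.135, 0.009, 0.024]
ft_force: [-0.5, 0.0, -0.6]
width: 87.9
t: 123.8
ee_pos: [447.0, 163.4, 38.2]
orientation: [-3.135, 0.008, 0.021]
ft_force: [-0.8, -1.8, 6.9]
width: 67.8
t: 124.5
ee_pos: [450.9, 162.9, 201.5]
orientation: [-3.133, 0.008, 0.011]
ft_force: [-0.5, -1.1, -1.6]
width: 67.6
shift [ 2.91 37.99  0.6 ] spin -0.3 jaw -90.3 q6 1.88 ee [450.9 162.9 201.5] F [-0.5 -1.1 -1.6] w 67.6 t 124.5
```

```bash
python3 -m inch '[{"xyz":[0.1,1.5,0],"spin":0},{"xyz":[0.3,5,0],"spin":0},{"xyz":[0.6,9,0],"spin":0},{"xyz":[1,13,0],"spin":0},{"xyz":[1.4,17,0],"spin":0},{"xyz":[1.8,21,0],"spin":0},{"xyz":[2.1,25,0],"spin":0},{"xyz":[2.4,29,0],"spin":0},{"xyz":[2.7,33,0],"spin":0},{"xyz":[2.9,36,0],"spin":0},{"xyz":[2.9,37.6,0],"spin":0},{"xyz":[2.9,38,0],"spin":0},{"xyz":[2.9,38,0],"spin":0}]'
python3 - <<'E'
from h import *
go(478,-217,46,90)
E
```

```text
t: 125.8
ee_pos: [477.2, -216.6, 197.1]
orientation: [-3.132, 0.009, 0.014]
ft_force: [-0.8, 0.5, -2.0]
width: 67.8
shift [ 0.21  0.19 15.11] spin -0.3 jaw -90.3 q6 1.12 ee [ 477.2 -216.6  197.1] F [-0.8  0.5 -2. ] w 67.8 t 125.8
```

```bash
python3 -m inch '[{"xyz":[0.05,0,2],"spin":0},{"xyz":[0.1,0.1,5],"spin":0},{"xyz":[0.1,0.1,8],"spin":0},{"xyz":[0.2,0.2,11],"spin":0},{"xyz":[0.2,0.2,13.5],"spin":0},{"xyz":[0.2,0.2,14.6],"spin":0},{"xyz":[0.2,0.2,15],"spin":0},{"xyz":[0.2,0.2,15.1],"spin":0},{"xyz":[0.2,0.2,15.1],"spin":0}]'
python3 -m inch '[{"xyz":[0,0,0.1],"spin":0},{"xyz":[0,0,0.15],"spin":0},{"xyz":[0,0,0.15],"spin":0}]'
```

```text
t: 126.7
ee_pos: [478.6, -217.0, 47.0]
orientation: [-3.132, 0.008, 0.011]
ft_force: [0.6, -1.0, -2.1]
width: 67.8
t: 127.0
ee_pos: [479.5, -217.3, 46.3]
orientation: [-3.133, 0.009, 0.008]
ft_force: [1.3, 1.1, 3.9]
width: 67.5
```

```bash
python3 -m inch '[{"xyz":[0,0,0],"spin":0},{"xyz":[0,0,0],"spin":0},{"xyz":[0,0,0],"spin":0},{"xyz":[0,0,0],"spin":0},{"xyz":[0,0,-3],"spin":0},{"xyz":[0,0,-7],"spin":0},{"xyz":[0,0,-12],"spin":0},{"xyz":[0,0,-17],"spin":0},{"xyz":[-0.2,-4,-20],"spin":0},{"xyz":[-2,-52.4,-20],"spin":0},{"xyz":[-2,-52.4,-20],"spin":0},{"xyz":[-2,-52.4,-20],"spin":0},{"xyz":[-2,-52.4,-20],"spin":0},{"xyz":[-2,-52.4,-20],"spin":0},{"xyz":[-2,-52.4,-20],"spin":0},{"xyz":[-2,-52.4,-20],"spin":0},{"xyz":[-2,-52.4,-20],"spin":0},{"xyz":[-2,-52.4,-20],"spin":0},{"xyz":[-2,-52.4,-20],"spin":0},{"xyz":[-2,-52.4,-20],"spin":0}]' 0
cat > look.py <<'E'
import sys
from cc import *
tag,z=sys.argv[1],66
T=ctrl.get_image("top");S=ctrl.get_image("side")
for n,i in(("side",S),("top",T)):cv2.imwrite(f"pics/{n}{tag}.png",cv2.cvtColor(i,cv2.COLOR_RGB2BGR))
for a in sys.argv[2:]:
    xy=tuple(map(float,a.split(",")[:2]));z=float(a.split(",")[2])
    for n,I,lo in(("top",T,105),("side",S,130)):
        try:c,r=cup(I,xy,n,lo,z);print(a,n,c.round(1),round(r,1))
        except Exception as ex:print(a,n,"fail",ex)
E
python3 look.py 21 478,-217,74 460,307,66 574,180,66 594,325,66 520,434,66
python3 - <<'E'
from h import *
go(460,307,37.5,90)
E
```

```text
t: 129.0
ee_pos: [463.1, 308.7, 250.7]
orientation: [-3.132, 0.002, 0.008]
ft_force: [-1.1, -0.7, -1.0]
width: 87.4
478,-217,74 top [ 477.6 -218.9] 2.5
478,-217,74 side [ 479.7 -220.1] 0.6
460,307,66 top [455.3 306.8] 1.4
460,307,66 side [460.6 305.5] 0.4
574,180,66 top [574.3 181.7] 1.0
574,180,66 side [637.9 102.8] 2.6
594,325,66 top [593.1 326.1] 0.8
594,325,66 side [594.9 323.4] 0.3
520,434,66 top [593.1 326.1] 0.8
520,434,66 side [594.9 323.4] 0.3
shift [-1.600e-01 -2.000e-02  2.129e+01] spin -0.2 jaw -90.2 q6 2.13 ee [462.9 305.2 250.4] F [0.1 0.2 0. ] w 87.8 t 129.1
```

```bash
python3 -m inch '[{"xyz":[-0.05,0,4],"spin":0},{"xyz":[-0.1,-0.05,9],"spin":0},{"xyz":[-0.1,-0.05,14],"spin":0},{"xyz":[-0.15,-0.05,18],"spin":0},{"xyz":[-0.15,-0.05,20],"spin":0},{"xyz":[-0.15,-0.05,21],"spin":0},{"xyz":[-0.15,-0.05,21.2],"spin":0},{"xyz":[-0.15,-0.05,21.2],"spin":0}]' 0
python3 -m inch '[{"xyz":[0,0,0],"spin":0},{"xyz":[0,0,0],"spin":0},{"xyz":[0,0,0],"spin":0},{"xyz":[0,0,0],"spin":0},{"xyz":[0,0,0],"spin":0},{"xyz":[0,0,0],"spin":0}]' 1
python3 -m inch '[{"xyz":[0,0,-1],"spin":0},{"xyz":[0,0,-3],"spin":0},{"xyz":[0,0,-6],"spin":0},{"xyz":[0,0,-10],"spin":0},{"xyz":[0,0,-14],"spin":0},{"xyz":[0,0,-18],"spin":0},{"xyz":[0,0,-18],"spin":0},{"xyz":[0,0,-18],"spin":0}]'
python3 - <<'E'
from h import *
go(479.5,-217.3,215,90)
E
```

```text
t: 129.9
ee_pos: [460.8, 307.0, 39.2]
orientation: [-3.134, 0.007, 0.008]
ft_force: [0.1, -0.2, 0.7]
width: 88.0
t: 130.5
ee_pos: [461.5, 307.2, 40.3]
orientation: [-3.133, 0.007, 0.006]
ft_force: [0.5, -2.5, 8.3]
width: 68.6
t: 131.3
ee_pos: [462.2, 305.8, 221.4]
orientation: [-3.132, 0.007, 0.003]
ft_force: [-0.5, -0.5, -2.0]
width: 68.5
shift [ 1.95 52.3   0.12] spin -0.2 jaw -90.2 q6 2.13 ee [462.2 305.8 221.4] F [-0.5 -0.5 -2. ] w 68.5 t 131.3
```

```bash
python3 -m inch '[{"xyz":[0.1,1.5,0],"spin":0},{"xyz":[0.2,5,0],"spin":0},{"xyz":[0.4,9,0],"spin":0},{"xyz":[0.5,13,0],"spin":0},{"xyz":[0.7,17.5,0],"spin":0},{"xyz":[0.8,22,0],"spin":0},{"xyz":[1,26.5,0],"spin":0},{"xyz":[1.2,31,0],"spin":0},{"xyz":[1.4,35.5,0],"spin":0},{"xyz":[1.6,40,0],"spin":0},{"xyz":[1.8,44.5,0],"spin":0},{"xyz":[1.9,48.5,0],"spin":0},{"xyz":[1.95,51,0],"spin":0},{"xyz":[1.95,52.2,0],"spin":0},{"xyz":[1.95,52.3,0],"spin":0},{"xyz":[1.95,52.3,0],"spin":0}]'
python3 look.py 22 478,-217,74
python3 - <<'E'
from h import *
go(479.5,-217.3,84,90)
E
```

```text
t: 132.9
ee_pos: [478.6, -216.5, 215.3]
orientation: [-3.13, 0.007, 0.006]
ft_force: [0.3, 0.9, -2.6]
width: 68.7
478,-217,74 top [693.1  74.4] 7.7
478,-217,74 side [ 479.2 -217.8] 1.3
shift [ 0.07  0.27 13.18] spin -0.2 jaw -90.2 q6 1.12 ee [ 479.1 -216.   215.8] F [ 0.   0.6 -1.7] w 68.8 t 133.0
```

```bash
python3 -m inch '[{"xyz":[0.05,0.1,2],"spin":0},{"xyz":[0.05,0.15,5],"spin":0},{"xyz":[0.05,0.2,8],"spin":0},{"xyz":[0.05,0.2,10],"spin":0},{"xyz":[0.05,0.2,11],"spin":0},{"xyz":[0.05,0.2,12],"spin":0},{"xyz":[0.05,0.2,12.8],"spin":0},{"xyz":[0.05,0.2,13.1],"spin":0},{"xyz":[0.05,0.2,13.1],"spin":0}]'
python3 -m inch '[{"xyz":[0,0,0.15],"spin":0},{"xyz":[0,0,0.25],"spin":0},{"xyz":[0,0,0.25],"spin":0}]'
```

```text
t: 133.9
ee_pos: [479.4, -216.6, 84.9]
orientation: [-3.131, 0.004, 0.004]
ft_force: [1.4, -0.4, -0.7]
width: 68.9
t: 134.2
ee_pos: [479.5, -216.7, 82.6]
orientation: [-3.131, 0.005, 0.004]
ft_force: [-0.3, 0.3, -1.1]
width: 68.7
```

```bash
python3 -m inch '[{"xyz":[0,0,0.1],"spin":0},{"xyz":[0,0,0.2],"spin":0},{"xyz":[0,0,0.2],"spin":0}]'; python3 -m inch '[{"xyz":[0,0,0],"spin":0},{"xyz":[0,0,0],"spin":0},{"xyz":[0,0,0],"spin":0},{"xyz":[0,0,0],"spin":0},{"xyz":[0,0,-3],"spin":0},{"xyz":[0,0,-7],"spin":0},{"xyz":[0,0,-12],"spin":0},{"xyz":[0,0,-16],"spin":0},{"xyz":[0,-5,-17],"spin":0},{"xyz":[9.5,-39.8,-17],"spin":0},{"xyz":[9.5,-39.8,-17],"spin":0},{"xyz":[9.5,-39.8,-17],"spin":0},{"xyz":[9.5,-39.8,-17],"spin":0},{"xyz":[9.5,-39.8,-17],"spin":0},{"xyz":[9.5,-39.8,-17],"spin":0},{"xyz":[9.5,-39.8,-17],"spin":0},{"xyz":[9.5,-39.8,-17],"spin":0},{"xyz":[9.5,-39.8,-17],"spin":0},{"xyz":[9.5,-39.8,-17],"spin":0}]' 0
python3 look.py 23 478,-217,108 594,325,66 520,434,66
python3 - <<'E'
from h import *
go(574,180.7,39,90)
E
```

```text
t: 134.5
ee_pos: [480.0, -216.8, 82.2]
orientation: [-3.132, 0.005, 0.002]
ft_force: [-3.4, 2.1, 15.1]
width: 68.8
t: 136.4
ee_pos: [575.9, 178.2, 255.6]
orientation: [-3.132, 0.005, 0.004]
ft_force: [0.2, 0.0, -0.6]
width: 87.8
478,-217,108 top [ 475.7 -217.6] 0.4
478,-217,108 side [ 477.7 -218.7] 0.7
594,325,66 top [690.2  70.6] 6.7
594,325,66 side [594.9 323.4] 0.3
520,434,66 top [690.2  70.6] 6.7
520,434,66 side [594.9 323.4] 0.3
shift [-0.17 -0.11 21.69] spin -0.3 jaw -90.3 q6 1.85 ee [576.1 177.5 255.9] F [ 0.1 -0.  -0.2] w 87.8 t 136.5
```

```bash
python3 -m inch '[{"xyz":[-0.05,0,4],"spin":0},{"xyz":[-0.1,-0.05,9],"spin":0},{"xyz":[-0.15,-0.1,14],"spin":0},{"xyz":[-0.15,-0.1,18],"spin":0},{"xyz":[-0.15,-0.1,20.5],"spin":0},{"xyz":[-0.15,-0.1,21.5],"spin":0},{"xyz":[-0.15,-0.1,21.7],"spin":0},{"xyz":[-0.15,-0.1,21.7],"spin":0}]' 0
python3 -m inch '[{"xyz":[0,0,0],"spin":0},{"xyz":[0,0,0],"spin":0},{"xyz":[0,0,0],"spin":0},{"xyz":[0,0,0],"spin":0},{"xyz":[0,0,0],"spin":0},{"xyz":[0,0,0],"spin":0}]' 1
python3 -m inch '[{"xyz":[0,0,-1],"spin":0},{"xyz":[0,0,-3],"spin":0},{"xyz":[0,0,-6],"spin":0},{"xyz":[0,0,-10],"spin":0},{"xyz":[0,0,-14],"spin":0},{"xyz":[0,0,-18],"spin":0},{"xyz":[0,0,-20.5],"spin":0},{"xyz":[0,0,-20.5],"spin":0}]'
python3 - <<'E'
from h import *
go(479.7,-217,246,90)
E
```

```text
t: 137.3
ee_pos: [575.0, 180.1, 40.0]
orientation: [-3.132, 0.009, 0.001]
ft_force: [-0.0, 0.1, 0.1]
width: 87.8
t: 137.9
ee_pos: [575.8, 180.4, 41.3]
orientation: [-3.131, 0.008, -0.002]
ft_force: [0.0, -1.1, 7.6]
width: 68.1
t: 138.7
ee_pos: [577.6, 178.9, 251.1]
orientation: [-3.129, 0.008, -0.014]
ft_force: [0.5, 0.5, -2.1]
width: 67.6
shift [-9.59 39.64 -0.08] spin -0.3 jaw -90.3 q6 1.85 ee [577.6 178.9 251.1] F [ 0.5  0.5 -2.1] w 67.6 t 138.7
```

```bash
python3 -m inch '[{"xyz":[-0.3,1.5,0],"spin":0},{"xyz":[-1.2,5,0],"spin":0},{"xyz":[-2.2,9,0],"spin":0},{"xyz":[-3.2,13,0],"spin":0},{"xyz":[-4.2,17,0],"spin":0},{"xyz":[-5.2,21,0],"spin":0},{"xyz":[-6.2,25,0],"spin":0},{"xyz":[-7.2,29,0],"spin":0},{"xyz":[-8.2,33,0],"spin":0},{"xyz":[-9,36.5,0],"spin":0},{"xyz":[-9.5,38.8,0],"spin":0},{"xyz":[-9.6,39.6,0],"spin":0},{"xyz":[-9.6,39.6,0],"spin":0},{"xyz":[-9.6,39.6,0],"spin":0}]'
python3 - <<'E'
from h import *
go(479.7,-217,119,90)
E
```

```text
t: 140.1
ee_pos: [479.0, -215.8, 244.3]
orientation: [-3.128, 0.008, -0.012]
ft_force: [0.0, 0.3, -1.2]
width: 68.1
shift [-0.02  0.29 12.53] spin -0.3 jaw -90.3 q6 1.11 ee [ 479.  -215.8  244.3] F [ 0.   0.3 -1.2] w 68.1 t 140.1
```

```bash
python3 -m inch '[{"xyz":[0,0.1,2],"spin":0},{"xyz":[0,0.15,5],"spin":0},{"xyz":[0,0.2,8],"spin":0},{"xyz":[0,0.25,9.5],"spin":0},{"xyz":[0,0.25,10.5],"spin":0},{"xyz":[0,0.25,11.5],"spin":0},{"xyz":[0,0.25,12.2],"spin":0},{"xyz":[0,0.25,12.5],"spin":0},{"xyz":[0,0.25,12.5],"spin":0}]'
python3 -m inch '[{"xyz":[0,0,0.15],"spin":0},{"xyz":[0,0,0.3],"spin":0},{"xyz":[0,0,0.35],"spin":0},{"xyz":[0,0,0.35],"spin":0}]'
```

```text
t: 141.0
ee_pos: [480.0, -216.6, 119.3]
orientation: [-3.128, 0.008, -0.012]
ft_force: [-0.7, -0.1, -0.8]
width: 68.0
t: 141.4
ee_pos: [481.0, -216.9, 117.3]
orientation: [-3.129, 0.009, -0.015]
ft_force: [-0.1, 2.0, 8.4]
width: 67.8
```

```bash
python3 -m inch '[{"xyz":[0,0,0],"spin":0},{"xyz":[0,0,0],"spin":0},{"xyz":[0,0,0],"spin":0},{"xyz":[0,0,0],"spin":0},{"xyz":[0,0,-3],"spin":0},{"xyz":[0,0,-7],"spin":0},{"xyz":[0,0,-11],"spin":0},{"xyz":[0,0,-13.5],"spin":0},{"xyz":[1,-5,-13.5],"spin":0},{"xyz":[11.2,-54.2,-13.5],"spin":0},{"xyz":[11.2,-54.2,-13.5],"spin":0},{"xyz":[11.2,-54.2,-13.5],"spin":0},{"xyz":[11.2,-54.2,-13.5],"spin":0},{"xyz":[11.2,-54.2,-13.5],"spin":0},{"xyz":[11.2,-54.2,-13.5],"spin":0},{"xyz":[11.2,-54.2,-13.5],"spin":0},{"xyz":[11.2,-54.2,-13.5],"spin":0}]' 0
python3 look.py 24 478,-217,142 594,325,66 520,434,66
python3 - <<'E'
from h import *
go(595,324.7,39,90)
E
```

```text
t: 143.1
ee_pos: [573.0, 223.6, 258.7]
orientation: [-3.129, 0.008, -0.015]
ft_force: [1.2, -0.6, 1.0]
width: 87.9
478,-217,142 top [ 477.4 -218. ] 0.5
478,-217,142 side [ 480.9 -218.1] 1.9
594,325,66 top [691.2  77.7] 9.6
594,325,66 side [595.3 323.2] 0.3
520,434,66 top [691.2  77.7] 9.6
520,434,66 side [595.3 323.2] 0.3
shift [ 1.88 -9.46 22.12] spin -0.0 jaw -90.0 q6 1.92 ee [573.8 226.9 258.6] F [-0.6  0.2 -0.2] w 88.0 t 143.2
```

```bash
python3 -m inch '[{"xyz":[1,-5,2],"spin":0},{"xyz":[1.7,-9.2,5],"spin":0},{"xyz":[1.8,-9.45,9],"spin":0},{"xyz":[1.85,-9.45,13],"spin":0},{"xyz":[1.85,-9.45,17],"spin":0},{"xyz":[1.85,-9.45,20],"spin":0},{"xyz":[1.85,-9.45,21.7],"spin":0},{"xyz":[1.85,-9.45,22.1],"spin":0},{"xyz":[1.85,-9.45,22.1],"spin":0}]' 0
python3 -m inch '[{"xyz":[0,0,0],"spin":0},{"xyz":[0,0,0],"spin":0},{"xyz":[0,0,0],"spin":0},{"xyz":[0,0,0],"spin":0},{"xyz":[0,0,0],"spin":0},{"xyz":[0,0,0],"spin":0}]' 1
python3 -m inch '[{"xyz":[0,0,-1],"spin":0},{"xyz":[0,0,-3],"spin":0},{"xyz":[0,0,-6],"spin":0},{"xyz":[0,0,-10],"spin":0},{"xyz":[0,0,-14],"spin":0},{"xyz":[0,0,-18],"spin":0},{"xyz":[0,0,-22],"spin":0},{"xyz":[0,0,-23],"spin":0},{"xyz":[0,0,-23],"spin":0}]'
python3 - <<'E'
from h import *
go(480.2,-217,268,90)
for n,s in(("side",(166,306)),("top",(122,216))):
    I=cv2.cvtColor(cv2.imread(f"pics/{n}24.png"),cv2.COLOR_BGR2RGB)
    for lo in(105,120,140):
        try:
            h,_=blob(n,I,s,(0,0,lo),(179,60,255));print(n,lo,h.mean(0).round(),h.min(0),h.max(0),circ(n,h,66,34.5,n=="side"))
        except Exception as e:print(n,lo,e)
E
```

```text
t: 144.1
ee_pos: [595.1, 324.4, 39.5]
orientation: [-3.127, 0.001, -0.017]
ft_force: [-0.2, 0.2, 0.2]
width: 88.0
t: 144.7
ee_pos: [596.0, 324.7, 41.0]
orientation: [-3.126, 0.001, -0.021]
ft_force: [-0.7, 0.0, 6.7]
width: 67.7
t: 145.6
ee_pos: [593.6, 321.6, 273.1]
orientation: [-3.124, 0.001, -0.026]
ft_force: [-0.2, 0.2, -2.0]
width: 67.9
shift [-11.3   53.87  -0.6 ] spin -0.0 jaw -90.0 q6 2.04 ee [593.6 321.6 273.1] F [-0.2  0.2 -2. ] w 67.9 t 145.6
side 105 [173. 287.] [147. 244.] [195. 328.] (array([591.66014157, 324.76299029]), np.float64(4.455331003802378))
side 120 [165. 306.] [147. 284.] [182. 328.] (array([521.23052644, 432.71001569]), np.float64(0.2819978713415656))
side 140 [164. 304.] [147. 284.] [182. 327.] (array([520.34409581, 433.4714624 ]), np.float64(0.5288056306900418))
top 105 [109. 185.] [ 0. 41.] [243. 419.] (array([780.36843378, 461.98129461]), np.float64(180.51056094361994))
top 120 [105. 214.] [ 0. 41.] [240. 419.] (array([684.85709728, 466.092161  ]), np.float64(271.0762673863031))
top 140 [ 96. 214.] [ 0. 41.] [235. 419.] (array([705.24649551, 514.29001947]), np.float64(275.87265991858686))
```

```bash
python3 -m inch '[{"xyz":[-0.3,1.5,0],"spin":0},{"xyz":[-1,5,0],"spin":0},{"xyz":[-2,9,0],"spin":0},{"xyz":[-2.8,13,0],"spin":0},{"xyz":[-3.7,17.5,0],"spin":0},{"xyz":[-4.6,22,0],"spin":0},{"xyz":[-5.6,26.5,0],"spin":0},{"xyz":[-6.5,31,0],"spin":0},{"xyz":[-7.5,35.5,0],"spin":0},{"xyz":[-8.4,40,0],"spin":0},{"xyz":[-9.3,44.5,0],"spin":0},{"xyz":[-10.2,48.5,0],"spin":0},{"xyz":[-10.9,51.5,0],"spin":0},{"xyz":[-11.3,53.4,0],"spin":0},{"xyz":[-11.3,53.9,0],"spin":0},{"xyz":[-11.3,53.9,0],"spin":0},{"xyz":[-11.3,53.9,0],"spin":0}]'
python3 - <<'E'
from h import *
go(480.2,-217,153,90)
E
```

```text
t: 147.3
ee_pos: [479.6, -216.4, 261.1]
orientation: [-3.123, 0.001, -0.023]
ft_force: [0.5, -0.5, -1.2]
width: 68.0
shift [-0.1   0.26 10.8 ] spin -0.0 jaw -90.0 q6 1.1 ee [ 479.6 -216.4  261.1] F [ 0.5 -0.5 -1.2] w 68.0 t 147.3
```

```bash
python3 -m inch '[{"xyz":[-0.1,0.1,2],"spin":0},{"xyz":[-0.1,0.2,4.5],"spin":0},{"xyz":[-0.1,0.2,6.5],"spin":0},{"xyz":[-0.1,0.2,7.7],"spin":0},{"xyz":[-0.1,0.2,8.7],"spin":0},{"xyz":[-0.1,0.2,9.7],"spin":0},{"xyz":[-0.1,0.2,10.5],"spin":0},{"xyz":[-0.1,0.2,10.8],"spin":0},{"xyz":[-0.1,0.2,10.8],"spin":0}]'
python3 -m inch '[{"xyz":[0,0,0.15],"spin":0},{"xyz":[0,0,0.3],"spin":0},{"xyz":[0,0,0.35],"spin":0},{"xyz":[0,0,0.35],"spin":0}]'
```

```text
t: 148.2
ee_pos: [480.2, -216.4, 152.8]
orientation: [-3.123, 0.001, -0.023]
ft_force: [0.2, -0.2, -1.4]
width: 67.6
t: 148.6
ee_pos: [481.4, -216.8, 151.0]
orientation: [-3.124, 0.001, -0.027]
ft_force: [-2.3, 1.2, 8.1]
width: 68.0
```

```bash
python3 -m inch '[{"xyz":[0,0,0],"spin":0},{"xyz":[0,0,0],"spin":0},{"xyz":[0,0,0],"spin":0},{"xyz":[0,0,0],"spin":0},{"xyz":[0,0,-3],"spin":0},{"xyz":[0,0,-7],"spin":0},{"xyz":[0,0,-10.5],"spin":0},{"xyz":[0.5,-5,-11],"spin":0},{"xyz":[4,-65,-11],"spin":0},{"xyz":[4,-65,-11],"spin":0},{"xyz":[4,-65,-11],"spin":0},{"xyz":[4,-65,-11],"spin":0},{"xyz":[4,-65,-11],"spin":0},{"xyz":[4,-65,-11],"spin":0},{"xyz":[4,-65,-11],"spin":0},{"xyz":[4,-65,-11],"spin":0},{"xyz":[4,-65,-11],"spin":0},{"xyz":[4,-65,-11],"spin":0},{"xyz":[4,-65,-11],"spin":0},{"xyz":[4,-65,-11],"spin":0}]' 0
python3 - <<'E'
from h import *
S=ctrl.get_image("side")
for lo in(120,140):
    h,_=blob("side",S,(166,306),(0,0,lo),(179,60,255));print(h.mean(0).round(),circ("side",h,66,34.5,True))
go(521,433.7,39.5,90)
E
```

```text
t: 150.6
ee_pos: [519.4, 431.7, 272.6]
orientation: [-3.125, 0.001, -0.026]
ft_force: [1.7, 0.3, -0.0]
width: 87.8
[165. 306.] (array([521.17904434, 432.75351549]), np.float64(0.2388792195344163))
[164. 305.] (array([520.56248169, 433.18126735]), np.float64(0.3636765322740042))
shift [-0.27  1.   23.29] spin 0.1 jaw -89.9 q6 2.25 ee [519.4 438.6 272.6] F [-0.   1.7  0.4] w 87.4 t 150.7
```

```bash
python3 -m inch '[{"xyz":[-0.1,0.5,3],"spin":0},{"xyz":[-0.2,1,7],"spin":0},{"xyz":[-0.2,1,11],"spin":0},{"xyz":[-0.2,1,14],"spin":0},{"xyz":[-0.2,1,14],"spin":0}]' 0
python3 - <<'E'
from h import *
go(521.5,433,39.5,90)
E
```

```text
t: 151.15
ee_pos: [517.2, 429.5, 127.3]
orientation: [-3.126, -0.004, -0.017]
ft_force: [-0.3, 1.2, -0.2]
width: 87.5
shift [ 0.33 -0.21  8.79] spin 0.1 jaw -89.9 q6 2.24 ee [517.2 429.5 127.3] F [-0.3  1.2 -0.2] w 87.5 t 151.2
```

```bash
python3 -m inch '[{"xyz":[0.3,-0.2,2],"spin":0},{"xyz":[0.33,-0.2,5],"spin":0},{"xyz":[0.33,-0.2,7.5],"spin":0},{"xyz":[0.33,-0.2,8.7],"spin":0},{"xyz":[0.33,-0.2,8.75],"spin":0},{"xyz":[0.33,-0.2,8.75],"spin":0}]' 0
python3 -m inch '[{"xyz":[0,0,0],"spin":0},{"xyz":[0,0,0],"spin":0},{"xyz":[0,0,0],"spin":0},{"xyz":[0,0,0],"spin":0},{"xyz":[0,0,0],"spin":0},{"xyz":[0,0,0],"spin":0}]' 1
python3 -m inch '[{"xyz":[0,0,-1],"spin":0},{"xyz":[0,0,-3],"spin":0},{"xyz":[0,0,-6],"spin":0},{"xyz":[0,0,-10],"spin":0},{"xyz":[0,0,-14],"spin":0},{"xyz":[0,0,-18],"spin":0},{"xyz":[0,0,-22],"spin":0},{"xyz":[0,0,-24],"spin":0},{"xyz":[0,0,-24],"spin":0},{"xyz":[0,0,-24],"spin":0}]'
python3 - <<'E'
from h import *
go(480.8,-217,280,90)
E
```

```text
t: 151.75
ee_pos: [522.3, 433.5, 41.3]
orientation: [-3.125, -0.004, -0.019]
ft_force: [-0.3, -0.2, -0.1]
width: 88.0
t: 152.35
ee_pos: [523.0, 434.1, 42.7]
orientation: [-3.123, -0.004, -0.022]
ft_force: [-0.7, -0.0, 6.2]
width: 68.3
t: 153.35
ee_pos: [519.1, 429.3, 282.1]
orientation: [-3.124, -0.004, -0.021]
ft_force: [-0.0, -0.8, -3.0]
width: 68.8
shift [-3.98 64.61 -0.99] spin 0.1 jaw -89.9 q6 2.24 ee [519.1 429.3 282.1] F [-0.  -0.8 -3. ] w 68.8 t 153.3
```

```bash
python3 -m inch '[{"xyz":[-0.1,1.5,0],"spin":0},{"xyz":[-0.3,5,0],"spin":0},{"xyz":[-0.6,9,0],"spin":0},{"xyz":[-0.8,13,0],"spin":0},{"xyz":[-1.1,17.5,0],"spin":0},{"xyz":[-1.4,22,0],"spin":0},{"xyz":[-1.6,26.5,0],"spin":0},{"xyz":[-1.9,31,0],"spin":0},{"xyz":[-2.2,35.5,0],"spin":0},{"xyz":[-2.5,40,0],"spin":0},{"xyz":[-2.7,44.5,0],"spin":0},{"xyz":[-3,49,0],"spin":0},{"xyz":[-3.3,53.5,0],"spin":0},{"xyz":[-3.6,58,0],"spin":0},{"xyz":[-3.8,61.5,0],"spin":0},{"xyz":[-4,64,0],"spin":0},{"xyz":[-4,64.6,0],"spin":0},{"xyz":[-4,64.6,0],"spin":0},{"xyz":[-4,64.6,0],"spin":0}]'
python3 - <<'E'
from h import *
go(480.8,-217,189,90)
E
```

```text
t: 155.25
ee_pos: [480.0, -215.8, 269.2]
orientation: [-3.123, -0.004, -0.018]
ft_force: [-0.1, 0.6, -1.3]
width: 68.7
shift [-0.01  0.27  8.02] spin 0.1 jaw -89.9 q6 1.1 ee [ 480.  -215.8  269.2] F [-0.1  0.6 -1.3] w 68.7 t 155.2
```

```bash
python3 -m inch '[{"xyz":[0,0.2,1],"spin":0},{"xyz":[0,0.25,2.5],"spin":0},{"xyz":[0,0.25,4],"spin":0},{"xyz":[0,0.25,5],"spin":0},{"xyz":[0,0.25,6],"spin":0},{"xyz":[0,0.25,7],"spin":0},{"xyz":[0,0.25,7.7],"spin":0},{"xyz":[0,0.25,8],"spin":0},{"xyz":[0,0.25,8],"spin":0}]'
python3 -m inch '[{"xyz":[0,0,0.15],"spin":0},{"xyz":[0,0,0.3],"spin":0},{"xyz":[0,0,0.35],"spin":0},{"xyz":[0,0,0.35],"spin":0}]'
```

```text
t: 156.15
ee_pos: [480.8, -216.7, 188.8]
orientation: [-3.122, -0.004, -0.017]
ft_force: [-0.3, 0.3, -2.8]
width: 68.5
t: 156.55
ee_pos: [481.7, -217.2, 186.6]
orientation: [-3.123, -0.004, -0.021]
ft_force: [-1.1, 0.5, 5.2]
width: 68.4
```

Seated at 186.6 mm (predicted 186.7). Release, rise, clear away and use the last view.

```bash
python3 -m inch '[{"xyz":[0,0,0],"spin":0},{"xyz":[0,0,0],"spin":0},{"xyz":[0,0,0],"spin":0},{"xyz":[0,0,0],"spin":0},{"xyz":[0,0,-3],"spin":0},{"xyz":[0,0,-6],"spin":0},{"xyz":[0,0,-9],"spin":0},{"xyz":[0,0,-9],"spin":0},{"xyz":[-4,20,-9],"spin":0},{"xyz":[-8,28,-9],"spin":0},{"xyz":[-8,28,-9],"spin":0},{"xyz":[-8,28,-9],"spin":0},{"xyz":[-8,28,-9],"spin":0},{"xyz":[-8,28,-9],"spin":0},{"xyz":[-8,28,-9],"spin":0}]' 0
python3 bowl.py 30 | head -12
python3 look.py 31 478,-217,210
python3 - <<'E'
import cv2,numpy as np
a=cv2.imread("pics/side31.png")[90:260,200:400];b=cv2.imread("pics/top31.png")[110:280,250:490]
cv2.imwrite("pics/last.png",np.vstack([np.hstack([cv2.resize(a,(353,300),interpolation=2),cv2.resize(b,(424,300),interpolation=2)]),np.hstack([cv2.resize(cv2.imread("pics/top31.png"),(400,300)),cv2.resize(cv2.imread("pics/side31.png"),(377,300))])]))
E
```

```text
t: 158.05
ee_pos: [399.0, -502.9, 268.8]
orientation: [-3.124, 0.003, -0.019]
ft_force: [-0.4, -0.2, -0.7]
width: 87.8
brown/handle/foot area 71 px [278.6 203.3] r 50 ang 65
brown/handle/foot area 74 px [279.4 218.1] r 47 ang 111
brown/handle/foot area 67 px [307.  227.1] r 48 ang -149
brown/handle/foot area 71 px [290.9 229.2] r 48 ang 160
purple area 149 px [298.9 192.2] r 49 ang -8
purple area 66 px [316.1 207.8] r 49 ang -82
(150, np.int64(265), np.int64(269)) (154, np.int64(265), np.int64(269)) (158, np.int64(265), np.int64(270)) (162, np.int64(265), np.int64(270)) (166, np.int64(265), np.int64(269)) (170, np.int64(265), np.int64(269)) (174, np.int64(265), np.int64(270)) (178, np.int64(265), np.int64(270)) (182, np.int64(265), np.int64(270)) (186, np.int64(279), np.int64(279)) shift [ 12.67 -50.52   1.67] spin 0.0 jaw -90.0 q6 0.64 ee [ 400.4 -498.9  268.9] F [ 0.2  0.6 -0.7] w 87.6 t 158.2
478,-217,210 top [ 477.2 -219.4] 0.9
478,-217,210 side [ 521.3 -225.9] 6.3
```

View pics/last.png

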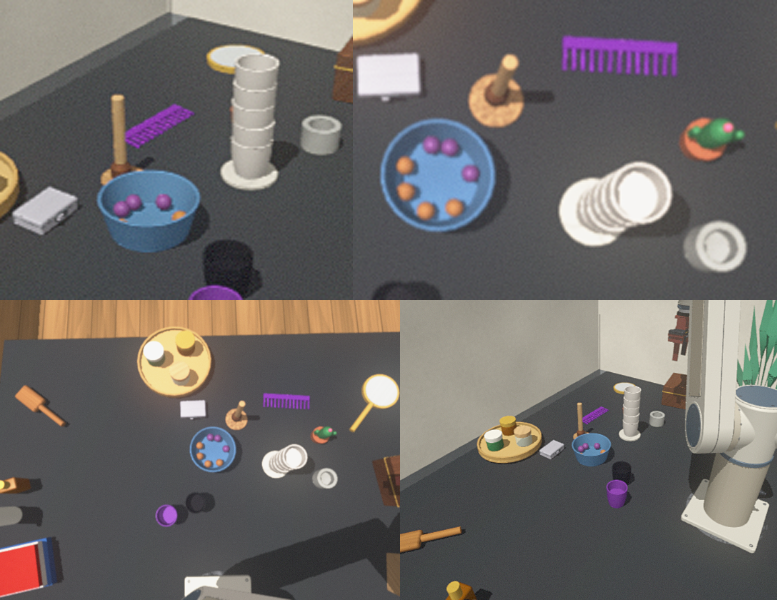

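The last view shows the five cups nested and standing on the marble coaster, 7 beads in the bowl, the stirrer upright on its cork, and the bystanders in place. I'm handing it in.

```bash
python3 -c "
from workcell import ctrl
print(ctrl.close_job())"
```

```text
the job is handed in; nothing more can be done
None
```

The job is handed in at about 158 s. The beads are stirred, the stirrer is back on its cork coaster, and all five white cups are nested in one stack on the marble coaster.

**Stirring:** I pushed the foot down to the bowl floor and made a little over three continuous clockwise turns. The tool stayed about 24–28 mm from the bowl's centre.
- **Earlier turns:** before that came about five rougher turns the same way. The handle pivoted in the jaws, the grip slipped off twice, and I regrasped the standing stirrer three times. In those turns the foot ran at smaller, uneven radii.
- **Foot lift:** in the good turns the foot may have lifted up to about 5 mm off the floor once.
- **Radius:** the real foot radius may be a few mm less than the tool's, so a little inside exactly halfway.

**Last checks:**
- **Beads:** all 7 are in the bowl.
- **Stirrer:** it stands upright on the cork, about 9 mm off the coaster's centre.
- **Cup stack:** each cup seated within 0.5 mm of its predicted height. The top view puts the stack's top about 2.5 mm from the coaster centre. The side-view fit of that top rim failed (6 mm residual), so I ignored it.
- **Bystanders:** the pillbox, comb, cactus figure and the black and purple cups look unmoved in the last picture.
- **Knocked cup:** I saw no cup knocked aside.

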